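Check in the tasting cups at the deli counter

TASK

Check in the reusable tasting cups standing on the counter: draw the slide's carriage fully out and stand every cup upright on a mark of its own, then, moving the carriage by its knob, bring the cups one by one under the fixed reader pen in the order red, yellow, green, blue (skipping any that is not there), stopping for a good second with the pen tip over the middle of each. Then draw the carriage fully out again and nest the cups upright into one stack in the middle of the round wooden board; do not strike the reader or disturb the tin, the jar or the card tray.

Things in the scene. Friction and masses are not known exactly. Their poses are not given: they have to be found in the camera images.
- cup_red: Reusable tasting cup of red plastic, open at the top, round and tapering: 62 mm outside diameter at the rim, 41 mm at the foot, 48 mm high, wall 2.5 mm, inside floor 20 mm above the underside, 120 g. Same shape as the other cups: nested, each stands 20 mm higher than the one it is in. Grip it across the rim from outside. Origin: centre of the underside, z up. May be absent.
- cup_yellow: Reusable tasting cup of yellow plastic, open at the top, round and tapering: 62 mm outside diameter at the rim, 41 mm at the foot, 48 mm high, wall 2.5 mm, inside floor 20 mm above the underside, 120 g. Same shape as the other cups: nested, each stands 20 mm higher than the one it is in. Grip it across the rim from outside. Origin: centre of the underside, z up. May be absent.
- cup_green: Reusable tasting cup of green plastic, open at the top, round and tapering: 62 mm outside diameter at the rim, 41 mm at the foot, 48 mm high, wall 2.5 mm, inside floor 20 mm above the underside, 120 g. Same shape as the other cups: nested, each stands 20 mm higher than the one it is in. Grip it across the rim from outside. Origin: centre of the underside, z up. May be absent.
- cup_blue: Reusable tasting cup of blue plastic, open at the top, round and tapering: 62 mm outside diameter at the rim, 41 mm at the foot, 48 mm high, wall 2.5 mm, inside floor 20 mm above the underside, 120 g. Same shape as the other cups: nested, each stands 20 mm higher than the one it is in. Grip it across the rim from outside. Origin: centre of the underside, z up. May be absent.
- station: Grey base of a hand-moved x-y slide, 270 mm (its x) by 380 mm (its y), fixed to the counter; origin at the middle of its underside. The slides run along its x and y. On its far side a steel post 214 mm high (at x 185, y 70 mm) carries a level arm at 188 to 212 mm height with the reader pen.
- reader: The arm (24 mm wide, running from the post to the pen and 22 mm beyond the pen) and the pen (26 mm diameter, orange point downwards). Fixed; must not be struck. Origin: on the counter straight under the pen tip.
- pen_tip (a point): Lower point of the fixed reader pen, 112 mm above the counter, at x 0, y 70 mm of the station. A cup on the carriage passes under it with 19 mm to spare.
- cross_slide (a joint): Slide of the saddle along the station's x, -0.06 to 0.06 m; 0 has the carriage's middle in line with the pen. Light friction (1 to 2 N), stays where it is left.
- carriage (a joint): Slide of the carriage along the station's y: 0 is fully drawn out (loading end, clear of the pen), 0.19 m fully pushed in under the pen; at 0.14 the carriage's middle is level with the pen. Light friction, stays where it is left.
- knob (a point): Middle of the grip of the carriage's upright black knob: a round post 18 mm in diameter from 45 to 95 mm above the counter, this point at 74 mm. It stands at x 0, y -115 mm from the carriage's middle and moves with it, and is the handle for both slides.
- mark1 (a point): Centre of a 48 mm ring printed on the white carriage plate, a place for one cup; 45 mm above the counter (plate surface), at x -47.5, y -37.5 mm from the carriage's middle; axes those of the station. The plate is 195 (x) by 165 mm (y) with a lip 8 mm high round it.
- mark2 (a point): Centre of a 48 mm ring printed on the white carriage plate, a place for one cup; 45 mm above the counter (plate surface), at x -47.5, y 37.5 mm from the carriage's middle; axes those of the station. The plate is 195 (x) by 165 mm (y) with a lip 8 mm high round it.
- mark3 (a point): Centre of a 48 mm ring printed on the white carriage plate, a place for one cup; 45 mm above the counter (plate surface), at x 47.5, y -37.5 mm from the carriage's middle; axes those of the station. The plate is 195 (x) by 165 mm (y) with a lip 8 mm high round it.
- mark4 (a point): Centre of a 48 mm ring printed on the white carriage plate, a place for one cup; 45 mm above the counter (plate surface), at x 47.5, y 37.5 mm from the carriage's middle; axes those of the station. The plate is 195 (x) by 165 mm (y) with a lip 8 mm high round it.
- board_top (a point): Centre of the top of a round wooden board 116 mm across and 14 mm thick, fixed on the counter, with a thin dark ring in its middle where the stack goes.
- tin: Bystander: black and brass tin, 72 mm diameter, 75 mm high, loose. Origin: centre of underside.
- jar: Bystander: amber glass jar, 90 mm diameter, 130 mm high, loose. Origin: centre of underside.
- card_tray: Bystander: small dark wooden tray 90 x 130 x 35 mm, loose. Origin: centre of underside.
Things that resemble listed ones, but are neither listed nor needed, are in the scene too. Several things look just like the cup_yellow: the one meant starts nearest to the robot's base.

How it is judged:
By the outcome, as a careful person would: the job done as asked, in the order asked, and still so for the second after the job is handed in, with the robot touching nothing.
Of cup_red, cup_yellow, cup_green, cup_blue only 3 to 4 are there at a start; the rules pass over those that are not, and their reading is None.
At some moment in a run one of cup_red, cup_yellow, cup_green, cup_blue may be knocked a few centimetres aside while the robot is not near it.
It also fails if it takes over 210 s, if anything falls off the work surface, if the arm or the gripper's body presses on something with over 40 N, if the wrist force passes 120 N, or if a joint passes its speed limit or range.

ROBOT

A 6-joint arm with a two-finger parallel gripper is mounted at the origin on the work surface. World frame = base frame: x ahead of the robot, y to its left, z up, the work surface at z = 0. Lengths are in m, angles in rad, forces in N, time in s.
With the tool pointing down it reaches from about 0.35 to 0.775 m from the base axis. Payload 5.5 kg.
Tool frame: the origin (TCP) lies midway between the tips of the shut fingers; the grasp point (between the pads) lies 19 mm behind it; z points along the fingers, y is the line along which they close (so a half turn about z gives the same grasp; the last joint's range is limited). The gripper opens to 85 mm and grips with 20 to 120 N. Pads are 22 mm wide; open, the fingers measure 114 mm over their backs; the gripper's body (76 mm by 85 mm) begins 54 mm behind the grasp point. The pads swing forward as they close: fully open they stand 13 mm farther back than shut.
Start: joints at [-1.333, 0.313, 0.046, 1.304, 0, 1.431], TCP at [0.212, -0.534, 0.231] pointing down, gripper open.
Joint ranges: [-2.76, 2.76], [-0.86, 1.69], [-1.03, 1.26], [-2.2, 2.34], [-1.47, 1.5], [-3.14, 3.14]. Speed limits (rad/s): [2.57, 2.57, 3.14, 3.14, 3.14, 3.14].

INTERFACE

Orientations are given as a unit quaternion [w, x, y, z].
In Python, from workcell import env gives the robot as it stands. The module is installed in compiled form; this text tells all that it offers.
- The arm moves only by the tool carry_out, never from a script. Its argument "series" is a list of rows, each an object with "delta_rot": the turn, a rotation vector about the world's x, y, z normalised to -1 to 1, where 1 is 0.1 rad, a list of three; "travel": the shift along the world's x, y, z normalised to -1 to 1, where 1 is 0.025 m, a list of three; "fingers": the closure, from -1 (fully open) to 1 (shut). In form: [{"delta_rot": [ax, ay, az], "travel": [tx, ty, tz], "fingers": fingers}, ...]. A call has 1 to 5 rows; each row shifts and turns the commanded pose from where the row before left it; what a row does not reach is not made up. A row lasts 1/8 s, in which the tool goes at most 62.5 mm and 10.7 degrees, less where a joint would pass 70% of its speed; a pose out of reach is approached as far as the arm can. A call with a number of a shift or a turn outside -1 to 1 is refused whole. A call with a gripper value outside its range is refused whole. The fingers move at their own pace and stop on an object; "squeeze" is the grip in N (left out, the last holds). Time passes only in rows, so rows that do not move let the fingers close. It gives the time, the measured TCP pose, the force, the opening and the grip force at its end, in the units of the state.
- env.get_state(): the state, without advancing time (a new reading comes with each control period).
- env.read_camera(name): name is "side" or "top" or "wrist"; returns a dict with "color" (480x640x3 uint8, red, green, blue), "fx", "fy", "cx", "cy" (pixels), "D" ([k1, k2, p1, p2, k3] as OpenCV has them; the pictures are not rectified), "world_from_camera" (4x4, takes a point from camera to world coordinates); the wrist camera has in their place "hand_eye" (4x4, takes a point from camera to tool coordinates, whose origin is the TCP and whose axes are the flange's). Camera axes: x right, y up, looking along -z (the intrinsics and any distortion apply to the point x, -y, -z); pixel columns grow to the right and rows downward; lengths in m; the calibration is good to about 2 mm. A picture is of the moment at which its call begins: read the wrist's pose just before it. There is no depth.
- env.hand_in(): hands the job in; it is judged then, once.
The state is a dict: "clock": time; "joint_pos": joint angles; "qvel": joint speeds; "tau": joint torques, N m; "tcp_pos": TCP position; "orientation": TCP orientation; "wrist_force": force on the tool from outside, world axes, zero at the start; "ft_torque": the same for the moment, N m; "finger_gap": finger opening in m; "grip_force": force on a finger pad.
Only numpy, scipy, OpenCV 4.12 (cv2) and the standard library are available. Lean on these libraries where they do the work, as an engineer would, in place of code of your own. Each camera call takes 0.05 s, during which the arm holds its last target. There are 200 camera calls.

## Working session

There is one attempt and no reset: what is moved stays moved. The work goes in short steps, Python scripts to look and compute and a tool call to move; the robot and the scene stay as the last step left them, time stands still between calls to the robot, and variables do not carry over. Pictures are saved under pics/ and viewed, at most 14 in all, crops included, and the job is handed in when it is done.

Besides the shell and the picture viewer there is one more tool, called after "Emit:" in YAML: its name, and indented under it one key for each argument. carry_out: Moves the arm, as the interface text tells. Its arguments: {"type":"object","properties":{"series":{"type":"array","items":{"type":"object","properties":{"delta_rot":{"type":"array","items":{"type":"number"}},"travel":{"type":"array","items":{"type":"number"}},"fingers":{"type":"number"}}}},"squeeze":{"type":"number"}},"required":["series"]}

```bash
mkdir -p pics
cat > h.py <<'E'
import numpy as np, cv2
from workcell import env
from scipy.spatial.transform import Rotation as R
def cam(n):
    s=env.get_state(); c=env.read_camera(n)
    if n=='wrist':
        q=s['orientation']; T=np.eye(4); T[:3,:3]=R.from_quat([q[1],q[2],q[3],q[0]]).as_matrix(); T[:3,3]=s['tcp_pos']
        c['T']=T@np.array(c['hand_eye'])
    else: c['T']=np.array(c['world_from_camera'])
    c['K']=np.array([[c['fx'],0,c['cx']],[0,c['fy'],c['cy']],[0,0,1.]])
    return c
def ray(c,uv):
    p=cv2.undistortPoints(np.array([[uv]],float),c['K'],np.array(c['D'],float))[0,0]
    return c['T'][:3,3], c['T'][:3,:3]@np.array([p[0],-p[1],-1.])
def onz(c,uv,z):
    o,d=ray(c,uv); return o+d*(z-o[2])/d[2]
def proj(c,P):
    q=np.linalg.inv(c['T'])@np.append(P,1.); 
    return cv2.projectPoints(np.array([[q[0],-q[1],-q[2]]]),np.zeros(3),np.zeros(3),c['K'],np.array(c['D'],float))[0][0,0]
def save(c,n): cv2.imwrite('pics/'+n,c['color'][:,:,::-1])
HUE={'red':[(0,8),(172,180)],'yellow':[(22,34)],'green':[(45,85)],'blue':[(98,125)]}
def blobs(c,col,amin=150,smin=110,vmin=50):
    h=cv2.cvtColor(c['color'],cv2.COLOR_RGB2HSV); m=np.zeros(h.shape[:2],np.uint8)
    for a,b in HUE[col]: m|=cv2.inRange(h,(a,smin,vmin),(b,255,255))
    n,l,st,ce=cv2.connectedComponentsWithStats(m)
    return [(st[i].tolist(),ce[i].round(1).tolist()) for i in range(1,n) if st[i][4]>=amin]
E
python3 - <<'E'
from h import *
s=env.get_state(); print(s)
for n in ('top','side'):
    c=cam(n); save(c,n+'0.png'); print(n,c['fx'],c['cx'],c['cy'],c['D'],c['T'].round(3).tolist())
    for k in HUE: print(k,blobs(c,k))
E
```

```text
{'clock': 0.0, 'joint_pos': array([-1.33261047e+00,  3.14013611e-01,  4.49677584e-02,  1.30361035e+00,
        1.46713544e-06,  1.43121530e+00]), 'qvel': array([-0.00028016, -0.00117298, -0.00036222, -0.00183127,  0.00170404,
       -0.00024728]), 'tau': array([ 1.53215897e-04, -4.80634582e+01,  2.98530364e+01,  1.94687967e-02,
       -2.21446123e-05,  6.42844668e-06]), 'tcp_pos': array([ 0.21196376, -0.53394518,  0.23039678]), 'orientation': array([-9.28841926e-04,  9.82214070e-01,  1.87762230e-01, -4.50968271e-05]), 'wrist_force': array([-0.4227695 , -0.33814719, -0.08705928]), 'ft_torque': array([-0.00882676,  0.02930122, -0.0020308 ]), 'grip_force': 0.0, 'finger_gap': 0.08545640218894139}
top 443.68655274548877 312.39149197081247 246.675539991137 [0.03022909 0.         0.         0.         0.        ] [[-0.025, 0.988, -0.151, 0.434], [-1.0, -0.025, 0.004, 0.044], [-0.0, 0.151, 0.988, 1.193], [0.0, 0.0, 0.0, 1.0]]
red [([501, 124, 20, 19, 336], [510.4, 133.0]), ([413, 127, 19, 19, 306], [421.6, 135.7]), ([460, 244, 26, 24, 481], [472.7, 255.5])]
yellow [([251, 167, 22, 22, 355], 
[... 234 characters left out ...]
, 238.4])]
side 583.9534031410461 325.0162151511759 239.85123667385287 [0.06655071 0.         0.         0.         0.        ] [[-0.968, 0.18, -0.178, 0.378], [-0.252, -0.693, 0.675, 0.967], [-0.002, 0.698, 0.716, 1.099], [0.0, 0.0, 0.0, 1.0]]
red [([273, 112, 18, 17, 194], [281.5, 119.1]), ([367, 153, 21, 24, 386], [376.4, 163.3]), ([247, 158, 19, 18, 248], [256.4, 165.7])]
yellow [([318, 153, 19, 22, 313], [326.9, 162.9]), ([610, 197, 30, 37, 635], [626.8, 213.0]), ([339, 215, 22, 25, 388], [349.1, 225.7]), ([258, 254, 24, 26, 445], [270.3, 265.5]), ([226, 276, 17, 27, 279], [233.8, 290.0])]
green [([405, 164, 20, 23, 351], [414.3, 174.1])]
blue [([340, 179, 21, 23, 349], [349.8, 189.7])]
```

View pics/top0.png

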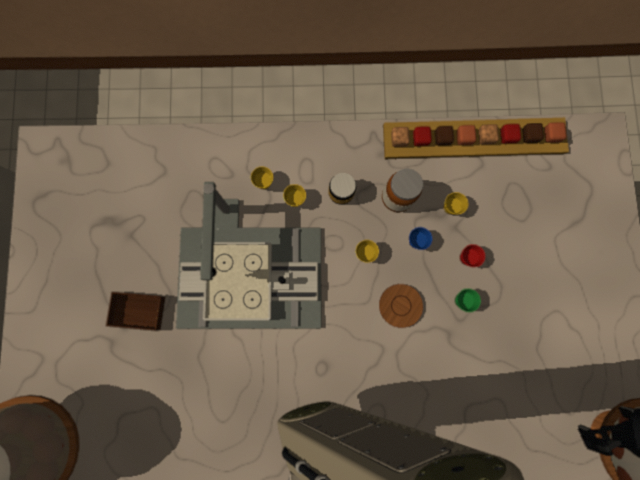

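View pics/side0.png

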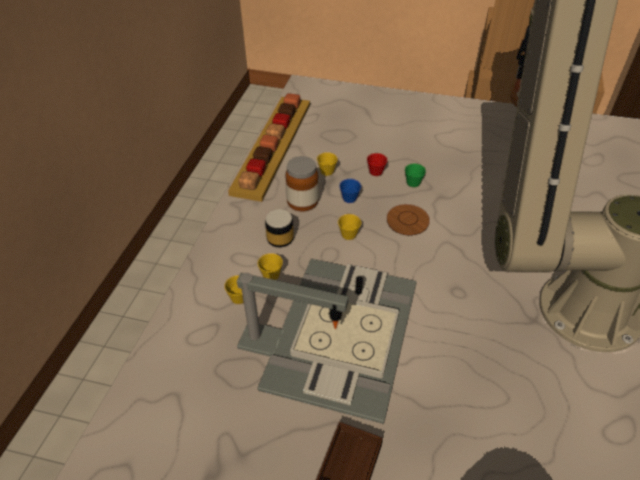

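The top view shows the station with the knob to the right at (281,280), the marks at about (224,262), (253,262), (223,299) and (252,299), and the board at (401,305). The red cup is at (473,255), green at (468,300) and blue at (420,238). 

There are four yellow cups, at top pixels (262,177), (294,195), (456,203) and (367,251). The one at (367,251) looks nearest to the base. I'll confirm that by distance and with a crop.

```bash
cat >> h.py <<'E'
def cups(c,z=0.048,**k):
    out={}
    for col in HUE:
        out[col]=[]
        for st,ce in blobs(c,col,**k):
            x,y,w,h,a=st; P=onz(c,(x+(w-1)/2,y+(h-1)/2),z); out[col].append((P[:2].round(4).tolist(),a))
    return out
E
python3 - <<'E'
from h import *
c=cam('top')
for k,v in cups(c).items(): print(k,[(p,round(float(np.hypot(*p)),3),a) for p,a in v])
for nm,uv,z in [('m?',(224,262),.045),('m?',(253,262),.045),('m?',(223,299),.045),('m?',(252,299),.045),('knob',(281,280),.095),('board',(401,305),.014),('baseTL',(180,228),.03),('baseBR',(325,328),.03),('jar',(407,185),.13),('tin',(343,186),.075)]:
    print(nm,onz(c,uv,z).round(3))
im=c['color'][:,:,::-1]
a=cv2.resize(im[215:335,170:330],None,fx=5,fy=5,interpolation=cv2.INTER_CUBIC); cv2.imwrite('pics/st.png',a)
b=cv2.resize(im[160:325,245:485],None,fx=3.3,fy=3.3,interpolation=cv2.INTER_CUBIC); cv2.imwrite('pics/cupscrop.png',b)
E
```

```text
red [([0.9057, -0.5022], 1.036, 334), ([0.9046, -0.2647], 0.943, 305), ([0.5759, -0.375], 0.687, 480)]
yellow [([0.7998, 0.1703], 0.818, 350), ([0.7482, 0.0845], 0.753, 373), ([0.7152, -0.3414], 0.793, 407), ([0.5946, -0.1014], 0.603, 377)]
green [([0.4619, -0.3531], 0.581, 424)]
blue [([0.6253, -0.2438], 0.671, 364)]
m? [0.576 0.27  0.045]
m? [0.574 0.195 0.045]
m? [0.48  0.272 0.045]
m? [0.478 0.198 0.045]
knob [0.521 0.119 0.095]
board [ 0.454 -0.19   0.014]
baseTL [0.671 0.39  0.03 ]
baseBR [0.4   0.012 0.03 ]
jar [ 0.745 -0.198  0.13 ]
tin [ 0.763 -0.044  0.075]
```

View pics/st.png

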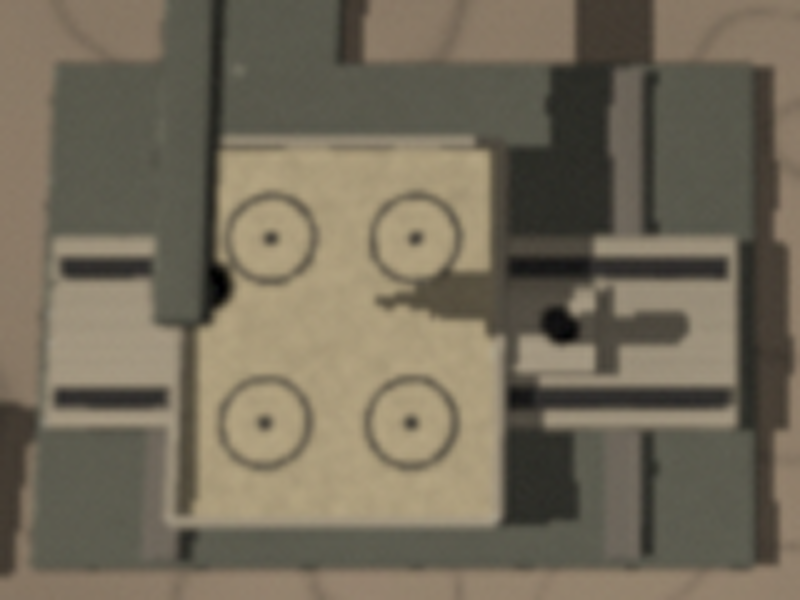

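View pics/cupscrop.png

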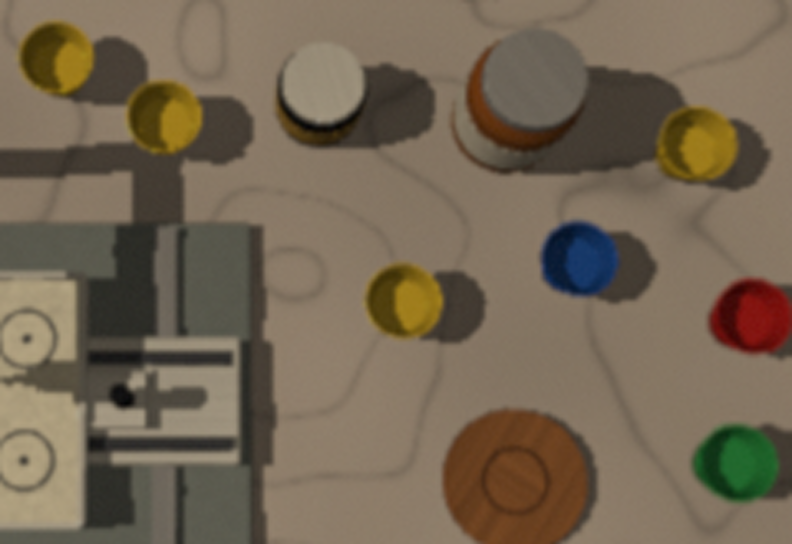

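The top view shows the knob at crop (560,322), which is (0.52,0.12), and all four marks clear. The yellow cups are at (262,177), (294,195), (456,203) and (367,251), with base distances of 0.82, 0.75, 0.79 and 0.60 m. The enlarged crop shows (367,251) as the yellow cup between station and board. It fits because it is nearest to the base. All four cups are present.

Next I move over the knob and turn the tool so that it closes along the station's x.

Emit:
carry_out:
  series:
    - {"travel": [0.48, 1, 0], "delta_rot": [0, 0, 0.9], "fingers": -1}
    - {"travel": [0.48, 1, 0], "delta_rot": [0, 0, 0.9], "fingers": -1}
    - {"travel": [0.48, 1, 0], "delta_rot": [0, 0, 0.9], "fingers": -1}
    - {"travel": [0.48, 1, 0], "delta_rot": [0, 0, 0.9], "fingers": -1}
    - {"travel": [0.48, 1, 0], "delta_rot": [0, 0, 0.9], "fingers": -1}
  squeeze: 40

```text
clock: 0.78
tcp_pos: [0.2723, -0.4085, 0.231]
orientation: [-0.0, 0.915, 0.403, 0.0]
wrist_force: [0.4, -0.2, 0.1]
finger_gap: 0.0854
grip_force: 0.0
```

Emit:
carry_out:
  series:
    - {"travel": [0.48, 1, 0], "delta_rot": [0, 0, 0.9], "fingers": -1}
    - {"travel": [0.48, 1, 0], "delta_rot": [0, 0, 0.9], "fingers": -1}
    - {"travel": [0.48, 1, 0], "delta_rot": [0, 0, 0.9], "fingers": -1}
    - {"travel": [0.48, 1, 0], "delta_rot": [0, 0, 0.9], "fingers": -1}
    - {"travel": [0.48, 1, 0], "delta_rot": [0, 0, 0.9], "fingers": -1}

```text
clock: 1.4
tcp_pos: [0.3323, -0.2835, 0.2311]
orientation: [-0.0, 0.802, 0.597, 0.0]
wrist_force: [1.1, 0.2, 0.7]
finger_gap: 0.0853
grip_force: 0.0
```

Emit:
carry_out:
  series:
    - {"travel": [0.48, 1, 0], "delta_rot": [0, 0, 0.9], "fingers": -1}
    - {"travel": [0.48, 1, 0], "delta_rot": [0, 0, 0.9], "fingers": -1}
    - {"travel": [0.48, 1, 0], "delta_rot": [0, 0, 0.9], "fingers": -1}
    - {"travel": [0.48, 1, 0], "delta_rot": [0, 0, 0], "fingers": -1}
    - {"travel": [0.48, 1, 0], "delta_rot": [0, 0, 0], "fingers": -1}

```text
clock: 2.02
tcp_pos: [0.3922, -0.1585, 0.2312]
orientation: [-0.0, 0.715, 0.699, -0.0]
wrist_force: [-0.0, -0.5, -0.0]
finger_gap: 0.0855
grip_force: 0.0
```

Emit:
carry_out:
  series:
    - {"travel": [0.48, 1, 0], "delta_rot": [0, 0, 0], "fingers": -1}
    - {"travel": [0.48, 1, 0], "delta_rot": [0, 0, 0], "fingers": -1}
    - {"travel": [0.48, 1, 0], "delta_rot": [0, 0, 0], "fingers": -1}
    - {"travel": [0.48, 1, 0], "delta_rot": [0, 0, 0], "fingers": -1}
    - {"travel": [0.48, 0.6, 0], "delta_rot": [0, 0, 0], "fingers": -1}

```text
clock: 2.65
tcp_pos: [0.4521, -0.0433, 0.2311]
orientation: [-0.0, 0.715, 0.699, -0.0]
wrist_force: [-0.4, -0.7, -0.1]
finger_gap: 0.0856
grip_force: 0.0
```

```bash
cat >> h.py <<'E'
def st():
    s=env.get_state(); q=s['orientation']; M=R.from_quat([q[1],q[2],q[3],q[0]]).as_matrix()
    print('t',round(s['clock'],2),'tcp',s['tcp_pos'].round(4),'ydir',np.degrees(np.arctan2(M[1,1],M[0,1])).round(2),'tilt',M[:2,2].round(4),'gap',round(s['finger_gap'],4),'grip',round(float(s['grip_force']),1),'F',s['wrist_force'].round(1)); return s
E
python3 - <<'E'
from h import *
st(); c=cam('wrist'); print(np.array(c['hand_eye']).round(3).tolist(),c['fx'],c['D']); save(c,'w0.png')
print(proj(c,(0.5225,0.119,0.095)))
E
```

```text
t 2.65 tcp [ 0.4521 -0.0433  0.2311] ydir -1.26 tilt [-0.0004  0.0002] gap 0.0856 grip 0.0 F [-0.4 -0.7 -0.1]
[[0.001, 0.96, 0.281, 0.071], [1.0, -0.001, -0.001, -0.001], [-0.001, 0.281, -0.96, -0.142], [0.0, 0.0, 0.0, 1.0]] 422.12909609647494 [0.02427162 0.         0.         0.         0.        ]
[444.65514832 -54.23992222]
```

View pics/w0.png

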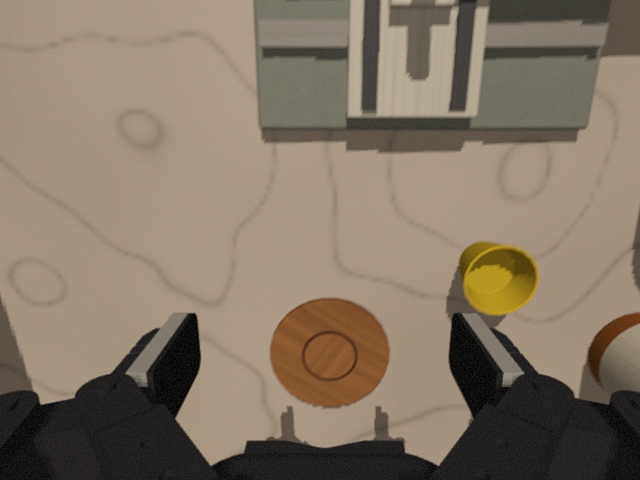

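The wrist view shows the board ring at (330,356), the yellow cup's rim at (501,279) and the station edge at row 125. The camera sits on the tool's +x side, towards the pen. I turn the tool half round so it points away from the reader, moving nearer the knob at the same time.

Emit:
carry_out:
  series:
    - {"travel": [0.07, 0.13, 0], "delta_rot": [0, 0, 0.98], "fingers": -1}
    - {"travel": [0.07, 0.13, 0], "delta_rot": [0, 0, 0.98], "fingers": -1}
    - {"travel": [0.07, 0.13, 0], "delta_rot": [0, 0, 0.98], "fingers": -1}
    - {"travel": [0.07, 0.13, 0], "delta_rot": [0, 0, 0.98], "fingers": -1}
    - {"travel": [0.07, 0.13, 0], "delta_rot": [0, 0, 0.98], "fingers": -1}

```text
clock: 3.32
tcp_pos: [0.4605, -0.0284, 0.2311]
orientation: [-0.0, 0.523, 0.852, -0.0]
wrist_force: [1.0, 0.3, 0.3]
finger_gap: 0.0855
grip_force: 0.0
```

Emit:
carry_out:
  series:
    - {"travel": [0.07, 0.13, 0], "delta_rot": [0, 0, 0.98], "fingers": -1}
    - {"travel": [0.07, 0.13, 0], "delta_rot": [0, 0, 0.98], "fingers": -1}
    - {"travel": [0.07, 0.13, 0], "delta_rot": [0, 0, 0.98], "fingers": -1}
    - {"travel": [0.07, 0.13, 0], "delta_rot": [0, 0, 0.98], "fingers": -1}
    - {"travel": [0.07, 0.13, 0], "delta_rot": [0, 0, 0.98], "fingers": -1}

```text
clock: 3.95
tcp_pos: [0.4693, -0.0122, 0.2311]
orientation: [-0.0, 0.301, 0.954, -0.0]
wrist_force: [0.5, 0.0, -0.6]
finger_gap: 0.0856
grip_force: 0.0
```

Emit:
carry_out:
  series:
    - {"travel": [0.07, 0.13, 0], "delta_rot": [0, 0, 0.98], "fingers": -1}
    - {"travel": [0.07, 0.13, 0], "delta_rot": [0, 0, 0.98], "fingers": -1}
    - {"travel": [0.07, 0.13, 0], "delta_rot": [0, 0, 0.98], "fingers": -1}
    - {"travel": [0.07, 0.13, 0], "delta_rot": [0, 0, 0.98], "fingers": -1}
    - {"travel": [0.07, 0.13, 0], "delta_rot": [0, 0, 0.98], "fingers": -1}

```text
clock: 4.58
tcp_pos: [0.478, 0.004, 0.2311]
orientation: [-0.0, 0.06, 0.998, 0.0]
wrist_force: [-0.8, -0.3, 0.1]
finger_gap: 0.0853
grip_force: 0.0
```

Emit:
carry_out:
  series:
    - {"travel": [0.07, 0.13, 0], "delta_rot": [0, 0, 0.98], "fingers": -1}
    - {"travel": [0.07, 0.13, 0], "delta_rot": [0, 0, 0.98], "fingers": -1}
    - {"travel": [0.07, 0.13, 0], "delta_rot": [0, 0, 0.98], "fingers": -1}
    - {"travel": [0.07, 0.13, 0], "delta_rot": [0, 0, 0.98], "fingers": -1}
    - {"travel": [0.07, 0.13, 0], "delta_rot": [0, 0, 0.98], "fingers": -1}

```text
clock: 5.2
tcp_pos: [0.4868, 0.0202, 0.2311]
orientation: [-0.0, -0.184, 0.983, 0.0]
wrist_force: [0.1, -0.2, 0.0]
finger_gap: 0.0853
grip_force: 0.0
```

Emit:
carry_out:
  series:
    - {"travel": [0.07, 0.13, 0], "delta_rot": [0, 0, 0.98], "fingers": -1}
    - {"travel": [0.07, 0.13, 0], "delta_rot": [0, 0, 0.98], "fingers": -1}
    - {"travel": [0.07, 0.13, 0], "delta_rot": [0, 0, 0.98], "fingers": -1}
    - {"travel": [0.07, 0.13, 0], "delta_rot": [0, 0, 0.98], "fingers": -1}
    - {"travel": [0.07, 0.13, 0], "delta_rot": [0, 0, 0.98], "fingers": -1}

```text
clock: 5.82
tcp_pos: [0.4956, 0.0365, 0.2311]
orientation: [-0.0, -0.417, 0.909, 0.0]
wrist_force: [-0.5, -0.2, 0.1]
finger_gap: 0.0856
grip_force: 0.0
```

Emit:
carry_out:
  series:
    - {"travel": [0.07, 0.13, 0], "delta_rot": [0, 0, 0.98], "fingers": -1}
    - {"travel": [0.07, 0.13, 0], "delta_rot": [0, 0, 0.98], "fingers": -1}
    - {"travel": [0.07, 0.13, 0], "delta_rot": [0, 0, 0.98], "fingers": -1}
    - {"travel": [0.07, 0.13, 0], "delta_rot": [0, 0, 0.98], "fingers": -1}
    - {"travel": [0.07, 0.13, 0], "delta_rot": [0, 0, 0.98], "fingers": -1}

```text
clock: 6.45
tcp_pos: [0.5043, 0.0527, 0.2311]
orientation: [-0.0, -0.625, 0.781, 0.0]
wrist_force: [-0.4, 0.1, 0.6]
finger_gap: 0.0854
grip_force: 0.0
```

Emit:
carry_out:
  series:
    - {"travel": [0.07, 0.13, 0], "delta_rot": [0, 0, 0.98], "fingers": -1}
    - {"travel": [0.07, 0.13, 0], "delta_rot": [0, 0, 0.98], "fingers": -1}

```text
clock: 6.7
tcp_pos: [0.5078, 0.0592, 0.231]
orientation: [-0.0, -0.698, 0.716, 0.0]
wrist_force: [0.4, -0.9, -0.7]
finger_gap: 0.0855
grip_force: 0.0
```

Run:
```python
from h import *
s=st(); print(s['joint_pos'].round(2)); c=cam('wrist'); save(c,'w1.png')
# pose of previous view for board / yellow
c0=dict(c); T=np.eye(4); a=np.radians(-1.26); T[:3,:3]=np.array([[-np.sin(a),np.cos(a),0],[np.cos(a),np.sin(a),0],[0,0,-1]]); T[:3,3]=[.4521,-.0433,.2311]; c0['T']=T@np.array(c['hand_eye'])
print('board',onz(c0,(330,356),.014),'yel',onz(c0,(501,279),.048))
```

```text
t 6.7 tcp [0.5078 0.0592 0.231 ] ydir 178.54 tilt [-0.0009 -0.0001] gap 0.0855 grip 0.0 F [ 0.4 -0.9 -0.7]
[-0.04  0.19 -0.12  1.27 -0.   -1.59]
board [ 0.45539098 -0.19049265  0.014     ] yel [ 0.59661486 -0.10099692  0.048     ]
```

View pics/w1.png

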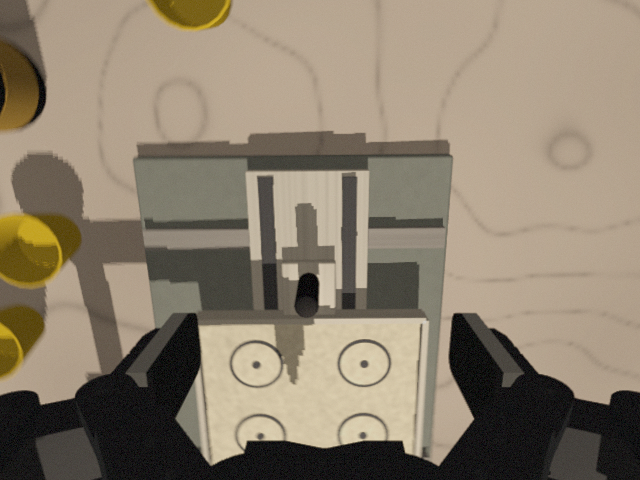

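The wrist view shows the knob's top at (306,306) and the mark dots at (256,365), (364,363), (260,436) and (363,435).

Run:
```python
from h import *
c=cam('wrist')
ms=[onz(c,uv,.045)[:2] for uv in [(364,363),(363,435),(256.5,365),(260,436)]]
print(np.round(ms,4).tolist()); loc=np.array([[-.0475,-.0375],[-.0475,.0375],[.0475,-.0375],[.0475,.0375]])
def fit(ms):
    ms=np.array(ms); m=ms.mean(0); d=ms-m; z=(d[:,0]+1j*d[:,1])@np.conj(loc[:,0]+1j*loc[:,1]); return m.round(4),np.degrees(np.angle(z)).round(2),np.abs(z)/(loc**2).sum()
print('wrist',fit(ms)); 
ct=cam('top'); print('top',fit([onz(ct,uv,.045)[:2] for uv in [(223,299.2),(223.6+28.6,299.2),(223.9-.1,262.3),(252.9,262.3)][0:4]][0:1]+[onz(ct,(252.1,299.2),.045)[:2]][:0]+[onz(ct,uv,.045)[:2] for uv in []]) if 0 else fit([onz(ct,uv,.045)[:2] for uv in [(251.9,299.2),(222.7,299.2),(252.9,262.2),(223.9,262.2)]]))
print('knob',onz(c,(306,306),.095),onz(ct,(281.6,279.1),.095))
print('pen in wrist',proj(c,(.536,.27,.112)))
# station front edge corners in wrist at unknown height
for z in (.0,.02,.03,.04): print(z,onz(c,(136,157),z)[:2].round(4),onz(c,(450,155),z)[:2].round(4))
```

```text
[[0.4749, 0.1954], [0.4756, 0.271], [0.5698, 0.1953], [0.5713, 0.27]]
wrist (array([0.5229, 0.2329]), np.float64(-0.52), np.float64(1.0029717808563947))
top (array([0.5263, 0.2339]), np.float64(-1.59), np.float64(1.0038395464878644))
knob [0.5213451  0.11647997 0.095     ] [0.52315719 0.11757602 0.095     ]
pen in wrist [292.6822547  497.92932946]
0.0 [0.669  0.0166] [0.3974 0.0205]
0.02 [0.6602 0.0151] [0.4031 0.0188]
0.03 [0.6558 0.0143] [0.406  0.0179]
0.04 [0.6514 0.0135] [0.4089 0.017 ]
```

Emit:
carry_out:
  series:
    - {"travel": [0.19, 0.77, 0], "delta_rot": [0, 0, 0], "fingers": -1}
    - {"travel": [0.19, 0.77, 0], "delta_rot": [0, 0, 0.05], "fingers": -1}
    - {"travel": [0.19, 0.77, 0], "delta_rot": [0, 0, 0.05], "fingers": -1}
    - {"travel": [0, 0, -0.88], "delta_rot": [0, 0, 0], "fingers": -1}
    - {"travel": [0, 0, -0.88], "delta_rot": [0, 0, 0], "fingers": -1}

```text
clock: 7.48
tcp_pos: [0.5228, 0.1184, 0.187]
orientation: [0.0, -0.701, 0.713, -0.0]
wrist_force: [-0.6, -0.4, -0.2]
finger_gap: 0.0855
grip_force: 0.0
```

Emit:
carry_out:
  series:
    - {"travel": [0, 0, -0.88], "delta_rot": [0, 0, 0], "fingers": -1}
    - {"travel": [0, 0, -0.88], "delta_rot": [0, 0, 0], "fingers": -1}
    - {"travel": [0, 0, -0.88], "delta_rot": [0, 0, 0], "fingers": -1}
    - {"travel": [0, 0, -0.88], "delta_rot": [0, 0, 0], "fingers": -1}
    - {"travel": [0, 0, -0.88], "delta_rot": [0, 0, 0], "fingers": -1}

```text
clock: 8.1
tcp_pos: [0.5225, 0.118, 0.0765]
orientation: [-0.0, -0.701, 0.714, 0.0]
wrist_force: [-0.1, 0.3, -0.5]
finger_gap: 0.0852
grip_force: 0.0
```

Emit:
carry_out:
  series:
    - {"travel": [0, 0, -0.88], "delta_rot": [0, 0, 0], "fingers": -1}
    - {"travel": [0, 0, 0], "delta_rot": [0, 0, 0], "fingers": 1}
    - {"travel": [0, 0, 0], "delta_rot": [0, 0, 0], "fingers": 1}
    - {"travel": [0, 0, 0], "delta_rot": [0, 0, 0], "fingers": 1}
    - {"travel": [0, 0, 0], "delta_rot": [0, 0, 0], "fingers": 1}

```text
clock: 8.72
tcp_pos: [0.5231, 0.1174, 0.0564]
orientation: [0.001, -0.7, 0.714, -0.001]
wrist_force: [-0.6, -0.2, 1.5]
finger_gap: 0.0171
grip_force: 38.9
```

Emit:
carry_out:
  series:
    - {"travel": [0, 0, 0], "delta_rot": [0, 0, 0], "fingers": 1}
    - {"travel": [0, 0, 0], "delta_rot": [0, 0, 0], "fingers": 1}

```text
clock: 8.98
tcp_pos: [0.5231, 0.1174, 0.0564]
orientation: [0.001, -0.701, 0.714, -0.0]
wrist_force: [-0.6, 0.2, 5.6]
finger_gap: 0.017
grip_force: 39.1
```

Emit:
carry_out:
  series:
    - {"travel": [-0.01, -0.6, 0], "delta_rot": [0, 0, 0], "fingers": 1}
    - {"travel": [-0.01, -0.6, 0], "delta_rot": [0, 0, 0], "fingers": 1}
    - {"travel": [-0.01, -0.6, 0], "delta_rot": [0, 0, 0], "fingers": 1}
    - {"travel": [-0.01, -0.6, 0], "delta_rot": [0, 0, 0], "fingers": 1}
    - {"travel": [-0.01, -0.6, 0], "delta_rot": [0, 0, 0], "fingers": 1}

```text
clock: 9.6
tcp_pos: [0.5217, 0.0422, 0.0564]
orientation: [0.001, -0.701, 0.714, -0.0]
wrist_force: [-1.1, 2.1, 5.4]
finger_gap: 0.017
grip_force: 39.4
```

Emit:
carry_out:
  series:
    - {"travel": [0, -0.3, 0], "delta_rot": [0, 0, 0], "fingers": 1}
    - {"travel": [0, -0.2, 0], "delta_rot": [0, 0, 0], "fingers": 1}
    - {"travel": [0, -0.1, 0], "delta_rot": [0, 0, 0], "fingers": 1}

```text
clock: 9.98
tcp_pos: [0.5217, 0.0271, 0.0564]
orientation: [0.001, -0.7, 0.714, -0.0]
wrist_force: [-0.9, 1.0, 7.1]
finger_gap: 0.017
grip_force: 39.4
```

Emit:
carry_out:
  series:
    - {"travel": [0, -0.16, 0], "delta_rot": [0, 0, 0], "fingers": 1}
    - {"travel": [0, -0.08, 0], "delta_rot": [0, 0, 0], "fingers": 1}

```text
clock: 10.22
tcp_pos: [0.5217, 0.0219, 0.0563]
orientation: [0.001, -0.701, 0.714, 0.0]
wrist_force: [-0.1, 6.8, 6.2]
finger_gap: 0.017
grip_force: 39.4
```

Emit:
carry_out:
  series:
    - {"travel": [0, -0.08, 0], "delta_rot": [0, 0, 0], "fingers": 1}
    - {"travel": [0, 0, 0], "delta_rot": [0, 0, 0], "fingers": 1}

```text
clock: 10.48
tcp_pos: [0.5217, 0.0219, 0.0563]
orientation: [0.003, -0.701, 0.713, 0.001]
wrist_force: [0.2, 10.4, 7.2]
finger_gap: 0.0171
grip_force: 39.4
```

Emit:
carry_out:
  series:
    - {"travel": [0, -0.08, 0], "delta_rot": [0, 0, 0], "fingers": 1}
    - {"travel": [0, 0, 0], "delta_rot": [0, 0, 0], "fingers": 1}

```text
clock: 10.72
tcp_pos: [0.5217, 0.0219, 0.0563]
orientation: [0.004, -0.702, 0.713, 0.003]
wrist_force: [0.6, 17.5, 6.9]
finger_gap: 0.0167
grip_force: 39.4
```

Emit:
carry_out:
  series:
    - {"travel": [0, 0.08, 0], "delta_rot": [0, 0, 0], "fingers": -1}
    - {"travel": [0, 0, 0], "delta_rot": [0, 0, 0], "fingers": -1}
    - {"travel": [0, 0, 0], "delta_rot": [0, 0, 0], "fingers": -1}
    - {"travel": [0, 0, 0], "delta_rot": [0, 0, 0], "fingers": -1}
    - {"travel": [0, 0, 0], "delta_rot": [0, 0, 0], "fingers": -1}

```text
clock: 11.35
tcp_pos: [0.5211, 0.019, 0.0552]
orientation: [-0.0, -0.7, 0.714, 0.0]
wrist_force: [0.0, 0.5, 0.5]
finger_gap: 0.0853
grip_force: 0.0
```

Emit:
carry_out:
  series:
    - {"travel": [0, 0, 1], "delta_rot": [0, 0, 0], "fingers": -1}
    - {"travel": [0, 0, 1], "delta_rot": [0, 0, 0], "fingers": -1}
    - {"travel": [0, 0, 1], "delta_rot": [0, 0, 0], "fingers": -1}
    - {"travel": [0, 0, 1], "delta_rot": [0, 0, 0], "fingers": -1}
    - {"travel": [0, 0, 1], "delta_rot": [0, 0, 0], "fingers": -1}

```text
clock: 11.98
tcp_pos: [0.521, 0.0191, 0.1811]
orientation: [-0.0, -0.7, 0.714, 0.0]
wrist_force: [1.2, -0.6, 0.1]
finger_gap: 0.0852
grip_force: 0.0
```

Emit:
carry_out:
  series:
    - {"travel": [0, 0, 1], "delta_rot": [0, 0, 0], "fingers": -1}
    - {"travel": [0, 0, 1], "delta_rot": [0, 0, 0], "fingers": -1}
    - {"travel": [0, 0, 1], "delta_rot": [0, 0, 0], "fingers": -1}
    - {"travel": [0, 0, 0], "delta_rot": [0, 0, 0], "fingers": -1}

```text
clock: 12.48
tcp_pos: [0.5223, 0.019, 0.2572]
orientation: [0.001, -0.7, 0.714, -0.002]
wrist_force: [0.3, -0.2, 0.1]
finger_gap: 0.0855
grip_force: 0.0
```

Run:
```python
from h import *
st(); c=cam('wrist'); 
s=cam('side'); im=s['color'][:,:,::-1]
a=cv2.resize(im[250:420,230:420],None,fx=3,fy=3,interpolation=cv2.INTER_CUBIC)
b=c['color'][:,:,::-1][120:480,200:430]
b=cv2.resize(b,(int(230*510/360),510)); out=np.zeros((510,570+b.shape[1]-0,3),np.uint8)
out=out[:, :min(800,out.shape[1])]; out[:,:b.shape[1]]=b; w=out.shape[1]-b.shape[1]; out[:,b.shape[1]:]=a[:510,:w]; print(b.shape,out.shape)
cv2.imwrite('pics/mix.png',out)
print('pen side',[ (p,proj(s,p).round(1)) for p in [(.526,.277,.112),(.536,.277,.112)]],'wrist',proj(c,(.536,.277,.112)))
print(cups(cam('top')))
```

```text
t 12.47 tcp [0.5223 0.019  0.2572] ydir 178.93 tilt [ 0.0038 -0.0005] gap 0.0855 grip 0.0 F [ 0.3 -0.2  0.1]
(510, 325, 3) (510, 800, 3)
pen side [((0.526, 0.277, 0.112), array([341.1, 329.5])), ((0.536, 0.277, 0.112), array([336.4, 328.5]))] wrist [313.22160096 515.61029813]
{'red': [([0.9057, -0.5022], 338), ([0.9046, -0.2647], 313), ([0.5759, -0.375], 476)], 'yellow': [([0.7999, 0.1716], 359), ([0.751, 0.0858], 195), ([0.7152, -0.3414], 403)], 'green': [([0.4619, -0.3531], 437)], 'blue': [([0.6253, -0.2438], 366)]}
```

View pics/mix.png

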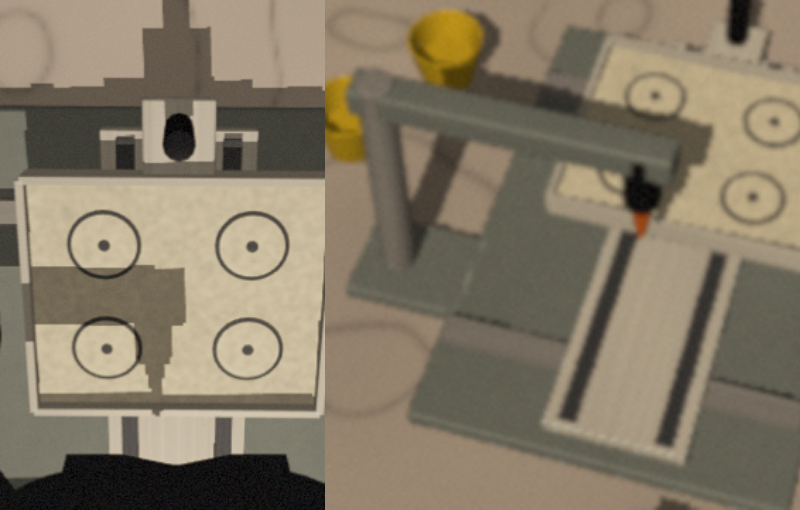

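The crop shows the mark dots in the wrist image at about (273.6,292.9), (378.3,293.6), (275.4,366.3) and (375.2,366.7). In the side image the pen tip is at (335.0,328.7), and three mark dots are at about (340,282), (380,290) and (373,316).

Run:
```python
from h import *
c=cam('wrist'); s=cam('side'); t=cam('top')
loc=np.array([[-.0475,-.0375],[-.0475,.0375],[.0475,-.0375],[.0475,.0375]])
def fit(ms,loc=loc):
    ms=np.array(ms); m=ms.mean(0); l=loc-loc.mean(0); d=ms-m; z=(d[:,0]+1j*d[:,1])@np.conj(l[:,0]+1j*l[:,1]); a=np.angle(z); Rm=np.array([[np.cos(a),-np.sin(a)],[np.sin(a),np.cos(a)]])
    return (m-Rm@loc.mean(0)).round(4),np.degrees(a).round(2)
print('wrist',fit([onz(c,uv,.045)[:2] for uv in [(378.3,293.6),(375.2,366.7),(273.6,292.9),(275.4,366.3)]]))
sd=[((655-325)/3+230,95/3+250),((774-325)/3+230,121/3+250),((753-325)/3+230,197/3+250)]
S=[onz(s,uv,.045)[:2] for uv in sd]; print('side marks',np.round(S,4).tolist()); print(fit(S,loc[[2,0,1]]))
print('pen side@.112',onz(s,(335,328.7),.112))
g=cv2.cvtColor(t['color'],cv2.COLOR_RGB2GRAY)[225:335,170:330]
cv2.imwrite('pics/st2.png',cv2.resize(t['color'][:,:,::-1][225:335,190:330],None,fx=5,fy=5,interpolation=cv2.INTER_CUBIC))
```

```text
wrist (array([0.5202, 0.1354]), np.float64(-1.38))
side marks [[0.5705, 0.0981], [0.4752, 0.1005], [0.4766, 0.176]]
(array([0.5235, 0.137 ]), np.float64(-1.34))
pen side@.112 [0.53860362 0.27825006 0.112     ]
```

The carriage's middle is at about (0.524,0.137) with yaw −1.35°, and the pen is at about (0.5386,0.278). Next I hover over the yellow cup and re-measure it.

Emit:
carry_out:
  series:
    - {"travel": [0.59, -0.96, -0.6], "delta_rot": [0, 0, 0], "fingers": -1}
    - {"travel": [0.59, -0.96, -0.6], "delta_rot": [0, 0, 0], "fingers": -1}
    - {"travel": [0.59, -0.96, -0.6], "delta_rot": [0, 0, 0], "fingers": -1}
    - {"travel": [0.59, -0.96, -0.6], "delta_rot": [0, 0, 0], "fingers": -1}
    - {"travel": [0.59, -0.96, -0.6], "delta_rot": [0, 0, 0], "fingers": -1}

```text
clock: 13.4
tcp_pos: [0.5953, -0.102, 0.179]
orientation: [-0.0, -0.7, 0.714, 0.0]
wrist_force: [0.3, 1.4, -0.8]
finger_gap: 0.0854
grip_force: 0.0
```

```bash
cat >> h.py <<'E'
def rim(c,col,z,near,smin=110):
    """rim centre: ellipse of the mask's hull projected to plane z; returns point nearest `near`"""
    h=cv2.cvtColor(c['color'],cv2.COLOR_RGB2HSV); m=np.zeros(h.shape[:2],np.uint8)
    for a,b in HUE[col]: m|=cv2.inRange(h,(a,smin,40),(b,255,255))
    best=None
    for k in cv2.findContours(m,cv2.RETR_EXTERNAL,cv2.CHAIN_APPROX_NONE)[0]:
        if cv2.contourArea(k)<150: continue
        P=np.array([onz(c,p[0],z)[:2] for p in k[::2]],np.float32)
        (x,y),r=cv2.minEnclosingCircle(P); d=np.hypot(x-near[0],y-near[1])
        if best is None or d<best[0]: best=(d,(round(x,4),round(y,4)),round(r,4))
    return best and best[1:]
E
python3 - <<'E'
from h import *
st(); c=cam('wrist'); save(c,'w2.png'); print(rim(c,'yellow',.048,(.596,-.101)))
t=cam('top'); print([(k,rim(t,k,.048,p)) for k,p in [('red',(.576,-.375)),('green',(.462,-.353)),('blue',(.625,-.244))]])
E
```

```text
t 13.4 tcp [ 0.5953 -0.102   0.179 ] ydir 178.92 tilt [-0.001   0.0003] gap 0.0854 grip 0.0 F [ 0.3  1.4 -0.8]
((0.5956, -0.1077), 0.0306)
[('red', ((0.5745, -0.3742), 0.0329)), ('green', ((0.4619, -0.353), 0.0318)), ('blue', None)]
```

View pics/w2.png

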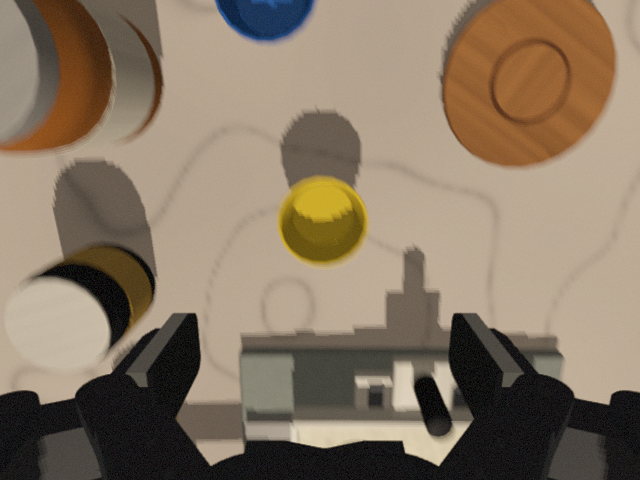

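The wrist view shows the yellow cup's rim at (322,221), upright, with the blue cup at the top at (265,10). The wrist estimate in y differs from the top one, so I check it with the side view.

Run:
```python
from h import *
s=cam('side'); 
# side views: rim ellipse top part: use bbox columns centre and top row + rim size
for col,near in [('yellow',(.595,-.104)),('blue',(.625,-.244)),('red',(.576,-.375)),('green',(.462,-.353))]:
    for stt,ce in blobs(s,col):
        x,y,w,h,a=stt
        for yy in range(1):
            # rows: project predicted rim top edge to compare
            P=np.array([near[0],near[1],.048]); th=np.linspace(0,6.28,60)
            q=np.array([proj(s,P+[.031*np.cos(i),.031*np.sin(i),0]) for i in th]); 
            if abs(q[:,0].mean()-(x+w/2))<15 and abs(q[:,1].mean()-y)<25: print(col,'pred cols',q[:,0].min().round(1),q[:,0].max().round(1),'top',q[:,1].min().round(1),'obs',x,x+w-1,y)
P=np.array([.595,-.104,.048])
print('jac',proj(s,P+[.01,0,0])-proj(s,P),proj(s,P+[0,.01,0])-proj(s,P))
```

```text
yellow pred cols 337.2 361.1 top 213.1 obs 339 359 215
blue pred cols 338.7 361.2 top 178.1 obs 341 360 179
green pred cols 403.7 425.8 top 163.5 obs 405 424 164
jac [-3.75715453 -0.66938834] [-0.87092739  2.60404882]
```

Run:
```python
from h import *
s=st(); print(s['qvel'].round(3)); c=cam('wrist'); print(rim(c,'yellow',.048,(.596,-.101)))
```

```text
t 13.55 tcp [ 0.5945 -0.102   0.1782] ydir 178.82 tilt [-0.0032  0.0011] gap 0.0853 grip 0.0 F [0.3 0.1 0.1]
[ 0.026 -0.036 -0.002  0.022  0.007  0.008]
((0.5943, -0.1047), 0.0307)
```

Emit:
carry_out:
  series:
    - {"travel": [0, 0, -0.92], "delta_rot": [0, 0, 0], "fingers": -1}
    - {"travel": [0, 0, -0.92], "delta_rot": [0, 0, 0], "fingers": -1}
    - {"travel": [0, 0, -0.92], "delta_rot": [0, 0, 0], "fingers": -1}
    - {"travel": [0, 0, -0.92], "delta_rot": [0, 0, 0], "fingers": -1}
    - {"travel": [0, 0, -0.92], "delta_rot": [0, 0, 0], "fingers": -1}

```text
clock: 14.22
tcp_pos: [0.5949, -0.0999, 0.0655]
orientation: [0.0, -0.701, 0.713, -0.0]
wrist_force: [-0.4, -0.3, -0.3]
finger_gap: 0.0854
grip_force: 0.0
```

Emit:
carry_out:
  series:
    - {"travel": [0, -0.04, -0.92], "delta_rot": [0, 0, 0], "fingers": -1}
    - {"travel": [0, 0, -0.92], "delta_rot": [0, 0, 0], "fingers": -1}
    - {"travel": [0, 0, 0], "delta_rot": [0, 0, 0], "fingers": 1}
    - {"travel": [0, 0, 0], "delta_rot": [0, 0, 0], "fingers": 1}
    - {"travel": [0, 0, 0], "delta_rot": [0, 0, 0], "fingers": 1}
  squeeze: 30

```text
clock: 14.85
tcp_pos: [0.5957, -0.1018, 0.0206]
orientation: [0.0, -0.701, 0.714, -0.001]
wrist_force: [-0.1, 0.1, -0.8]
finger_gap: 0.0589
grip_force: 32.7
```

Emit:
carry_out:
  series:
    - {"travel": [0, 0, 0], "delta_rot": [0, 0, 0], "fingers": 1}
    - {"travel": [0, 0, 0.5], "delta_rot": [0, 0, 0], "fingers": 1}
    - {"travel": [0, 0, 1], "delta_rot": [0, 0, 0], "fingers": 1}
    - {"travel": [0, 0, 0], "delta_rot": [0, 0, 0], "fingers": 1}

```text
clock: 15.35
tcp_pos: [0.5969, -0.1024, 0.0595]
orientation: [0.001, -0.7, 0.714, -0.002]
wrist_force: [0.3, 0.1, -1.2]
finger_gap: 0.0585
grip_force: 33.0
```

Run:
```python
from h import *
s=st(); c=cam('wrist'); save(c,'w3.png'); s=cam('side')
cv2.imwrite('pics/s3.png',cv2.resize(s['color'][:,:,::-1][150:300,270:450],None,fx=4,fy=4))
```

```text
t 15.35 tcp [ 0.5969 -0.1024  0.0595] ydir 178.93 tilt [ 0.0048 -0.0015] gap 0.0585 grip 33.0 F [ 0.3  0.1 -1.2]
```

View pics/s3.png

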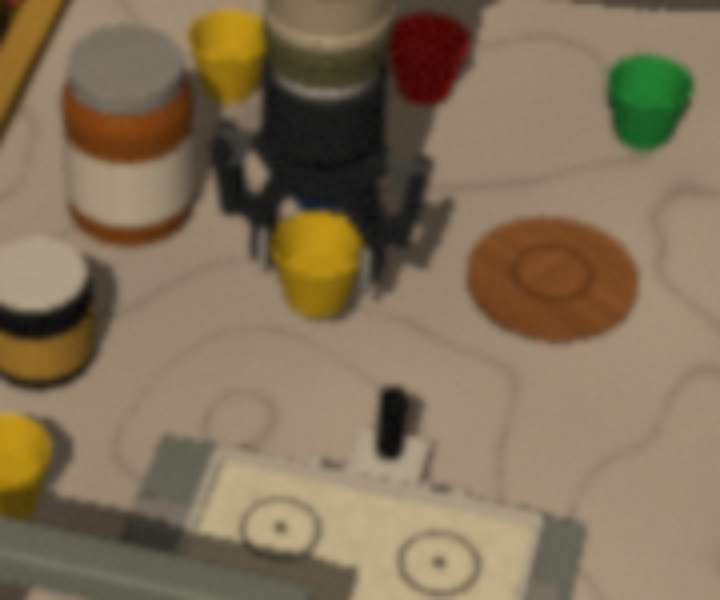

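The side crop shows the yellow cup held upright between the pads at crop (317,260). I carry it to mark 4.

Emit:
carry_out:
  series:
    - {"travel": [-0.09, 1, 1], "delta_rot": [0, 0, 0], "fingers": 1}
    - {"travel": [-0.09, 1, 1], "delta_rot": [0, 0, 0], "fingers": 1}
    - {"travel": [-0.09, 1, 1], "delta_rot": [0, 0, 0], "fingers": 1}
    - {"travel": [-0.09, 1, 0], "delta_rot": [0, 0, 0], "fingers": 1}
    - {"travel": [-0.09, 1, 0], "delta_rot": [0, 0, 0], "fingers": 1}

```text
clock: 16.08
tcp_pos: [0.5831, 0.0241, 0.1311]
orientation: [-0.0, -0.7, 0.714, 0.0]
wrist_force: [0.2, 0.2, -1.7]
finger_gap: 0.0589
grip_force: 33.2
```

Emit:
carry_out:
  series:
    - {"travel": [-0.09, 1, 0], "delta_rot": [0, 0, 0], "fingers": 1}
    - {"travel": [-0.09, 1, 0], "delta_rot": [0, 0, 0], "fingers": 1}
    - {"travel": [-0.09, 1, 0], "delta_rot": [0, 0, 0], "fingers": 1}
    - {"travel": [-0.09, 1, 0], "delta_rot": [0, 0, 0], "fingers": 1}
    - {"travel": [-0.09, 1, 0], "delta_rot": [0, 0, 0], "fingers": 1}

```text
clock: 16.7
tcp_pos: [0.5714, 0.1489, 0.1304]
orientation: [-0.001, -0.7, 0.714, 0.001]
wrist_force: [0.4, 0.0, -1.1]
finger_gap: 0.059
grip_force: 33.2
```

Emit:
carry_out:
  series:
    - {"travel": [-0.09, 1, 0], "delta_rot": [0, 0, 0], "fingers": 1}
    - {"travel": [0, 0, 0], "delta_rot": [0, 0, 0], "fingers": 1}
    - {"travel": [0, 0, 0], "delta_rot": [0, 0, 0], "fingers": 1}

```text
clock: 17.08
tcp_pos: [0.5696, 0.1728, 0.131]
orientation: [-0.001, -0.701, 0.714, 0.0]
wrist_force: [0.6, 0.0, -0.6]
finger_gap: 0.0586
grip_force: 33.2
```

Run:
```python
from h import *
s=st(); z=s['tcp_pos'][2]; rz=z+.0275
for n in ('wrist','side'):
    c=cam(n); print(n,rim(c,'yellow',rz,(.572,.173)))
    if n=='side':
        P=np.array([.5724,.1734,rz]); q=np.array([proj(c,P+[.031*np.cos(i),.031*np.sin(i),0]) for i in np.linspace(0,6.28,60)]); print('pred',q.min(0),q.max(0)); print([b for b in blobs(c,'yellow')])
```

```text
t 17.07 tcp [0.5696 0.1728 0.131 ] ydir 178.94 tilt [-0.0015 -0.0006] gap 0.0586 grip 33.2 F [ 0.6  0.  -0.6]
wrist ((0.5689, 0.1672), 0.0323)
side ((0.5658, 0.18), 0.0437)
pred [317.13030187 262.43678871] [346.22781373 284.46340822]
[([613, 72, 27, 56, 781], [629.1, 101.5]), ([312, 105, 42, 36, 798], [332.2, 122.2]), ([317, 220, 34, 12, 160], [332.0, 226.2]), ([258, 254, 24, 26, 450], [270.2, 265.7]), ([320, 261, 27, 33, 595], [332.5, 276.6]), ([226, 276, 17, 27, 285], [233.9, 289.8])]
```

Emit:
carry_out:
  series:
    - {"travel": [0.12, 0.16, 0], "delta_rot": [0, 0, 0], "fingers": 1}
    - {"travel": [0, 0, -0.84], "delta_rot": [0, 0, 0], "fingers": 1}
    - {"travel": [0, 0, -0.84], "delta_rot": [0, 0, 0], "fingers": 1}
    - {"travel": [0, 0, -0.7], "delta_rot": [0, 0, 0], "fingers": 1}
    - {"travel": [0, 0, 0], "delta_rot": [0, 0, 0], "fingers": 1}

```text
clock: 17.8
tcp_pos: [0.5721, 0.1767, 0.0709]
orientation: [-0.001, -0.7, 0.714, 0.001]
wrist_force: [0.3, 0.2, -1.3]
finger_gap: 0.0591
grip_force: 33.2
```

Emit:
carry_out:
  series:
    - {"travel": [0, 0, -0.1], "delta_rot": [0, 0, 0], "fingers": 1}
    - {"travel": [0, 0, 0], "delta_rot": [0, 0, 0], "fingers": 1}

```text
clock: 18.05
tcp_pos: [0.5737, 0.1773, 0.0706]
orientation: [0.001, -0.7, 0.714, -0.0]
wrist_force: [0.6, 0.7, -1.1]
finger_gap: 0.0588
grip_force: 33.2
```

Emit:
carry_out:
  series:
    - {"travel": [0, 0, -0.1], "delta_rot": [0, 0, 0], "fingers": 1}
    - {"travel": [0, 0, 0], "delta_rot": [0, 0, 0], "fingers": 1}

```text
clock: 18.3
tcp_pos: [0.5731, 0.1773, 0.0674]
orientation: [0.0, -0.701, 0.714, -0.0]
wrist_force: [-0.0, -0.4, -0.9]
finger_gap: 0.0592
grip_force: 33.2
```

Emit:
carry_out:
  series:
    - {"travel": [0, 0, -0.06], "delta_rot": [0, 0, 0], "fingers": 1}
    - {"travel": [0, 0, 0], "delta_rot": [0, 0, 0], "fingers": 1}

```text
clock: 18.55
tcp_pos: [0.573, 0.1772, 0.0657]
orientation: [-0.0, -0.7, 0.714, 0.0]
wrist_force: [-0.3, 0.4, -1.1]
finger_gap: 0.0586
grip_force: 33.2
```

Emit:
carry_out:
  series:
    - {"travel": [0, 0, -0.08], "delta_rot": [0, 0, 0], "fingers": 1}
    - {"travel": [0, 0, 0], "delta_rot": [0, 0, 0], "fingers": 1}

```text
clock: 18.8
tcp_pos: [0.5742, 0.1773, 0.0652]
orientation: [0.001, -0.7, 0.714, -0.001]
wrist_force: [-1.2, -0.5, 5.6]
finger_gap: 0.059
grip_force: 33.5
```

Emit:
carry_out:
  series:
    - {"travel": [0, 0, -0.04], "delta_rot": [0, 0, 0], "fingers": 1}
    - {"travel": [0, 0, 0], "delta_rot": [0, 0, 0], "fingers": 1}

```text
clock: 19.05
tcp_pos: [0.5749, 0.1774, 0.0651]
orientation: [0.002, -0.7, 0.714, -0.001]
wrist_force: [-1.7, -0.4, 8.9]
finger_gap: 0.0586
grip_force: 33.7
```

Emit:
carry_out:
  series:
    - {"travel": [0, 0, 0.02], "delta_rot": [0, 0, 0], "fingers": -1}
    - {"travel": [0, 0, 0], "delta_rot": [0, 0, 0], "fingers": -1}
    - {"travel": [0, 0, 0], "delta_rot": [0, 0, 0], "fingers": -1}
    - {"travel": [0, 0, 0.5], "delta_rot": [0, 0, 0], "fingers": -1}
    - {"travel": [0, 0, 1], "delta_rot": [0, 0, 0], "fingers": -1}

```text
clock: 19.68
tcp_pos: [0.5722, 0.1771, 0.1006]
orientation: [-0.001, -0.701, 0.714, 0.001]
wrist_force: [0.8, 0.7, 0.6]
finger_gap: 0.0853
grip_force: 0.0
```

Emit:
carry_out:
  series:
    - {"travel": [0, 0, 1], "delta_rot": [0, 0, 0], "fingers": -1}
    - {"travel": [0.12, -0.99, 1], "delta_rot": [0, 0, 0], "fingers": -1}
    - {"travel": [0.12, -0.99, 1], "delta_rot": [0, 0, 0], "fingers": -1}
    - {"travel": [0.12, -0.99, 0], "delta_rot": [0, 0, 0], "fingers": -1}
    - {"travel": [0.12, -0.99, 0], "delta_rot": [0, 0, 0], "fingers": -1}

```text
clock: 20.3
tcp_pos: [0.5856, 0.0775, 0.1773]
orientation: [0.001, -0.701, 0.714, -0.001]
wrist_force: [-0.1, 0.0, 0.3]
finger_gap: 0.0852
grip_force: 0.0
```

Emit:
carry_out:
  series:
    - {"travel": [0.12, -0.99, 0], "delta_rot": [0, 0, 0], "fingers": -1}
    - {"travel": [0.12, -0.99, 0], "delta_rot": [0, 0, 0], "fingers": -1}
    - {"travel": [0.12, -0.99, 0], "delta_rot": [0, 0, 0], "fingers": -1}
    - {"travel": [0.12, -0.99, 0], "delta_rot": [0, 0, 0], "fingers": -1}
    - {"travel": [0.12, -0.99, 0], "delta_rot": [0, 0, 0], "fingers": -1}

```text
clock: 20.92
tcp_pos: [0.6003, -0.0463, 0.1767]
orientation: [0.0, -0.701, 0.714, -0.0]
wrist_force: [0.2, -0.9, -0.3]
finger_gap: 0.0853
grip_force: 0.0
```

Emit:
carry_out:
  series:
    - {"travel": [0.12, -0.99, 0], "delta_rot": [0, 0, 0], "fingers": -1}
    - {"travel": [0.12, -0.99, 0], "delta_rot": [0, 0, 0], "fingers": -1}
    - {"travel": [0.12, -0.99, 0], "delta_rot": [0, 0, 0], "fingers": -1}
    - {"travel": [0.12, -0.99, 0], "delta_rot": [0, 0, 0], "fingers": -1}
    - {"travel": [0.12, -0.99, 0], "delta_rot": [0, 0, 0], "fingers": -1}

```text
clock: 21.55
tcp_pos: [0.6153, -0.1707, 0.176]
orientation: [0.0, -0.701, 0.714, -0.0]
wrist_force: [0.5, 0.3, -0.1]
finger_gap: 0.0857
grip_force: 0.0
```

Emit:
carry_out:
  series:
    - {"travel": [0.12, -0.99, 0], "delta_rot": [0, 0, 0], "fingers": -1}
    - {"travel": [0, 0, 0], "delta_rot": [0, 0, 0], "fingers": -1}
    - {"travel": [0, 0, 0], "delta_rot": [0, 0, 0], "fingers": -1}

```text
clock: 21.92
tcp_pos: [0.618, -0.1941, 0.1756]
orientation: [-0.0, -0.7, 0.714, 0.0]
wrist_force: [-0.6, 0.6, -0.0]
finger_gap: 0.0854
grip_force: 0.0
```

```bash
cat >> h.py <<'E'
def sidecmp(s,col,P,rz,r=.031):
    """refine a rim centre from the side view's mask box (mask loses ~1 px each side); P=(x,y) guess"""
    q=np.array([proj(s,np.array([P[0]+r*np.cos(i),P[1]+r*np.sin(i),rz])) for i in np.linspace(0,6.28,90)]); B=np.array([P[0],P[1],rz])
    J=np.array([proj(s,B+[.01,0,0])-proj(s,B),proj(s,B+[0,.01,0])-proj(s,B)]).T/.01
    cx=(q[:,0].min()+q[:,0].max())/2; top=q[:,1].min()
    b=min(blobs(s,col,80),key=lambda b:abs(b[0][0]+b[0][2]/2-cx)+abs(b[0][1]-top))[0]
    d=np.linalg.solve(J,[b[0]+(b[2]-1)/2-cx,b[1]-.5-top]); return (np.array(P)+d).round(4),b
E
python3 - <<'E'
from h import *
st(); c=cam('wrist'); print('blue',rim(c,'blue',.048,(.625,-.244)))
s=cam('side'); t=cam('top'); print('yellow top',rim(t,'yellow',.093,(.572,.173)),'side',sidecmp(s,'yellow',(.572,.173),.093))
print('red,green',rim(t,'red',.048,(.576,-.375)),rim(t,'green',.048,(.462,-.353)),'side blue',sidecmp(s,'blue',(.625,-.244),.048))
E
```

```text
t 21.93 tcp [ 0.618  -0.1941  0.1756] ydir 178.92 tilt [-0.0006  0.0006] gap 0.0854 grip 0.0 F [-0.6  0.6 -0. ]
blue ((0.6247, -0.2459), 0.0303)
yellow top ((0.5757, 0.1761), 0.0312) side (array([0.572 , 0.1748]), [320, 283, 24, 12, 160])
red,green ((0.9046, -0.2647), 0.0323) None side blue (array([ 0.6232, -0.2427]), [341, 179, 20, 23, 349])
```

Emit:
carry_out:
  series:
    - {"travel": [0.13, -1, 0], "delta_rot": [0, 0, 0], "fingers": -1}
    - {"travel": [0.13, -1, 0], "delta_rot": [0, 0, 0], "fingers": -1}
    - {"travel": [0, 0, -1], "delta_rot": [0, 0, 0], "fingers": -1}
    - {"travel": [0, 0, -1], "delta_rot": [0, 0, 0], "fingers": -1}
    - {"travel": [0, 0, -1], "delta_rot": [0, 0, 0], "fingers": -1}

```text
clock: 22.7
tcp_pos: [0.6248, -0.2451, 0.1002]
orientation: [-0.0, -0.7, 0.714, -0.0]
wrist_force: [0.2, 0.7, -0.4]
finger_gap: 0.0852
grip_force: 0.0
```

Emit:
carry_out:
  series:
    - {"travel": [0, 0, -1], "delta_rot": [0, 0, 0], "fingers": -1}
    - {"travel": [0, 0, -1], "delta_rot": [0, 0, 0], "fingers": -1}
    - {"travel": [0, 0, -1], "delta_rot": [0, 0, 0], "fingers": -1}
    - {"travel": [0, 0, -0.25], "delta_rot": [0, 0, 0], "fingers": -1}
    - {"travel": [0, 0, 0], "delta_rot": [0, 0, 0], "fingers": 1}

```text
clock: 23.32
tcp_pos: [0.6246, -0.2444, 0.0196]
orientation: [-0.0, -0.7, 0.714, 0.0]
wrist_force: [-0.6, -0.3, -0.2]
finger_gap: 0.0694
grip_force: 0.0
```

Emit:
carry_out:
  series:
    - {"travel": [0, 0, 0], "delta_rot": [0, 0, 0], "fingers": 1}
    - {"travel": [0, 0, 0], "delta_rot": [0, 0, 0], "fingers": 1}
    - {"travel": [0, 0, 0], "delta_rot": [0, 0, 0], "fingers": 1}
    - {"travel": [0, 0, 0], "delta_rot": [0, 0, 0], "fingers": 1}

```text
clock: 23.82
tcp_pos: [0.6257, -0.2447, 0.0211]
orientation: [0.0, -0.701, 0.714, -0.001]
wrist_force: [0.7, -1.9, 6.7]
finger_gap: 0.0592
grip_force: 32.7
```

Emit:
carry_out:
  series:
    - {"travel": [0, 0, 0.5], "delta_rot": [0, 0, 0], "fingers": 1}
    - {"travel": [0, 0, 1], "delta_rot": [0, 0, 0], "fingers": 1}
    - {"travel": [0, 0, 1], "delta_rot": [0, 0, 0], "fingers": 1}
    - {"travel": [0, 0, 1], "delta_rot": [0, 0, 0], "fingers": 1}
    - {"travel": [0, 0, 1], "delta_rot": [0, 0, 0], "fingers": 1}

```text
clock: 24.45
tcp_pos: [0.624, -0.2435, 0.1329]
orientation: [-0.0, -0.701, 0.714, 0.001]
wrist_force: [1.2, -0.3, -1.0]
finger_gap: 0.0588
grip_force: 32.7
```

Emit:
carry_out:
  series:
    - {"travel": [-0.424, 0.988, 0], "delta_rot": [0, 0, 0], "fingers": 1}
    - {"travel": [-0.424, 0.988, 0], "delta_rot": [0, 0, 0], "fingers": 1}
    - {"travel": [-0.424, 0.988, 0], "delta_rot": [0, 0, 0], "fingers": 1}
    - {"travel": [-0.424, 0.988, 0], "delta_rot": [0, 0, 0], "fingers": 1}
    - {"travel": [-0.424, 0.988, 0], "delta_rot": [0, 0, 0], "fingers": 1}

```text
clock: 25.08
tcp_pos: [0.5706, -0.1194, 0.1322]
orientation: [-0.0, -0.7, 0.714, 0.001]
wrist_force: [0.1, 0.5, -0.4]
finger_gap: 0.059
grip_force: 32.7
```

Emit:
carry_out:
  series:
    - {"travel": [-0.424, 0.988, 0], "delta_rot": [0, 0, 0], "fingers": 1}
    - {"travel": [-0.424, 0.988, 0], "delta_rot": [0, 0, 0], "fingers": 1}
    - {"travel": [-0.424, 0.988, 0], "delta_rot": [0, 0, 0], "fingers": 1}
    - {"travel": [-0.424, 0.988, 0], "delta_rot": [0, 0, 0], "fingers": 1}
    - {"travel": [-0.424, 0.988, 0], "delta_rot": [0, 0, 0], "fingers": 1}

```text
clock: 25.7
tcp_pos: [0.5177, 0.0043, 0.1322]
orientation: [-0.0, -0.701, 0.714, 0.0]
wrist_force: [0.9, 0.5, -0.6]
finger_gap: 0.0589
grip_force: 32.7
```

Emit:
carry_out:
  series:
    - {"travel": [-0.424, 0.988, 0], "delta_rot": [0, 0, 0], "fingers": 1}
    - {"travel": [-0.424, 0.988, 0], "delta_rot": [0, 0, 0], "fingers": 1}
    - {"travel": [-0.424, 0.988, 0], "delta_rot": [0, 0, 0], "fingers": 1}
    - {"travel": [-0.424, 0.988, 0], "delta_rot": [0, 0, 0], "fingers": 1}
    - {"travel": [0, 0, 0], "delta_rot": [0, 0, 0], "fingers": 1}

```text
clock: 26.32
tcp_pos: [0.4748, 0.1033, 0.1322]
orientation: [-0.0, -0.702, 0.713, 0.0]
wrist_force: [-0.2, 0.0, -0.5]
finger_gap: 0.0591
grip_force: 32.7
```

Emit:
carry_out:
  series:
    - {"travel": [0, 0, -0.8], "delta_rot": [0, 0, 0], "fingers": 1}
    - {"travel": [0, 0, -0.8], "delta_rot": [0, 0, 0], "fingers": 1}
    - {"travel": [0, 0, -0.7], "delta_rot": [0, 0, 0], "fingers": 1}
    - {"travel": [0, 0, 0], "delta_rot": [0, 0, 0], "fingers": 1}
    - {"travel": [0, 0, 0], "delta_rot": [0, 0, 0], "fingers": 1}

```text
clock: 26.95
tcp_pos: [0.4768, 0.1015, 0.0752]
orientation: [0.0, -0.7, 0.714, -0.0]
wrist_force: [0.9, -0.3, -1.3]
finger_gap: 0.0592
grip_force: 32.8
```

Run:
```python
from h import *
s=st(); z=s['tcp_pos'][2]; c=cam('wrist'); sd=cam('side'); print('blue',rim(c,'blue',z+.0275,(.476,.101)),sidecmp(sd,'blue',(.4756,.1006),z+.0275))
```

```text
t 26.95 tcp [0.4768 0.1015 0.0752] ydir 178.91 tilt [ 0.0006 -0.0001] gap 0.0592 grip 32.8 F [ 0.9 -0.3 -1.3]
blue ((0.4755, 0.0973), 0.0322) (array([0.4777, 0.1033]), [367, 265, 27, 29, 575])
```

Emit:
carry_out:
  series:
    - {"travel": [0, 0, -0.3], "delta_rot": [0, 0, 0], "fingers": 1}
    - {"travel": [0, 0, -0.06], "delta_rot": [0, 0, 0], "fingers": 1}
    - {"travel": [0, 0, 0], "delta_rot": [0, 0, 0], "fingers": 1}

```text
clock: 27.42
tcp_pos: [0.4766, 0.1018, 0.066]
orientation: [0.0, -0.701, 0.714, -0.0]
wrist_force: [-0.6, -0.6, 2.8]
finger_gap: 0.059
grip_force: 32.9
```

Emit:
carry_out:
  series:
    - {"travel": [0, 0, -0.06], "delta_rot": [0, 0, 0], "fingers": 1}
    - {"travel": [0, 0, 0], "delta_rot": [0, 0, 0], "fingers": 1}

```text
clock: 27.68
tcp_pos: [0.4781, 0.1018, 0.0658]
orientation: [0.001, -0.701, 0.714, -0.001]
wrist_force: [-0.5, -0.4, 11.4]
finger_gap: 0.059
grip_force: 33.3
```

Emit:
carry_out:
  series:
    - {"travel": [0, 0, 0.04], "delta_rot": [0, 0, 0], "fingers": -1}
    - {"travel": [0, 0, 0], "delta_rot": [0, 0, 0], "fingers": -1}
    - {"travel": [0, 0, 0], "delta_rot": [0, 0, 0], "fingers": -1}
    - {"travel": [0, 0, 0.5], "delta_rot": [0, 0, 0], "fingers": -1}
    - {"travel": [0, 0, 1], "delta_rot": [0, 0, 0], "fingers": -1}

```text
clock: 28.3
tcp_pos: [0.4753, 0.1018, 0.1026]
orientation: [-0.001, -0.7, 0.714, 0.001]
wrist_force: [-0.2, 0.8, 0.3]
finger_gap: 0.0855
grip_force: 0.0
```

Emit:
carry_out:
  series:
    - {"travel": [0, 0, 1], "delta_rot": [0, 0, 0], "fingers": -1}
    - {"travel": [0.206, -1, 1], "delta_rot": [0, 0, 0], "fingers": -1}
    - {"travel": [0.206, -1, 1], "delta_rot": [0, 0, 0], "fingers": -1}
    - {"travel": [0.206, -1, 0], "delta_rot": [0, 0, 0], "fingers": -1}
    - {"travel": [0.206, -1, 0], "delta_rot": [0, 0, 0], "fingers": -1}

```text
clock: 28.92
tcp_pos: [0.4973, 0.001, 0.1789]
orientation: [0.001, -0.701, 0.714, -0.001]
wrist_force: [0.1, 0.5, -0.4]
finger_gap: 0.0856
grip_force: 0.0
```

Emit:
carry_out:
  series:
    - {"travel": [0.206, -1, 0], "delta_rot": [0, 0, 0], "fingers": -1}
    - {"travel": [0.206, -1, 0], "delta_rot": [0, 0, 0], "fingers": -1}
    - {"travel": [0.206, -1, 0], "delta_rot": [0, 0, 0], "fingers": -1}
    - {"travel": [0.206, -1, 0], "delta_rot": [0, 0, 0], "fingers": -1}
    - {"travel": [0.206, -1, 0], "delta_rot": [0, 0, 0], "fingers": -1}

```text
clock: 29.55
tcp_pos: [0.5227, -0.124, 0.1784]
orientation: [0.0, -0.7, 0.714, -0.0]
wrist_force: [-0.2, -0.1, -0.6]
finger_gap: 0.0854
grip_force: 0.0
```

Emit:
carry_out:
  series:
    - {"travel": [0.206, -1, 0], "delta_rot": [0, 0, 0], "fingers": -1}
    - {"travel": [0.206, -1, 0], "delta_rot": [0, 0, 0], "fingers": -1}
    - {"travel": [0.206, -1, 0], "delta_rot": [0, 0, 0], "fingers": -1}
    - {"travel": [0.206, -1, 0], "delta_rot": [0, 0, 0], "fingers": -1}
    - {"travel": [0.206, -1, 0], "delta_rot": [0, 0, 0], "fingers": -1}

```text
clock: 30.18
tcp_pos: [0.5486, -0.2497, 0.1777]
orientation: [-0.0, -0.7, 0.714, 0.0]
wrist_force: [0.2, 0.7, 1.0]
finger_gap: 0.0853
grip_force: 0.0
```

Emit:
carry_out:
  series:
    - {"travel": [0.206, -1, 0], "delta_rot": [0, 0, 0], "fingers": -1}
    - {"travel": [0.206, -1, 0], "delta_rot": [0, 0, 0], "fingers": -1}
    - {"travel": [0.206, -0.5, 0], "delta_rot": [0, 0, 0], "fingers": -1}
    - {"travel": [0, 0, 0], "delta_rot": [0, 0, 0], "fingers": -1}
    - {"travel": [0, 0, 0], "delta_rot": [0, 0, 0], "fingers": -1}

```text
clock: 30.8
tcp_pos: [0.5636, -0.31, 0.1775]
orientation: [0.0, -0.701, 0.713, 0.0]
wrist_force: [-0.8, 0.1, 0.9]
finger_gap: 0.0855
grip_force: 0.0
```

Run:
```python
from h import *
st(); c=cam('wrist'); print('red',rim(c,'red',.048,(.575,-.375)),'green',rim(c,'green',.048,(.462,-.353)))
s=cam('side'); t=cam('top'); 
for k,p,z in [('yellow',(.572,.173),.093),('blue',(.4756,.1006),.093),('red',(.575,-.375),.048),('green',(.462,-.353),.048)]: print(k,rim(t,k,z,p),sidecmp(s,k,p,z))
```

```text
t 30.8 tcp [ 0.5636 -0.31    0.1775] ydir 178.97 tilt [-0.0006  0.0007] gap 0.0855 grip 0.0 F [-0.8  0.1  0.9]
red ((0.5755, -0.3796), 0.0308) green ((0.4182, -0.3703), 0.0345)
yellow ((0.5781, 0.1763), 0.0312) (array([0.5742, 0.1754]), [318, 283, 26, 12, 163])
blue ((0.4788, 0.102), 0.0283) (array([0.477 , 0.1037]), [368, 268, 25, 29, 552])
red ((0.9047, -0.2634), 0.0315) (array([ 0.5753, -0.3771]), [367, 153, 21, 24, 386])
green None (array([ 0.4147, -0.3648]), [422, 164, 21, 23, 361])
```

Emit:
carry_out:
  series:
    - {"travel": [0.16, -0.89, 0], "delta_rot": [0, 0, 0], "fingers": -1}
    - {"travel": [0.16, -0.89, 0], "delta_rot": [0, 0, 0], "fingers": -1}
    - {"travel": [0.16, -0.89, 0], "delta_rot": [0, 0, 0], "fingers": -1}
    - {"travel": [0, 0, -1], "delta_rot": [0, 0, 0], "fingers": -1}
    - {"travel": [0, 0, -1], "delta_rot": [0, 0, 0], "fingers": -1}

```text
clock: 31.58
tcp_pos: [0.576, -0.3774, 0.1275]
orientation: [0.0, -0.701, 0.714, -0.0]
wrist_force: [-0.9, -0.1, -0.2]
finger_gap: 0.0855
grip_force: 0.0
```

Emit:
carry_out:
  series:
    - {"travel": [0, 0, -1], "delta_rot": [0, 0, 0], "fingers": -1}
    - {"travel": [0, 0, -1], "delta_rot": [0, 0, 0], "fingers": -1}
    - {"travel": [0, 0, -1], "delta_rot": [0, 0, 0], "fingers": -1}
    - {"travel": [0, 0, -1], "delta_rot": [0, 0, 0], "fingers": -1}
    - {"travel": [0, 0, -0.32], "delta_rot": [0, 0, 0], "fingers": -1}

```text
clock: 32.2
tcp_pos: [0.5748, -0.376, 0.0179]
orientation: [-0.0, -0.701, 0.713, 0.002]
wrist_force: [0.0, -0.3, 0.2]
finger_gap: 0.0855
grip_force: 0.0
```

Emit:
carry_out:
  series:
    - {"travel": [0, 0, 0], "delta_rot": [0, 0, 0], "fingers": 1}
    - {"travel": [0, 0, 0], "delta_rot": [0, 0, 0], "fingers": 1}
    - {"travel": [0, 0, 0], "delta_rot": [0, 0, 0], "fingers": 1}
    - {"travel": [0, 0, 0], "delta_rot": [0, 0, 0], "fingers": 1}
    - {"travel": [0, 0, 0], "delta_rot": [0, 0, 0], "fingers": 1}

```text
clock: 32.83
tcp_pos: [0.5766, -0.3781, 0.0212]
orientation: [0.0, -0.701, 0.714, -0.001]
wrist_force: [0.4, 0.9, 5.8]
finger_gap: 0.0595
grip_force: 32.8
```

Emit:
carry_out:
  series:
    - {"travel": [0, 0, 0.5], "delta_rot": [0, 0, 0], "fingers": 1}
    - {"travel": [0, 0, 1], "delta_rot": [0, 0, 0], "fingers": 1}
    - {"travel": [0, 0, 1], "delta_rot": [0, 0, 0], "fingers": 1}
    - {"travel": [0, 0, 1], "delta_rot": [0, 0, 0], "fingers": 1}
    - {"travel": [0, 0, 1], "delta_rot": [0, 0, 0], "fingers": 1}

```text
clock: 33.45
tcp_pos: [0.5754, -0.3773, 0.133]
orientation: [-0.0, -0.7, 0.714, 0.0]
wrist_force: [0.3, -0.4, -0.7]
finger_gap: 0.0591
grip_force: 32.8
```

Emit:
carry_out:
  series:
    - {"travel": [-0.17, 0.964, 0.1], "delta_rot": [0, 0, 0], "fingers": 1}
    - {"travel": [-0.17, 0.964, 0.1], "delta_rot": [0, 0, 0], "fingers": 1}
    - {"travel": [-0.17, 0.964, 0], "delta_rot": [0, 0, 0], "fingers": 1}
    - {"travel": [-0.17, 0.964, 0], "delta_rot": [0, 0, 0], "fingers": 1}
    - {"travel": [-0.17, 0.964, 0], "delta_rot": [0, 0, 0], "fingers": 1}

```text
clock: 34.08
tcp_pos: [0.554, -0.2561, 0.1373]
orientation: [-0.0, -0.7, 0.714, 0.0]
wrist_force: [0.1, 0.2, -1.3]
finger_gap: 0.0598
grip_force: 32.8
```

Emit:
carry_out:
  series:
    - {"travel": [-0.17, 0.964, 0], "delta_rot": [0, 0, 0], "fingers": 1}
    - {"travel": [-0.17, 0.964, 0], "delta_rot": [0, 0, 0], "fingers": 1}
    - {"travel": [-0.17, 0.964, 0], "delta_rot": [0, 0, 0], "fingers": 1}
    - {"travel": [-0.17, 0.964, 0], "delta_rot": [0, 0, 0], "fingers": 1}
    - {"travel": [-0.17, 0.964, 0], "delta_rot": [0, 0, 0], "fingers": 1}

```text
clock: 34.7
tcp_pos: [0.5329, -0.1349, 0.1371]
orientation: [-0.0, -0.701, 0.714, 0.0]
wrist_force: [-0.1, 0.6, -1.7]
finger_gap: 0.0594
grip_force: 32.8
```

Emit:
carry_out:
  series:
    - {"travel": [-0.17, 0.964, 0], "delta_rot": [0, 0, 0], "fingers": 1}
    - {"travel": [-0.17, 0.964, 0], "delta_rot": [0, 0, 0], "fingers": 1}
    - {"travel": [-0.17, 0.964, 0], "delta_rot": [0, 0, 0], "fingers": 1}
    - {"travel": [-0.17, 0.964, 0], "delta_rot": [0, 0, 0], "fingers": 1}
    - {"travel": [-0.17, 0.964, 0], "delta_rot": [0, 0, 0], "fingers": 1}

```text
clock: 35.33
tcp_pos: [0.5115, -0.0144, 0.1371]
orientation: [0.0, -0.701, 0.714, -0.0]
wrist_force: [0.4, -0.9, -1.6]
finger_gap: 0.0595
grip_force: 32.8
```

Emit:
carry_out:
  series:
    - {"travel": [-0.17, 0.964, 0], "delta_rot": [0, 0, 0], "fingers": 1}
    - {"travel": [-0.17, 0.964, 0], "delta_rot": [0, 0, 0], "fingers": 1}
    - {"travel": [-0.17, 0.964, 0], "delta_rot": [0, 0, 0], "fingers": 1}
    - {"travel": [-0.17, 0.964, 0], "delta_rot": [0, 0, 0], "fingers": 1}
    - {"travel": [-0.17, 0.964, 0], "delta_rot": [0, 0, 0], "fingers": 1}

```text
clock: 35.95
tcp_pos: [0.4901, 0.106, 0.1372]
orientation: [0.0, -0.701, 0.714, -0.0]
wrist_force: [0.7, 0.3, -1.6]
finger_gap: 0.0597
grip_force: 32.8
```

Emit:
carry_out:
  series:
    - {"travel": [-0.17, 0.964, 0], "delta_rot": [0, 0, 0], "fingers": 1}
    - {"travel": [-0.17, 0.964, 0], "delta_rot": [0, 0, 0], "fingers": 1}
    - {"travel": [-0.17, 0.964, 0], "delta_rot": [0, 0, 0], "fingers": 1}
    - {"travel": [0, 0, 0], "delta_rot": [0, 0, 0], "fingers": 1}
    - {"travel": [0, 0, 0], "delta_rot": [0, 0, 0], "fingers": 1}

```text
clock: 36.58
tcp_pos: [0.4777, 0.1769, 0.1371]
orientation: [-0.0, -0.701, 0.713, -0.0]
wrist_force: [0.6, -0.1, -1.2]
finger_gap: 0.0597
grip_force: 32.8
```

Run:
```python
from h import *
s=st(); z=s['tcp_pos'][2]; c=cam('wrist'); sd=cam('side'); print('red',rim(c,'red',z+.0275,(.477,.176)),sidecmp(sd,'red',(.4774,.1756),z+.0275))
```

```text
t 36.58 tcp [0.4777 0.1769 0.1371] ydir 178.97 tilt [-0.     -0.0004] gap 0.0597 grip 32.8 F [ 0.6 -0.1 -1.2]
red ((0.4767, 0.1719), 0.0322) (array([0.4791, 0.173 ]), [361, 269, 29, 34, 724])
```

Emit:
carry_out:
  series:
    - {"travel": [0, 0.06, -0.9], "delta_rot": [0, 0, 0], "fingers": 1}
    - {"travel": [0, 0, -0.9], "delta_rot": [0, 0, 0], "fingers": 1}
    - {"travel": [0, 0, -0.7], "delta_rot": [0, 0, 0], "fingers": 1}
    - {"travel": [0, 0, -0.3], "delta_rot": [0, 0, 0], "fingers": 1}
    - {"travel": [0, 0, 0], "delta_rot": [0, 0, 0], "fingers": 1}

```text
clock: 37.3
tcp_pos: [0.4783, 0.1779, 0.0672]
orientation: [0.0, -0.7, 0.714, -0.0]
wrist_force: [0.2, 0.3, -0.9]
finger_gap: 0.0596
grip_force: 32.8
```

Emit:
carry_out:
  series:
    - {"travel": [0, 0, -0.08], "delta_rot": [0, 0, 0], "fingers": 1}
    - {"travel": [0, 0, 0], "delta_rot": [0, 0, 0], "fingers": 1}

```text
clock: 37.55
tcp_pos: [0.4791, 0.1783, 0.0662]
orientation: [0.001, -0.7, 0.714, -0.001]
wrist_force: [0.5, -0.6, 4.2]
finger_gap: 0.0592
grip_force: 33.0
```

Emit:
carry_out:
  series:
    - {"travel": [0, 0, 0.03], "delta_rot": [0, 0, 0], "fingers": -1}
    - {"travel": [0, 0, 0], "delta_rot": [0, 0, 0], "fingers": -1}
    - {"travel": [0, 0, 0], "delta_rot": [0, 0, 0], "fingers": -1}
    - {"travel": [0, 0, 0.5], "delta_rot": [0, 0, 0], "fingers": -1}
    - {"travel": [0, 0, 1], "delta_rot": [0, 0, 0], "fingers": -1}

```text
clock: 38.17
tcp_pos: [0.4771, 0.1782, 0.1034]
orientation: [-0.001, -0.7, 0.714, 0.001]
wrist_force: [0.6, 0.2, 0.1]
finger_gap: 0.0858
grip_force: 0.0
```

Emit:
carry_out:
  series:
    - {"travel": [0, 0, 1], "delta_rot": [0, 0, 0], "fingers": -1}
    - {"travel": [-0.125, -1, 1], "delta_rot": [0, 0, 0], "fingers": -1}
    - {"travel": [-0.125, -1, 1], "delta_rot": [0, 0, 0], "fingers": -1}
    - {"travel": [-0.125, -1, 0], "delta_rot": [0, 0, 0], "fingers": -1}
    - {"travel": [-0.125, -1, 0], "delta_rot": [0, 0, 0], "fingers": -1}

```text
clock: 38.8
tcp_pos: [0.4658, 0.0777, 0.1798]
orientation: [0.001, -0.701, 0.714, -0.001]
wrist_force: [-0.1, -0.5, -0.2]
finger_gap: 0.0854
grip_force: 0.0
```

Emit:
carry_out:
  series:
    - {"travel": [-0.125, -1, 0], "delta_rot": [0, 0, 0], "fingers": -1}
    - {"travel": [-0.125, -1, 0], "delta_rot": [0, 0, 0], "fingers": -1}
    - {"travel": [-0.125, -1, 0], "delta_rot": [0, 0, 0], "fingers": -1}
    - {"travel": [-0.125, -1, 0], "delta_rot": [0, 0, 0], "fingers": -1}
    - {"travel": [-0.125, -1, 0], "delta_rot": [0, 0, 0], "fingers": -1}

```text
clock: 39.42
tcp_pos: [0.4499, -0.0475, 0.1792]
orientation: [0.0, -0.701, 0.714, -0.0]
wrist_force: [0.6, -0.1, 0.0]
finger_gap: 0.0852
grip_force: 0.0
```

Emit:
carry_out:
  series:
    - {"travel": [-0.125, -1, 0], "delta_rot": [0, 0, 0], "fingers": -1}
    - {"travel": [-0.125, -1, 0], "delta_rot": [0, 0, 0], "fingers": -1}
    - {"travel": [-0.125, -1, 0], "delta_rot": [0, 0, 0], "fingers": -1}
    - {"travel": [-0.125, -1, 0], "delta_rot": [0, 0, 0], "fingers": -1}
    - {"travel": [-0.125, -1, 0], "delta_rot": [0, 0, 0], "fingers": -1}

```text
clock: 40.05
tcp_pos: [0.4342, -0.1725, 0.1792]
orientation: [0.0, -0.701, 0.714, -0.0]
wrist_force: [0.6, -0.3, -1.2]
finger_gap: 0.0848
grip_force: 0.0
```

Emit:
carry_out:
  series:
    - {"travel": [-0.125, -1, 0], "delta_rot": [0, 0, 0], "fingers": -1}
    - {"travel": [-0.125, -1, 0], "delta_rot": [0, 0, 0], "fingers": -1}
    - {"travel": [-0.125, -1, 0], "delta_rot": [0, 0, 0], "fingers": -1}
    - {"travel": [-0.125, -1, 0], "delta_rot": [0, 0, 0], "fingers": -1}
    - {"travel": [0, 0, 0], "delta_rot": [0, 0, 0], "fingers": -1}

```text
clock: 40.67
tcp_pos: [0.4218, -0.2731, 0.179]
orientation: [-0.0, -0.7, 0.714, -0.001]
wrist_force: [-0.3, -0.1, -0.0]
finger_gap: 0.0854
grip_force: 0.0
```

Run:
```python
from h import *
st(); c=cam('wrist'); print('green',rim(c,'green',.048,(.416,-.367)))
s=cam('side'); t=cam('top'); 
for k,p,z in [('yellow',(.572,.173),.093),('blue',(.4756,.1006),.093),('red',(.4774,.1756),.093),('green',(.416,-.367),.048)]: print(k,rim(t,k,z,p),sidecmp(s,k,p,z))
```

```text
t 40.67 tcp [ 0.4218 -0.2731  0.179 ] ydir 178.8 tilt [ 0.0008 -0.0008] gap 0.0854 grip 0.0 F [-0.3 -0.1 -0. ]
green ((0.4135, -0.369), 0.0304)
yellow ((0.578, 0.1759), 0.0309) (array([0.5752, 0.1756]), [318, 283, 25, 12, 165])
blue ((0.4801, 0.1032), 0.0293) (array([0.477 , 0.1037]), [368, 268, 25, 27, 493])
red ((0.48, 0.1786), 0.031) (array([0.4773, 0.177 ]), [360, 292, 28, 32, 653])
green None (array([ 0.4148, -0.3649]), [422, 164, 21, 23, 363])
```

Emit:
carry_out:
  series:
    - {"travel": [-0.076, -0.935, 0], "delta_rot": [0, 0, 0], "fingers": -1}
    - {"travel": [-0.076, -0.935, 0], "delta_rot": [0, 0, 0], "fingers": -1}
    - {"travel": [-0.076, -0.935, 0], "delta_rot": [0, 0, 0], "fingers": -1}
    - {"travel": [-0.076, -0.935, 0], "delta_rot": [0, 0, 0], "fingers": -1}
    - {"travel": [0, 0, -1], "delta_rot": [0, 0, 0], "fingers": -1}

```text
clock: 41.45
tcp_pos: [0.4149, -0.3695, 0.1546]
orientation: [-0.0, -0.7, 0.715, -0.002]
wrist_force: [0.0, -0.2, -1.2]
finger_gap: 0.0854
grip_force: 0.0
```

Emit:
carry_out:
  series:
    - {"travel": [0, 0, -1], "delta_rot": [0, 0, 0], "fingers": -1}
    - {"travel": [0, 0, -1], "delta_rot": [0, 0, 0], "fingers": -1}
    - {"travel": [0, 0, -1], "delta_rot": [0, 0, 0], "fingers": -1}
    - {"travel": [0, 0, -1], "delta_rot": [0, 0, 0], "fingers": -1}
    - {"travel": [0, 0, -1], "delta_rot": [0, 0, 0], "fingers": -1}

```text
clock: 42.08
tcp_pos: [0.414, -0.3665, 0.0273]
orientation: [-0.0, -0.7, 0.714, -0.0]
wrist_force: [0.5, 0.2, 0.8]
finger_gap: 0.0858
grip_force: 0.0
```

Emit:
carry_out:
  series:
    - {"travel": [0, 0, -0.36], "delta_rot": [0, 0, 0], "fingers": -1}
    - {"travel": [0, 0, 0], "delta_rot": [0, 0, 0], "fingers": 1}
    - {"travel": [0, 0, 0], "delta_rot": [0, 0, 0], "fingers": 1}
    - {"travel": [0, 0, 0], "delta_rot": [0, 0, 0], "fingers": 1}
    - {"travel": [0, 0, 0], "delta_rot": [0, 0, 0], "fingers": 1}

```text
clock: 42.7
tcp_pos: [0.4147, -0.3662, 0.0204]
orientation: [-0.0, -0.7, 0.714, -0.001]
wrist_force: [-1.2, -0.7, 3.8]
finger_gap: 0.0586
grip_force: 33.8
```

Emit:
carry_out:
  series:
    - {"travel": [0, 0, 0], "delta_rot": [0, 0, 0], "fingers": 1}
    - {"travel": [0, 0, 0.5], "delta_rot": [0, 0, 0], "fingers": 1}
    - {"travel": [0, 0, 1], "delta_rot": [0, 0, 0], "fingers": 1}
    - {"travel": [0, 0, 1], "delta_rot": [0, 0, 0], "fingers": 1}
    - {"travel": [0, 0, 1], "delta_rot": [0, 0, 0], "fingers": 1}

```text
clock: 43.32
tcp_pos: [0.4139, -0.3644, 0.1077]
orientation: [0.0, -0.701, 0.714, 0.001]
wrist_force: [0.2, 0.4, -1.1]
finger_gap: 0.0585
grip_force: 33.9
```

Emit:
carry_out:
  series:
    - {"travel": [0.333, 0.982, 1], "delta_rot": [0, 0, 0], "fingers": 1}
    - {"travel": [0.333, 0.982, 0.2], "delta_rot": [0, 0, 0], "fingers": 1}
    - {"travel": [0.333, 0.982, 0], "delta_rot": [0, 0, 0], "fingers": 1}
    - {"travel": [0.333, 0.982, 0], "delta_rot": [0, 0, 0], "fingers": 1}
    - {"travel": [0.333, 0.982, 0], "delta_rot": [0, 0, 0], "fingers": 1}

```text
clock: 43.95
tcp_pos: [0.4557, -0.2409, 0.137]
orientation: [0.0, -0.701, 0.714, 0.001]
wrist_force: [-0.2, 0.5, -1.2]
finger_gap: 0.0589
grip_force: 33.9
```

Emit:
carry_out:
  series:
    - {"travel": [0.333, 0.982, 0], "delta_rot": [0, 0, 0], "fingers": 1}
    - {"travel": [0.333, 0.982, 0], "delta_rot": [0, 0, 0], "fingers": 1}
    - {"travel": [0.333, 0.982, 0], "delta_rot": [0, 0, 0], "fingers": 1}
    - {"travel": [0.333, 0.982, 0], "delta_rot": [0, 0, 0], "fingers": 1}
    - {"travel": [0.333, 0.982, 0], "delta_rot": [0, 0, 0], "fingers": 1}

```text
clock: 44.58
tcp_pos: [0.4971, -0.1183, 0.137]
orientation: [0.0, -0.701, 0.714, 0.001]
wrist_force: [0.5, 0.5, -0.1]
finger_gap: 0.0588
grip_force: 33.9
```

Emit:
carry_out:
  series:
    - {"travel": [0.333, 0.982, 0], "delta_rot": [0, 0, 0], "fingers": 1}
    - {"travel": [0.333, 0.982, 0], "delta_rot": [0, 0, 0], "fingers": 1}
    - {"travel": [0.333, 0.982, 0], "delta_rot": [0, 0, 0], "fingers": 1}
    - {"travel": [0.333, 0.982, 0], "delta_rot": [0, 0, 0], "fingers": 1}
    - {"travel": [0.333, 0.982, 0], "delta_rot": [0, 0, 0], "fingers": 1}

```text
clock: 45.2
tcp_pos: [0.5386, 0.0044, 0.137]
orientation: [-0.0, -0.701, 0.714, 0.001]
wrist_force: [-0.2, 0.0, -1.6]
finger_gap: 0.0586
grip_force: 33.9
```

Emit:
carry_out:
  series:
    - {"travel": [0.333, 0.982, 0], "delta_rot": [0, 0, 0], "fingers": 1}
    - {"travel": [0.333, 0.982, 0], "delta_rot": [0, 0, 0], "fingers": 1}
    - {"travel": [0.333, 0.982, 0], "delta_rot": [0, 0, 0], "fingers": 1}
    - {"travel": [0.333, 0.982, 0], "delta_rot": [0, 0, 0], "fingers": 1}
    - {"travel": [0, 0, 0], "delta_rot": [0, 0, 0], "fingers": 1}

```text
clock: 45.82
tcp_pos: [0.572, 0.103, 0.1368]
orientation: [-0.0, -0.702, 0.713, 0.001]
wrist_force: [-0.0, -0.2, -2.1]
finger_gap: 0.0587
grip_force: 33.9
```

Run:
```python
from h import *
s=st(); z=s['tcp_pos'][2]; c=cam('wrist'); sd=cam('side'); print('green',rim(c,'green',z+.0275,(.571,.1)),sidecmp(sd,'green',(.5706,.0984),z+.0275))
```

```text
t 45.83 tcp [0.572  0.103  0.1368] ydir 179.1 tilt [-0.001   0.0005] gap 0.0587 grip 33.9 F [-0.  -0.2 -2.1]
green ((0.5705, 0.0973), 0.0323) (array([0.5736, 0.0981]), [327, 237, 26, 31, 595])
```

Emit:
carry_out:
  series:
    - {"travel": [0, 0, -0.9], "delta_rot": [0, 0, 0], "fingers": 1}
    - {"travel": [0, 0, -0.9], "delta_rot": [0, 0, 0], "fingers": 1}
    - {"travel": [0, 0, -0.7], "delta_rot": [0, 0, 0], "fingers": 1}
    - {"travel": [0, 0, -0.3], "delta_rot": [0, 0, 0], "fingers": 1}
    - {"travel": [0, 0, 0], "delta_rot": [0, 0, 0], "fingers": 1}

```text
clock: 46.55
tcp_pos: [0.572, 0.1007, 0.0668]
orientation: [-0.0, -0.7, 0.714, 0.0]
wrist_force: [-0.4, -1.0, -0.9]
finger_gap: 0.0587
grip_force: 33.9
```

Emit:
carry_out:
  series:
    - {"travel": [0, 0, -0.07], "delta_rot": [0, 0, 0], "fingers": 1}
    - {"travel": [0, 0, 0], "delta_rot": [0, 0, 0], "fingers": 1}

```text
clock: 46.8
tcp_pos: [0.5727, 0.1013, 0.0656]
orientation: [0.0, -0.7, 0.714, -0.0]
wrist_force: [-0.3, 0.2, -1.2]
finger_gap: 0.0587
grip_force: 33.9
```

Emit:
carry_out:
  series:
    - {"travel": [0, 0, -0.05], "delta_rot": [0, 0, 0], "fingers": 1}
    - {"travel": [0, 0, 0], "delta_rot": [0, 0, 0], "fingers": 1}

```text
clock: 47.05
tcp_pos: [0.5735, 0.1013, 0.0654]
orientation: [0.001, -0.701, 0.714, -0.001]
wrist_force: [-0.2, -0.9, 4.1]
finger_gap: 0.0586
grip_force: 34.2
```

Emit:
carry_out:
  series:
    - {"travel": [0, 0, 0.03], "delta_rot": [0, 0, 0], "fingers": -1}
    - {"travel": [0, 0, 0], "delta_rot": [0, 0, 0], "fingers": -1}
    - {"travel": [0, 0, 0], "delta_rot": [0, 0, 0], "fingers": -1}
    - {"travel": [0, 0, 0.5], "delta_rot": [0, 0, 0], "fingers": -1}
    - {"travel": [0, 0, 1], "delta_rot": [0, 0, 0], "fingers": -1}

```text
clock: 47.68
tcp_pos: [0.5714, 0.1013, 0.102]
orientation: [-0.001, -0.7, 0.714, 0.001]
wrist_force: [0.3, 0.4, 0.4]
finger_gap: 0.0853
grip_force: 0.0
```

Emit:
carry_out:
  series:
    - {"travel": [0, 0, 1], "delta_rot": [0, 0, 0], "fingers": -1}
    - {"travel": [-0.5, -0.79, 1], "delta_rot": [0, 0, 0], "fingers": -1}
    - {"travel": [-0.5, -0.79, 0.5], "delta_rot": [0, 0, 0], "fingers": -1}
    - {"travel": [-0.5, -0.79, 0], "delta_rot": [0, 0, 0], "fingers": -1}
    - {"travel": [-0.5, -0.79, 0], "delta_rot": [0, 0, 0], "fingers": -1}

```text
clock: 48.3
tcp_pos: [0.5214, 0.0212, 0.1649]
orientation: [-0.0, -0.7, 0.714, -0.0]
wrist_force: [0.2, -0.6, -0.6]
finger_gap: 0.0852
grip_force: 0.0
```

Emit:
carry_out:
  series:
    - {"travel": [0, 0, 0], "delta_rot": [0, 0, 0], "fingers": -1}
    - {"travel": [0, 0, 0], "delta_rot": [0, 0, 0], "fingers": -1}

```text
clock: 48.55
tcp_pos: [0.5224, 0.0222, 0.1647]
orientation: [0.0, -0.7, 0.714, -0.0]
wrist_force: [-0.3, 0.0, -0.2]
finger_gap: 0.0852
grip_force: 0.0
```

Run:
```python
from h import *
st(); c=cam('wrist'); s=cam('side')
for k,p in [('yellow',(.572,.173)),('blue',(.4756,.1006)),('red',(.4774,.1756)),('green',(.571,.1))]: print(k,'wrist',rim(c,k,.093,p),'side',sidecmp(s,k,p,.093))
w=c['color'][:,:,::-1]; a=cv2.resize(s['color'][:,:,::-1][230:350,290:410],None,fx=4,fy=4,interpolation=cv2.INTER_CUBIC)
b=w[0:480,160:480]; cv2.imwrite('pics/m4.png',np.hstack([b,a]))
```

```text
t 48.55 tcp [0.5224 0.0222 0.1647] ydir 178.9 tilt [0.0003 0.0003] gap 0.0852 grip 0.0 F [-0.3  0.  -0.2]
yellow wrist ((0.5748, 0.1381), 0.0261) side (array([0.577 , 0.1732]), [317, 282, 26, 13, 181])
blue wrist ((0.4819, 0.0939), 0.0373) side (array([0.4792, 0.1043]), [367, 268, 25, 27, 499])
red wrist ((0.4778, 0.1416), 0.0271) side (array([0.4794, 0.1776]), [359, 292, 28, 32, 664])
green wrist ((0.5698, 0.0906), 0.0378) side (array([0.5703, 0.1023]), [328, 260, 25, 28, 508])
```

View pics/m4.png

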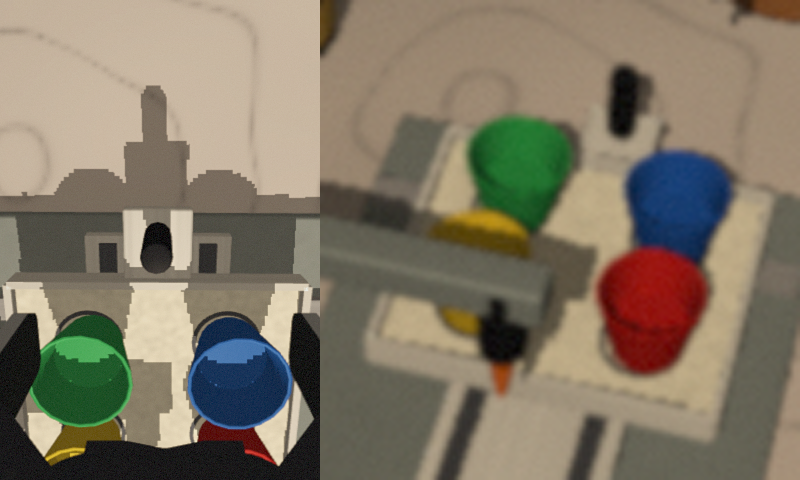

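The mixed picture shows all four cups upright on their marks. In the side crop the pen's orange tip is at (502,378), green at (520,160), blue at (678,195), red at (652,290), and yellow is behind the reader arm at (480,240). Next I grip the knob.

Emit:
carry_out:
  series:
    - {"travel": [0, 0, -1], "delta_rot": [0, 0, 0], "fingers": -1}
    - {"travel": [0, 0, -1], "delta_rot": [0, 0, 0], "fingers": -1}
    - {"travel": [0, 0, -1], "delta_rot": [0, 0, 0], "fingers": -1}
    - {"travel": [0, 0, -1], "delta_rot": [0, 0, 0], "fingers": -1}
    - {"travel": [0, 0, -0.36], "delta_rot": [0, 0, 0], "fingers": -1}

```text
clock: 49.28
tcp_pos: [0.5214, 0.023, 0.054]
orientation: [-0.001, -0.701, 0.713, 0.001]
wrist_force: [-0.4, -0.1, -0.3]
finger_gap: 0.0852
grip_force: 0.0
```

Emit:
carry_out:
  series:
    - {"travel": [0, 0, 0], "delta_rot": [0, 0, 0], "fingers": 1}
    - {"travel": [0, 0, 0], "delta_rot": [0, 0, 0], "fingers": 1}
    - {"travel": [0, 0, 0], "delta_rot": [0, 0, 0], "fingers": 1}
    - {"travel": [0, 0, 0], "delta_rot": [0, 0, 0], "fingers": 1}
    - {"travel": [0, 0, 0], "delta_rot": [0, 0, 0], "fingers": 1}
  squeeze: 60

```text
clock: 49.9
tcp_pos: [0.5236, 0.0222, 0.0568]
orientation: [0.001, -0.701, 0.714, -0.001]
wrist_force: [1.4, 0.3, 5.5]
finger_gap: 0.0169
grip_force: 58.3
```

Emit:
carry_out:
  series:
    - {"travel": [0.3, 0, 0], "delta_rot": [0, 0, 0], "fingers": 1}
    - {"travel": [0.5, 0, 0], "delta_rot": [0, 0, 0], "fingers": 1}
    - {"travel": [0.5, 0, 0], "delta_rot": [0, 0, 0], "fingers": 1}
    - {"travel": [0.5, 0, 0], "delta_rot": [0, 0, 0], "fingers": 1}
    - {"travel": [0.5, 0, 0], "delta_rot": [0, 0, 0], "fingers": 1}

```text
clock: 50.52
tcp_pos: [0.5805, 0.0219, 0.0568]
orientation: [0.0, -0.7, 0.714, -0.001]
wrist_force: [-1.6, -1.3, 8.2]
finger_gap: 0.017
grip_force: 58.6
```

Emit:
carry_out:
  series:
    - {"travel": [0.05, 0.4, 0], "delta_rot": [0, 0, 0], "fingers": 1}
    - {"travel": [0, 0.7, 0], "delta_rot": [0, 0, 0], "fingers": 1}
    - {"travel": [0, 0.7, 0], "delta_rot": [0, 0, 0], "fingers": 1}
    - {"travel": [0, 0.7, 0], "delta_rot": [0, 0, 0], "fingers": 1}
    - {"travel": [0, 0.7, 0], "delta_rot": [0, 0, 0], "fingers": 1}

```text
clock: 51.15
tcp_pos: [0.5822, 0.1024, 0.0569]
orientation: [0.001, -0.7, 0.714, -0.001]
wrist_force: [2.1, -2.0, 5.9]
finger_gap: 0.0166
grip_force: 59.5
```

Emit:
carry_out:
  series:
    - {"travel": [0, 0.5, 0], "delta_rot": [0, 0, 0], "fingers": 1}
    - {"travel": [0, 0.3, 0], "delta_rot": [0, 0, 0], "fingers": 1}
    - {"travel": [0, 0, 0], "delta_rot": [0, 0, 0], "fingers": 1}

```text
clock: 51.52
tcp_pos: [0.5821, 0.1234, 0.0569]
orientation: [0.001, -0.701, 0.713, -0.001]
wrist_force: [0.2, 1.5, 5.5]
finger_gap: 0.0165
grip_force: 59.5
```

```bash
cat >> h.py <<'E'
def pen(s):
    h=cv2.cvtColor(s['color'],cv2.COLOR_RGB2HSV)[290:350,310:360]; m=cv2.inRange(h,(4,150,90),(20,255,255)); n,l,stt,ce=cv2.connectedComponentsWithStats(m)
    i=1+stt[1:,4].argmax(); ys,xs=np.nonzero(l==i); y=ys.max(); return 310+xs[ys>=y-1].mean(),290+y+.5,stt[i][4]
E
python3 - <<'E'
from h import *
st(); s=cam('side'); p=pen(s); print('pen',p,onz(s,p[:2],.112)); print('red',sidecmp(s,'red',(.5386,.278),.093))
w=cam('wrist')
a=s['color'][:,:,::-1][260:380,280:400]; cv2.imwrite('pics/r1.png',cv2.resize(a,None,fx=5,fy=5,interpolation=cv2.INTER_CUBIC))
E
```

```text
t 51.52 tcp [0.5821 0.1234 0.0569] ydir 178.99 tilt [0.0027 0.0009] gap 0.0165 grip 59.5 F [0.2 1.5 5.5]
pen (np.float64(334.7142857142857), np.float64(329.5), np.int32(45)) [0.53869188 0.28032706 0.112     ]
red (array([0.5359, 0.2713]), [323, 320, 29, 36, 706])
```

View pics/r1.png

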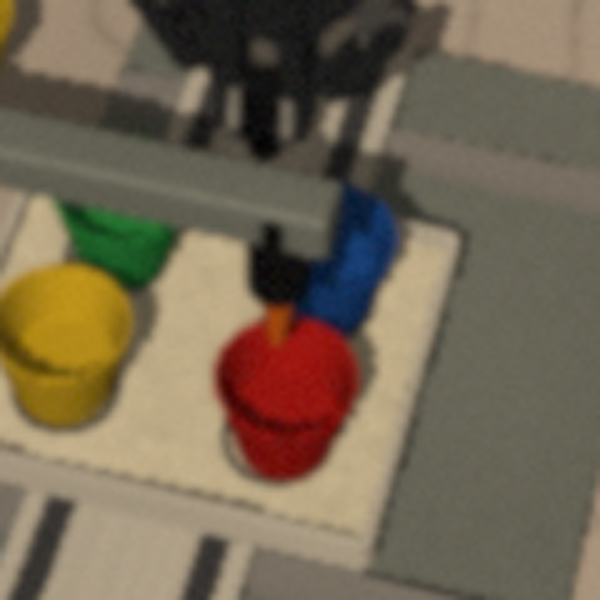

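The crop shows the pen tip at (277,347), in front of the far part of the red opening, whose centre is about (287,370). The pen blends into the red mask, so I fit the far rim arc instead, away from the pen's columns.

```bash
cat >> h.py <<'E'
from scipy.optimize import least_squares
def arc(s,col,P,rz=.093,r=.031,excl=(329,340)):
    """circle of known radius through the far rim edge (topmost mask pixel per column) in the side view"""
    h=cv2.cvtColor(s['color'],cv2.COLOR_RGB2HSV); m=np.zeros(h.shape[:2],np.uint8)
    for a,b in HUE[col]: m|=cv2.inRange(h,(a,110,40),(b,255,255))
    u,v=proj(s,np.array([*P,rz])); pts=[]
    for x in range(int(u)-17,int(u)+18):
        if excl[0]<=x<=excl[1]: continue
        ys=np.nonzero(m[int(v)-22:int(v)+25,x])[0]
        if len(ys)>3: pts.append(onz(s,(x,int(v)-22+ys[0]-.4),rz)[:2])
    pts=np.array(pts); pts=pts[np.hypot(*(pts-P).T)<.045]
    f=least_squares(lambda c:np.hypot(*(pts-c).T)-r,P,loss='soft_l1',f_scale=.001)
    return f.x.round(4),len(pts),np.abs(f.fun).mean().round(4)
E
python3 - <<'E'
from h import *
s=cam('side'); print('red',arc(s,'red',(.538,.278))); print('yellow',arc(s,'yellow',(.636,.277)),'blue',arc(s,'blue',(.538,.205)))
print('pen predicted px if tip over', [ (p,proj(s,(*p,.112)).round(1)) for p in [(.538,.278),(.5386,.283)]])
E
```

```text
red (array([0.5327, 0.2793]), 17, np.float64(0.0005))
yellow (array([0.6297, 0.2763]), 27, np.float64(0.0011)) blue (array([0.5504, 0.1929]), 18, np.float64(0.0045))
pen predicted px if tip over [((0.538, 0.278), array([335.3, 328.7])), ((0.5386, 0.283), array([334.4, 330.6]))]
```

Red is about 4–5 mm short in x. I nudge it and check again.

Emit:
carry_out:
  series:
    - {"travel": [0.18, 0, 0], "delta_rot": [0, 0, 0], "fingers": 1}
    - {"travel": [0, 0, 0], "delta_rot": [0, 0, 0], "fingers": 1}
    - {"travel": [0, 0, 0], "delta_rot": [0, 0, 0], "fingers": 1}

```text
clock: 52.05
tcp_pos: [0.5866, 0.1229, 0.0569]
orientation: [0.001, -0.701, 0.714, -0.001]
wrist_force: [1.7, 0.2, 5.5]
finger_gap: 0.0164
grip_force: 59.5
```

Run:
```python
from h import *
st(); s=cam('side'); print('red',arc(s,'red',(.538,.278)),sidecmp(s,'red',(.5386,.278),.093)); print('yellow',arc(s,'yellow',(.636,.277)),'pen',onz(s,pen(s)[:2],.112))
```

```text
t 52.05 tcp [0.5866 0.1229 0.0569] ydir 178.95 tilt [0.0026 0.0008] gap 0.0164 grip 59.5 F [1.7 0.2 5.5]
red (array([0.5378, 0.2787]), 17, np.float64(0.0005)) (array([0.5399, 0.2724]), [321, 320, 29, 36, 706])
yellow (array([0.6338, 0.2756]), 27, np.float64(0.001)) pen [0.53869188 0.28032706 0.112     ]
```

Red is centred to within about 1 mm. I dwell there, then move to yellow.

Emit:
carry_out:
  series:
    - {"travel": [0, 0, 0], "delta_rot": [0, 0, 0], "fingers": 1}
    - {"travel": [0, 0, 0], "delta_rot": [0, 0, 0], "fingers": 1}
    - {"travel": [0, 0, 0], "delta_rot": [0, 0, 0], "fingers": 1}
    - {"travel": [0, 0, 0], "delta_rot": [0, 0, 0], "fingers": 1}
    - {"travel": [0, 0, 0], "delta_rot": [0, 0, 0], "fingers": 1}

```text
clock: 52.72
tcp_pos: [0.5866, 0.1229, 0.0569]
orientation: [0.001, -0.701, 0.714, -0.001]
wrist_force: [1.5, 1.6, 5.9]
finger_gap: 0.0166
grip_force: 59.5
```

Emit:
carry_out:
  series:
    - {"travel": [0, 0, 0], "delta_rot": [0, 0, 0], "fingers": 1}
    - {"travel": [0, 0, 0], "delta_rot": [0, 0, 0], "fingers": 1}
    - {"travel": [0, 0, 0], "delta_rot": [0, 0, 0], "fingers": 1}
    - {"travel": [0, 0, 0], "delta_rot": [0, 0, 0], "fingers": 1}
    - {"travel": [0, 0, 0], "delta_rot": [0, 0, 0], "fingers": 1}

```text
clock: 53.35
tcp_pos: [0.5866, 0.1228, 0.0569]
orientation: [0.001, -0.701, 0.714, -0.001]
wrist_force: [1.5, 1.1, 7.1]
finger_gap: 0.0166
grip_force: 59.5
```

Emit:
carry_out:
  series:
    - {"travel": [0, 0, 0], "delta_rot": [0, 0, 0], "fingers": 1}
    - {"travel": [0, 0, 0], "delta_rot": [0, 0, 0], "fingers": 1}
    - {"travel": [-0.4, 0.02, 0], "delta_rot": [0, 0, 0], "fingers": 1}
    - {"travel": [-0.7, 0.02, 0], "delta_rot": [0, 0, 0], "fingers": 1}
    - {"travel": [-0.7, 0.02, 0], "delta_rot": [0, 0, 0], "fingers": 1}

```text
clock: 53.98
tcp_pos: [0.5413, 0.1239, 0.0569]
orientation: [0.001, -0.7, 0.714, -0.001]
wrist_force: [1.7, -0.7, 7.1]
finger_gap: 0.0166
grip_force: 59.9
```

Emit:
carry_out:
  series:
    - {"travel": [-0.7, 0.02, 0], "delta_rot": [0, 0, 0], "fingers": 1}
    - {"travel": [-0.7, 0.02, 0], "delta_rot": [0, 0, 0], "fingers": 1}
    - {"travel": [-0.6, 0.02, 0], "delta_rot": [0, 0, 0], "fingers": 1}
    - {"travel": [0, 0, 0], "delta_rot": [0, 0, 0], "fingers": 1}
    - {"travel": [0, 0, 0], "delta_rot": [0, 0, 0], "fingers": 1}

```text
clock: 54.6
tcp_pos: [0.4903, 0.1254, 0.0568]
orientation: [0.0, -0.701, 0.714, -0.0]
wrist_force: [-1.7, -0.8, 9.8]
finger_gap: 0.0166
grip_force: 60.1
```

Run:
```python
from h import *
st(); s=cam('side'); print('red',arc(s,'red',(.443,.28))); print('yellow',arc(s,'yellow',(.5386,.278)),sidecmp(s,'yellow',(.5386,.278),.093),'pen',onz(s,pen(s)[:2],.112))
```

```text
t 54.6 tcp [0.4903 0.1254 0.0568] ydir 178.94 tilt [ 0.0012 -0.0001] gap 0.0166 grip 60.1 F [-1.7 -0.8  9.8]
red (array([0.4421, 0.2807]), 30, np.float64(0.0007))
yellow (array([0.5389, 0.2781]), 15, np.float64(0.0008)) (array([0.5417, 0.278 ]), [320, 322, 28, 33, 633]) pen [0.53812513 0.28017977 0.112     ]
```

Yellow is centred. I dwell there, then move to green.

Emit:
carry_out:
  series:
    - {"travel": [0, 0, 0], "delta_rot": [0, 0, 0], "fingers": 1}
    - {"travel": [0, 0, 0], "delta_rot": [0, 0, 0], "fingers": 1}
    - {"travel": [0, 0, 0], "delta_rot": [0, 0, 0], "fingers": 1}
    - {"travel": [0, 0, 0], "delta_rot": [0, 0, 0], "fingers": 1}
    - {"travel": [0, 0, 0], "delta_rot": [0, 0, 0], "fingers": 1}

```text
clock: 55.28
tcp_pos: [0.4906, 0.1254, 0.0568]
orientation: [0.0, -0.701, 0.714, -0.0]
wrist_force: [-1.3, 0.4, 10.1]
finger_gap: 0.0166
grip_force: 60.2
```

Emit:
carry_out:
  series:
    - {"travel": [0, 0, 0], "delta_rot": [0, 0, 0], "fingers": 1}
    - {"travel": [0, 0, 0], "delta_rot": [0, 0, 0], "fingers": 1}
    - {"travel": [0, 0, 0], "delta_rot": [0, 0, 0], "fingers": 1}
    - {"travel": [0, 0, 0], "delta_rot": [0, 0, 0], "fingers": 1}
    - {"travel": [0, 0, 0], "delta_rot": [0, 0, 0], "fingers": 1}

```text
clock: 55.9
tcp_pos: [0.4906, 0.1254, 0.0568]
orientation: [0.0, -0.701, 0.714, -0.0]
wrist_force: [-1.3, -0.5, 10.1]
finger_gap: 0.0164
grip_force: 60.2
```

Emit:
carry_out:
  series:
    - {"travel": [0, 0, 0], "delta_rot": [0, 0, 0], "fingers": 1}
    - {"travel": [0, 0, 0], "delta_rot": [0, 0, 0], "fingers": 1}
    - {"travel": [0.02, 0.4, 0], "delta_rot": [0, 0, 0], "fingers": 1}
    - {"travel": [0.02, 0.7, 0], "delta_rot": [0, 0, 0], "fingers": 1}
    - {"travel": [0.02, 0.7, 0], "delta_rot": [0, 0, 0], "fingers": 1}

```text
clock: 56.52
tcp_pos: [0.4922, 0.1704, 0.0568]
orientation: [0.0, -0.7, 0.714, -0.001]
wrist_force: [-0.4, -1.9, 9.5]
finger_gap: 0.0164
grip_force: 60.1
```

Emit:
carry_out:
  series:
    - {"travel": [0.02, 0.7, 0], "delta_rot": [0, 0, 0], "fingers": 1}
    - {"travel": [0.02, 0.5, 0], "delta_rot": [0, 0, 0], "fingers": 1}
    - {"travel": [0, 0, 0], "delta_rot": [0, 0, 0], "fingers": 1}
    - {"travel": [0, 0, 0], "delta_rot": [0, 0, 0], "fingers": 1}

```text
clock: 57.02
tcp_pos: [0.4931, 0.2011, 0.0568]
orientation: [0.001, -0.701, 0.713, -0.0]
wrist_force: [-0.8, 0.4, 9.3]
finger_gap: 0.0164
grip_force: 60.1
```

Run:
```python
from h import *
st(); s=cam('side'); print('green',arc(s,'green',(.5386,.278)),sidecmp(s,'green',(.5386,.278),.093),'pen',onz(s,pen(s)[:2],.112),'yellow',arc(s,'yellow',(.541,.353),excl=(0,0)))
```

```text
t 57.02 tcp [0.4931 0.2011 0.0568] ydir 178.98 tilt [0.0015 0.0011] gap 0.0164 grip 60.1 F [-0.8  0.4  9.3]
green (array([0.5373, 0.2783]), 16, np.float64(0.0009)) (array([0.5371, 0.2793]), [322, 323, 28, 32, 639]) pen [0.53872343 0.2777669  0.112     ] yellow (array([0.5408, 0.3535]), 28, np.float64(0.001))
```

Green is centred. I dwell there, then move to blue.

Emit:
carry_out:
  series:
    - {"travel": [0.03, 0, 0], "delta_rot": [0, 0, 0], "fingers": 1}
    - {"travel": [0, 0, 0], "delta_rot": [0, 0, 0], "fingers": 1}
    - {"travel": [0, 0, 0], "delta_rot": [0, 0, 0], "fingers": 1}
    - {"travel": [0, 0, 0], "delta_rot": [0, 0, 0], "fingers": 1}
    - {"travel": [0, 0, 0], "delta_rot": [0, 0, 0], "fingers": 1}

```text
clock: 57.7
tcp_pos: [0.4939, 0.2008, 0.0568]
orientation: [0.001, -0.701, 0.714, -0.0]
wrist_force: [-0.9, 1.5, 8.5]
finger_gap: 0.0165
grip_force: 60.1
```

Emit:
carry_out:
  series:
    - {"travel": [0, 0, 0], "delta_rot": [0, 0, 0], "fingers": 1}
    - {"travel": [0, 0, 0], "delta_rot": [0, 0, 0], "fingers": 1}
    - {"travel": [0, 0, 0], "delta_rot": [0, 0, 0], "fingers": 1}
    - {"travel": [0, 0, 0], "delta_rot": [0, 0, 0], "fingers": 1}
    - {"travel": [0, 0, 0], "delta_rot": [0, 0, 0], "fingers": 1}

```text
clock: 58.32
tcp_pos: [0.4939, 0.2009, 0.0568]
orientation: [0.001, -0.701, 0.713, -0.0]
wrist_force: [-0.4, 1.2, 9.5]
finger_gap: 0.0168
grip_force: 60.1
```

Emit:
carry_out:
  series:
    - {"travel": [0, 0, 0], "delta_rot": [0, 0, 0], "fingers": 1}
    - {"travel": [0, 0, 0], "delta_rot": [0, 0, 0], "fingers": 1}
    - {"travel": [0.4, -0.02, 0], "delta_rot": [0, 0, 0], "fingers": 1}
    - {"travel": [0.7, -0.02, 0], "delta_rot": [0, 0, 0], "fingers": 1}
    - {"travel": [0.7, 0, 0], "delta_rot": [0, 0, 0], "fingers": 1}

```text
clock: 58.95
tcp_pos: [0.5386, 0.1994, 0.0568]
orientation: [0.0, -0.701, 0.713, -0.0]
wrist_force: [-1.7, -1.1, 10.5]
finger_gap: 0.0168
grip_force: 60.2
```

Emit:
carry_out:
  series:
    - {"travel": [0.7, 0, 0], "delta_rot": [0, 0, 0], "fingers": 1}
    - {"travel": [0.7, 0, 0], "delta_rot": [0, 0, 0], "fingers": 1}
    - {"travel": [0.56, 0, 0], "delta_rot": [0, 0, 0], "fingers": 1}
    - {"travel": [0, 0, 0], "delta_rot": [0, 0, 0], "fingers": 1}
    - {"travel": [0, 0, 0], "delta_rot": [0, 0, 0], "fingers": 1}

```text
clock: 59.58
tcp_pos: [0.5886, 0.1993, 0.0569]
orientation: [0.001, -0.7, 0.714, -0.001]
wrist_force: [1.7, -0.3, 7.4]
finger_gap: 0.0165
grip_force: 60.1
```

Run:
```python
from h import *
st(); s=cam('side'); print('blue',arc(s,'blue',(.5386,.278)),sidecmp(s,'blue',(.5386,.278),.093),'pen',onz(s,pen(s)[:2],.112),'red',arc(s,'red',(.541,.353),excl=(0,0)),'green',arc(s,'green',(.633,.278),excl=(0,0)))
```

```text
t 59.58 tcp [0.5886 0.1993 0.0569] ydir 178.92 tilt [0.0023 0.    ] gap 0.0165 grip 60.1 F [ 1.7 -0.3  7.4]
blue (array([0.5385, 0.2813]), 15, np.float64(0.0006)) (array([0.5401, 0.2801]), [321, 323, 27, 31, 604]) pen [0.53932352 0.2753468  0.112     ] red (array([0.5399, 0.3546]), 31, np.float64(0.0006)) green (array([0.6329, 0.2765]), 28, np.float64(0.0009))
```

I nudge 2 mm, dwell, then draw the carriage fully out.

Emit:
carry_out:
  series:
    - {"travel": [0, -0.08, 0], "delta_rot": [0, 0, 0], "fingers": 1}
    - {"travel": [0, 0, 0], "delta_rot": [0, 0, 0], "fingers": 1}
    - {"travel": [0, 0, 0], "delta_rot": [0, 0, 0], "fingers": 1}
    - {"travel": [0, 0, 0], "delta_rot": [0, 0, 0], "fingers": 1}
    - {"travel": [0, 0, 0], "delta_rot": [0, 0, 0], "fingers": 1}

```text
clock: 60.25
tcp_pos: [0.5883, 0.1976, 0.0569]
orientation: [0.001, -0.701, 0.714, -0.001]
wrist_force: [0.6, 0.2, 5.8]
finger_gap: 0.0163
grip_force: 60.0
```

Emit:
carry_out:
  series:
    - {"travel": [0, 0, 0], "delta_rot": [0, 0, 0], "fingers": 1}
    - {"travel": [0, 0, 0], "delta_rot": [0, 0, 0], "fingers": 1}
    - {"travel": [0, 0, 0], "delta_rot": [0, 0, 0], "fingers": 1}
    - {"travel": [0, 0, 0], "delta_rot": [0, 0, 0], "fingers": 1}
    - {"travel": [0, 0, 0], "delta_rot": [0, 0, 0], "fingers": 1}

```text
clock: 60.88
tcp_pos: [0.5883, 0.1976, 0.0569]
orientation: [0.001, -0.701, 0.714, -0.001]
wrist_force: [0.9, 1.1, 6.9]
finger_gap: 0.0164
grip_force: 60.0
```

Emit:
carry_out:
  series:
    - {"travel": [0, 0, 0], "delta_rot": [0, 0, 0], "fingers": 1}
    - {"travel": [0, 0, 0], "delta_rot": [0, 0, 0], "fingers": 1}
    - {"travel": [0, 0, 0], "delta_rot": [0, 0, 0], "fingers": 1}
    - {"travel": [0, 0, 0], "delta_rot": [0, 0, 0], "fingers": 1}
    - {"travel": [0, -0.4, 0], "delta_rot": [0, 0, 0], "fingers": 1}

```text
clock: 61.5
tcp_pos: [0.588, 0.1885, 0.0569]
orientation: [0.001, -0.701, 0.713, -0.0]
wrist_force: [0.0, 1.9, 8.1]
finger_gap: 0.0165
grip_force: 60.2
```

Emit:
carry_out:
  series:
    - {"travel": [0, -0.7, 0], "delta_rot": [0, 0, 0], "fingers": 1}
    - {"travel": [0, -0.7, 0], "delta_rot": [0, 0, 0], "fingers": 1}
    - {"travel": [0, -0.7, 0], "delta_rot": [0, 0, 0], "fingers": 1}
    - {"travel": [0, -0.7, 0], "delta_rot": [0, 0, 0], "fingers": 1}
    - {"travel": [-0.3, -0.7, 0], "delta_rot": [0, 0, 0], "fingers": 1}

```text
clock: 62.12
tcp_pos: [0.5813, 0.1, 0.0568]
orientation: [0.002, -0.701, 0.713, -0.001]
wrist_force: [1.4, 2.0, 7.3]
finger_gap: 0.0169
grip_force: 60.1
```

Emit:
carry_out:
  series:
    - {"travel": [-0.5, -0.7, 0], "delta_rot": [0, 0, 0], "fingers": 1}
    - {"travel": [-0.5, -0.7, 0], "delta_rot": [0, 0, 0], "fingers": 1}
    - {"travel": [-0.5, -0.6, 0], "delta_rot": [0, 0, 0], "fingers": 1}
    - {"travel": [-0.5, -0.5, 0], "delta_rot": [0, 0, 0], "fingers": 1}
    - {"travel": [-0.3, -0.3, 0], "delta_rot": [0, 0, 0], "fingers": 1}

```text
clock: 62.75
tcp_pos: [0.5229, 0.0298, 0.0568]
orientation: [0.001, -0.7, 0.714, -0.001]
wrist_force: [1.1, 0.9, 7.4]
finger_gap: 0.0165
grip_force: 60.2
```

Emit:
carry_out:
  series:
    - {"travel": [0, -0.2, 0], "delta_rot": [0, 0, 0], "fingers": 1}
    - {"travel": [0, -0.1, 0], "delta_rot": [0, 0, 0], "fingers": 1}
    - {"travel": [0, -0.1, 0], "delta_rot": [0, 0, 0], "fingers": 1}

```text
clock: 63.12
tcp_pos: [0.5226, 0.0217, 0.0567]
orientation: [0.002, -0.701, 0.713, 0.001]
wrist_force: [-0.6, 11.7, 11.0]
finger_gap: 0.0166
grip_force: 60.5
```

Emit:
carry_out:
  series:
    - {"travel": [0, 0.1, 0], "delta_rot": [0, 0, 0], "fingers": -1}
    - {"travel": [0, 0, 0], "delta_rot": [0, 0, 0], "fingers": -1}
    - {"travel": [0, 0, 0], "delta_rot": [0, 0, 0], "fingers": -1}
    - {"travel": [0, 0, 0], "delta_rot": [0, 0, 0], "fingers": -1}
    - {"travel": [0, 0, 0.8], "delta_rot": [0, 0, 0], "fingers": -1}
  squeeze: 30

```text
clock: 63.75
tcp_pos: [0.5212, 0.0224, 0.0742]
orientation: [-0.001, -0.7, 0.714, 0.002]
wrist_force: [0.5, 0.7, 0.7]
finger_gap: 0.0853
grip_force: 0.0
```

Emit:
carry_out:
  series:
    - {"travel": [0, 0, 1], "delta_rot": [0, 0, 0], "fingers": -1}
    - {"travel": [0, 0, 1], "delta_rot": [0, 0, 0], "fingers": -1}
    - {"travel": [0, 0, 1], "delta_rot": [0, 0, 0], "fingers": -1}
    - {"travel": [0, 0, 1], "delta_rot": [0, 0, 0], "fingers": -1}
    - {"travel": [0, 0, 0], "delta_rot": [0, 0, 0], "fingers": -1}

```text
clock: 64.38
tcp_pos: [0.5242, 0.0221, 0.1774]
orientation: [0.001, -0.7, 0.714, -0.002]
wrist_force: [-0.0, 0.4, -0.9]
finger_gap: 0.0853
grip_force: 0.0
```

Run:
```python
from h import *
st(); s=cam('side'); c=cam('wrist')
for k,p in [('yellow',(.575,.1757)),('blue',(.4775,.1025)),('red',(.478,.177)),('green',(.5715,.101))]: print(k,arc(s,k,p,excl=(0,0)),sidecmp(s,k,p,.093),rim(c,k,.093,p))
```

```text
t 64.38 tcp [0.5242 0.0221 0.1774] ydir 178.93 tilt [ 0.0038 -0.0005] gap 0.0853 grip 0.0 F [-0.   0.4 -0.9]
yellow (array([0.5691, 0.1741]), 22, np.float64(0.0012)) (array([0.5716, 0.1719]), [320, 282, 25, 12, 179]) ((0.5754, 0.1448), 0.0321)
blue (array([0.4737, 0.1053]), 25, np.float64(0.0008)) (array([0.4748, 0.1032]), [369, 268, 25, 27, 492]) ((0.4779, 0.0942), 0.0368)
red (array([0.4741, 0.1776]), 27, np.float64(0.0008)) (array([0.4752, 0.1765]), [361, 292, 28, 32, 659]) ((0.4719, 0.146), 0.0308)
green (array([0.5675, 0.1012]), 24, np.float64(0.0006)) (array([0.5669, 0.1014]), [329, 260, 26, 28, 509]) ((0.5653, 0.0909), 0.0368)
```

Emit:
carry_out:
  series:
    - {"travel": [0.46, 0.79, 0], "delta_rot": [0, 0, 0], "fingers": -1}
    - {"travel": [0.46, 0.79, 0], "delta_rot": [0, 0, 0], "fingers": -1}
    - {"travel": [0.46, 0.79, 0], "delta_rot": [0, 0, 0], "fingers": -1}
    - {"travel": [0.46, 0.79, 0], "delta_rot": [0, 0, 0], "fingers": -1}
    - {"travel": [0, 0, 0], "delta_rot": [0, 0, 0], "fingers": -1}

```text
clock: 65.1
tcp_pos: [0.569, 0.1026, 0.1744]
orientation: [-0.001, -0.701, 0.713, 0.001]
wrist_force: [-0.2, -0.3, -0.0]
finger_gap: 0.0854
grip_force: 0.0
```

Emit:
carry_out:
  series:
    - {"travel": [0, 0, 0], "delta_rot": [0, 0, 0], "fingers": -1}
    - {"travel": [0, 0, -0.6], "delta_rot": [0, 0, 0], "fingers": -1}
    - {"travel": [0, 0, 0], "delta_rot": [0, 0, 0], "fingers": -1}

```text
clock: 65.47
tcp_pos: [0.5674, 0.1007, 0.1587]
orientation: [-0.001, -0.7, 0.714, 0.001]
wrist_force: [-0.1, 0.1, 0.4]
finger_gap: 0.0854
grip_force: 0.0
```

Emit:
carry_out:
  series:
    - {"travel": [0, 0, -1], "delta_rot": [0, 0, 0], "fingers": -1}
    - {"travel": [0, 0, -1], "delta_rot": [0, 0, 0], "fingers": -1}
    - {"travel": [0, 0, -1], "delta_rot": [0, 0, 0], "fingers": -1}
    - {"travel": [0, 0, -0.68], "delta_rot": [0, 0, 0], "fingers": -1}
    - {"travel": [0, 0, 0], "delta_rot": [0, 0, 0], "fingers": -1}

```text
clock: 66.1
tcp_pos: [0.5673, 0.1009, 0.0671]
orientation: [-0.001, -0.7, 0.714, 0.001]
wrist_force: [-0.1, 1.3, 0.3]
finger_gap: 0.0856
grip_force: 0.0
```

Emit:
carry_out:
  series:
    - {"travel": [0, 0, 0], "delta_rot": [0, 0, 0], "fingers": 1}
    - {"travel": [0, 0, 0], "delta_rot": [0, 0, 0], "fingers": 1}
    - {"travel": [0, 0, 0], "delta_rot": [0, 0, 0], "fingers": 1}
    - {"travel": [0, 0, 0], "delta_rot": [0, 0, 0], "fingers": 1}
    - {"travel": [0, 0, 0], "delta_rot": [0, 0, 0], "fingers": 1}

```text
clock: 66.72
tcp_pos: [0.5699, 0.1013, 0.07]
orientation: [0.001, -0.7, 0.714, -0.001]
wrist_force: [-1.0, -1.3, 5.5]
finger_gap: 0.0585
grip_force: 32.1
```

Emit:
carry_out:
  series:
    - {"travel": [0, 0, 0.5], "delta_rot": [0, 0, 0], "fingers": 1}
    - {"travel": [0, 0, 1], "delta_rot": [0, 0, 0], "fingers": 1}
    - {"travel": [0, 0, 1], "delta_rot": [0, 0, 0], "fingers": 1}
    - {"travel": [0, 0, 0.5], "delta_rot": [0, 0, 0], "fingers": 1}

```text
clock: 67.22
tcp_pos: [0.5694, 0.1014, 0.1453]
orientation: [0.001, -0.701, 0.714, -0.001]
wrist_force: [0.1, 0.4, -0.6]
finger_gap: 0.0584
grip_force: 32.4
```

Emit:
carry_out:
  series:
    - {"travel": [-0.48, -1, 0], "delta_rot": [0, 0, 0], "fingers": 1}
    - {"travel": [-0.48, -1, 0], "delta_rot": [0, 0, 0], "fingers": 1}
    - {"travel": [-0.48, -1, 0], "delta_rot": [0, 0, 0], "fingers": 1}
    - {"travel": [-0.48, -1, 0], "delta_rot": [0, 0, 0], "fingers": 1}
    - {"travel": [-0.48, -1, 0], "delta_rot": [0, 0, 0], "fingers": 1}

```text
clock: 67.85
tcp_pos: [0.508, -0.0243, 0.1434]
orientation: [-0.0, -0.701, 0.714, 0.0]
wrist_force: [-0.7, -0.5, -0.5]
finger_gap: 0.0589
grip_force: 32.5
```

Emit:
carry_out:
  series:
    - {"travel": [-0.48, -1, 0], "delta_rot": [0, 0, 0], "fingers": 1}
    - {"travel": [-0.48, -1, 0], "delta_rot": [0, 0, 0], "fingers": 1}
    - {"travel": [-0.48, -1, 0], "delta_rot": [0, 0, 0], "fingers": 1}
    - {"travel": [0, 0, 0], "delta_rot": [0, 0, 0], "fingers": 1}
    - {"travel": [0, 0, 0], "delta_rot": [0, 0, 0], "fingers": 1}

```text
clock: 68.47
tcp_pos: [0.4728, -0.0984, 0.1435]
orientation: [0.0, -0.7, 0.714, 0.0]
wrist_force: [0.1, -0.4, -1.4]
finger_gap: 0.0586
grip_force: 32.5
```

```bash
cat >> h.py <<'E'
def board(c,near=(.455,-.19)):
    h=cv2.cvtColor(c['color'],cv2.COLOR_RGB2HSV); m=cv2.inRange(h,(5,90,60),(18,200,220)); m=cv2.morphologyEx(m,cv2.MORPH_CLOSE,np.ones((7,7)))
    out=[]
    for k in cv2.findContours(m,cv2.RETR_EXTERNAL,cv2.CHAIN_APPROX_NONE)[0]:
        if cv2.contourArea(k)<400: continue
        P=np.array([onz(c,p[0],.014)[:2] for p in k[::2]],np.float32); (x,y),r=cv2.minEnclosingCircle(P)
        if abs(r-.058)<.006: out.append((round(x,4),round(y,4),round(r,4)))
    return out
E
python3 - <<'E'
from h import *
s=st(); z=s['tcp_pos'][2]
for n in ('wrist','side','top'): c=cam(n); print(n,board(c))
c=cam('wrist'); save(c,'w6.png'); print('green',rim(c,'green',z+.0275,s['tcp_pos'][:2]))
E
```

```text
t 68.47 tcp [ 0.4728 -0.0984  0.1435] ydir 178.92 tilt [-0.0002  0.0005] gap 0.0586 grip 32.5 F [ 0.1 -0.4 -1.4]
wrist [(0.4519, -0.1924, 0.0579)]
side [(0.4486, -0.1869, 0.0624)]
top [(0.4383, 0.5095, 0.0633)]
green ((0.4715, -0.1063), 0.0307)
```

Emit:
carry_out:
  series:
    - {"travel": [-0.195, -0.905, 0], "delta_rot": [0, 0, 0], "fingers": 1}
    - {"travel": [-0.195, -0.905, 0], "delta_rot": [0, 0, 0], "fingers": 1}
    - {"travel": [-0.195, -0.905, 0], "delta_rot": [0, 0, 0], "fingers": 1}
    - {"travel": [-0.195, -0.905, 0], "delta_rot": [0, 0, 0], "fingers": 1}
    - {"travel": [0, 0, -0.8], "delta_rot": [0, 0, 0], "fingers": 1}

```text
clock: 69.3
tcp_pos: [0.4548, -0.191, 0.1247]
orientation: [0.0, -0.7, 0.714, -0.002]
wrist_force: [0.1, 0.3, -1.0]
finger_gap: 0.0587
grip_force: 32.5
```

Emit:
carry_out:
  series:
    - {"travel": [0, 0, -1], "delta_rot": [0, 0, 0], "fingers": 1}
    - {"travel": [0, 0, -1], "delta_rot": [0, 0, 0], "fingers": 1}
    - {"travel": [0, 0, -1], "delta_rot": [0, 0, 0], "fingers": 1}
    - {"travel": [0, 0, -0.1], "delta_rot": [0, 0, 0], "fingers": 1}
    - {"travel": [0, 0, 0], "delta_rot": [0, 0, 0], "fingers": 1}

```text
clock: 69.92
tcp_pos: [0.4538, -0.1891, 0.0465]
orientation: [0.0, -0.701, 0.713, -0.0]
wrist_force: [0.7, -0.8, -0.8]
finger_gap: 0.0585
grip_force: 32.7
```

Run:
```python
from h import *
s=st(); z=s['tcp_pos'][2]; sd=cam('side'); print(arc(sd,'green',(.4535,-.19),rz=z+.024,excl=(0,0)))
im=sd['color'][:,:,::-1][150:270,340:460]; cv2.imwrite('pics/b1.png',cv2.resize(im,None,fx=5,fy=5,interpolation=cv2.INTER_CUBIC))
```

```text
t 69.92 tcp [ 0.4538 -0.1891  0.0465] ydir 178.97 tilt [ 0.0001 -0.0001] gap 0.0585 grip 32.7 F [ 0.7 -0.8 -0.8]
(array([ 0.4541, -0.1898]), 22, np.float64(0.0007))
```

View pics/b1.png

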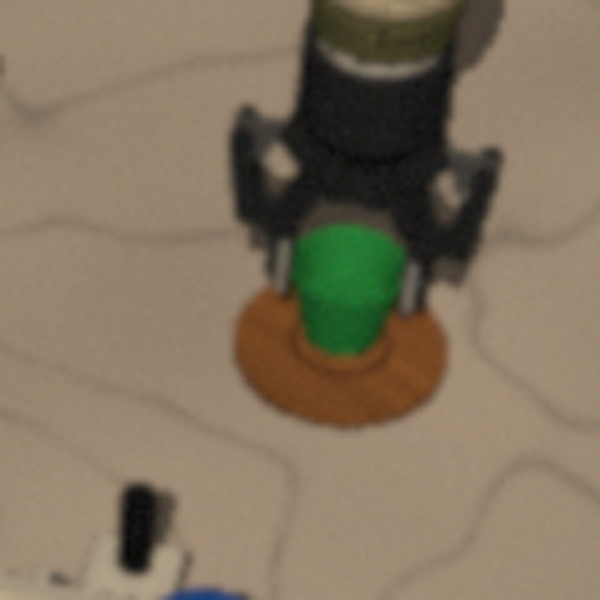

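The crop shows the green cup just above the board, with its foot at (343,352) inside the ring centred at about (341,340). I set it down.

Emit:
carry_out:
  series:
    - {"travel": [0, 0, -0.22], "delta_rot": [0, 0, 0], "fingers": 1}
    - {"travel": [0, 0, -0.06], "delta_rot": [0, 0, 0], "fingers": 1}
    - {"travel": [0, 0, 0], "delta_rot": [0, 0, 0], "fingers": 1}

```text
clock: 70.35
tcp_pos: [0.4535, -0.1893, 0.0393]
orientation: [0.0, -0.7, 0.714, -0.0]
wrist_force: [-0.3, -0.2, -0.6]
finger_gap: 0.0589
grip_force: 32.7
```

Emit:
carry_out:
  series:
    - {"travel": [0, 0, -0.06], "delta_rot": [0, 0, 0], "fingers": 1}
    - {"travel": [0, 0, 0], "delta_rot": [0, 0, 0], "fingers": 1}

```text
clock: 70.6
tcp_pos: [0.4535, -0.1894, 0.0391]
orientation: [-0.0, -0.7, 0.714, -0.001]
wrist_force: [-4.0, 2.7, 11.7]
finger_gap: 0.0587
grip_force: 33.4
```

Emit:
carry_out:
  series:
    - {"travel": [0, 0, -0.05], "delta_rot": [0, 0, 0], "fingers": 1}
    - {"travel": [0, 0, 0], "delta_rot": [0, 0, 0], "fingers": 1}

```text
clock: 70.85
tcp_pos: [0.4536, -0.1895, 0.039]
orientation: [-0.0, -0.701, 0.714, -0.001]
wrist_force: [-6.7, 3.4, 21.8]
finger_gap: 0.0587
grip_force: 34.1
```

Emit:
carry_out:
  series:
    - {"travel": [0, 0, 0.1], "delta_rot": [0, 0, 0], "fingers": -1}
    - {"travel": [0, 0, 0], "delta_rot": [0, 0, 0], "fingers": -1}
    - {"travel": [0, 0, 0], "delta_rot": [0, 0, 0], "fingers": -1}
    - {"travel": [0, 0, 0.5], "delta_rot": [0, 0, 0], "fingers": -1}
    - {"travel": [0, 0, 1], "delta_rot": [0, 0, 0], "fingers": -1}

```text
clock: 71.47
tcp_pos: [0.4525, -0.1887, 0.0762]
orientation: [-0.0, -0.7, 0.714, 0.001]
wrist_force: [0.4, -1.4, -0.2]
finger_gap: 0.0853
grip_force: 0.0
```

Emit:
carry_out:
  series:
    - {"travel": [0, 0, 1], "delta_rot": [0, 0, 0], "fingers": -1}
    - {"travel": [0.07, 0.977, 1], "delta_rot": [0, 0, 0], "fingers": -1}
    - {"travel": [0.07, 0.977, 1], "delta_rot": [0, 0, 0], "fingers": -1}
    - {"travel": [0.07, 0.977, 1], "delta_rot": [0, 0, 0], "fingers": -1}
    - {"travel": [0.07, 0.977, 0], "delta_rot": [0, 0, 0], "fingers": -1}

```text
clock: 72.1
tcp_pos: [0.4618, -0.0913, 0.1792]
orientation: [0.001, -0.7, 0.714, -0.002]
wrist_force: [0.1, 0.5, -0.4]
finger_gap: 0.0851
grip_force: 0.0
```

Emit:
carry_out:
  series:
    - {"travel": [0.07, 0.977, 0], "delta_rot": [0, 0, 0], "fingers": -1}
    - {"travel": [0.07, 0.977, 0], "delta_rot": [0, 0, 0], "fingers": -1}
    - {"travel": [0.07, 0.977, 0], "delta_rot": [0, 0, 0], "fingers": -1}
    - {"travel": [0.07, 0.977, 0], "delta_rot": [0, 0, 0], "fingers": -1}
    - {"travel": [0.07, 0.977, 0], "delta_rot": [0, 0, 0], "fingers": -1}

```text
clock: 72.72
tcp_pos: [0.4691, 0.0315, 0.177]
orientation: [0.0, -0.701, 0.714, -0.0]
wrist_force: [-0.7, -0.1, -0.1]
finger_gap: 0.0855
grip_force: 0.0
```

Emit:
carry_out:
  series:
    - {"travel": [0.07, 0.977, 0], "delta_rot": [0, 0, 0], "fingers": -1}
    - {"travel": [0.07, 0.977, 0], "delta_rot": [0, 0, 0], "fingers": -1}
    - {"travel": [0.07, 0.977, 0], "delta_rot": [0, 0, 0], "fingers": -1}
    - {"travel": [0, 0, 0], "delta_rot": [0, 0, 0], "fingers": -1}
    - {"travel": [0, 0, 0], "delta_rot": [0, 0, 0], "fingers": -1}

```text
clock: 73.35
tcp_pos: [0.4743, 0.1036, 0.1766]
orientation: [-0.0, -0.701, 0.714, -0.0]
wrist_force: [0.2, -0.3, -0.4]
finger_gap: 0.0853
grip_force: 0.0
```

Run:
```python
from h import *
s=st(); sd=cam('side'); print('green',arc(sd,'green',(.4535,-.19),rz=.062,excl=(0,0)),'blue',arc(sd,'blue',(.4745,.1035),excl=(0,0)))
```

```text
t 73.35 tcp [0.4743 0.1036 0.1766] ydir 178.95 tilt [ 0.     -0.0004] gap 0.0853 grip 0.0 F [ 0.2 -0.3 -0.4]
green (array([ 0.4518, -0.1883]), 13, np.float64(0.0033)) blue (array([0.4738, 0.1049]), 25, np.float64(0.0008))
```

Emit:
carry_out:
  series:
    - {"travel": [0, 0, -1], "delta_rot": [0, 0, 0], "fingers": -1}
    - {"travel": [0, 0, -1], "delta_rot": [0, 0, 0], "fingers": -1}
    - {"travel": [0, 0, -1], "delta_rot": [0, 0, 0], "fingers": -1}
    - {"travel": [0, 0, -1], "delta_rot": [0, 0, 0], "fingers": -1}
    - {"travel": [0, 0, -0.4], "delta_rot": [0, 0, 0], "fingers": -1}

```text
clock: 74.03
tcp_pos: [0.4733, 0.103, 0.0651]
orientation: [-0.001, -0.7, 0.714, 0.001]
wrist_force: [-0.7, 0.2, 0.7]
finger_gap: 0.0856
grip_force: 0.0
```

Emit:
carry_out:
  series:
    - {"travel": [0, 0, 0], "delta_rot": [0, 0, 0], "fingers": -1}
    - {"travel": [0, 0, 0], "delta_rot": [0, 0, 0], "fingers": 1}
    - {"travel": [0, 0, 0], "delta_rot": [0, 0, 0], "fingers": 1}
    - {"travel": [0, 0, 0], "delta_rot": [0, 0, 0], "fingers": 1}
    - {"travel": [0, 0, 0], "delta_rot": [0, 0, 0], "fingers": 1}

```text
clock: 74.65
tcp_pos: [0.4757, 0.104, 0.0679]
orientation: [0.001, -0.701, 0.714, -0.001]
wrist_force: [-1.1, 0.4, 6.4]
finger_gap: 0.0593
grip_force: 31.2
```

Emit:
carry_out:
  series:
    - {"travel": [0, 0, 0], "delta_rot": [0, 0, 0], "fingers": 1}
    - {"travel": [0, 0, 0.5], "delta_rot": [0, 0, 0], "fingers": 1}
    - {"travel": [0, 0, 1], "delta_rot": [0, 0, 0], "fingers": 1}
    - {"travel": [0, 0, 1], "delta_rot": [0, 0, 0], "fingers": 1}
    - {"travel": [0, 0, 0.6], "delta_rot": [0, 0, 0], "fingers": 1}

```text
clock: 75.28
tcp_pos: [0.4749, 0.104, 0.1457]
orientation: [0.001, -0.701, 0.714, -0.001]
wrist_force: [1.0, 0.1, -1.3]
finger_gap: 0.0593
grip_force: 32.6
```

Emit:
carry_out:
  series:
    - {"travel": [-0.069, -0.977, 0], "delta_rot": [0, 0, 0], "fingers": 1}
    - {"travel": [-0.069, -0.977, 0], "delta_rot": [0, 0, 0], "fingers": 1}
    - {"travel": [-0.069, -0.977, 0], "delta_rot": [0, 0, 0], "fingers": 1}
    - {"travel": [-0.069, -0.977, 0], "delta_rot": [0, 0, 0], "fingers": 1}
    - {"travel": [-0.069, -0.977, 0], "delta_rot": [0, 0, 0], "fingers": 1}

```text
clock: 75.9
tcp_pos: [0.4653, -0.0189, 0.1439]
orientation: [-0.0, -0.701, 0.714, 0.0]
wrist_force: [-0.9, -0.7, -2.2]
finger_gap: 0.0593
grip_force: 32.6
```

Emit:
carry_out:
  series:
    - {"travel": [-0.069, -0.977, 0], "delta_rot": [0, 0, 0], "fingers": 1}
    - {"travel": [-0.069, -0.977, 0], "delta_rot": [0, 0, 0], "fingers": 1}
    - {"travel": [-0.069, -0.977, 0], "delta_rot": [0, 0, 0], "fingers": 1}
    - {"travel": [-0.069, -0.977, 0], "delta_rot": [0, 0, 0], "fingers": 1}
    - {"travel": [-0.069, -0.977, 0], "delta_rot": [0, 0, 0], "fingers": 1}

```text
clock: 76.53
tcp_pos: [0.4567, -0.141, 0.1439]
orientation: [-0.0, -0.701, 0.714, 0.0]
wrist_force: [0.5, 1.0, -0.8]
finger_gap: 0.0591
grip_force: 32.6
```

Emit:
carry_out:
  series:
    - {"travel": [-0.069, -0.977, 0], "delta_rot": [0, 0, 0], "fingers": 1}
    - {"travel": [-0.069, -0.977, 0], "delta_rot": [0, 0, 0], "fingers": 1}
    - {"travel": [0, 0, 0], "delta_rot": [0, 0, 0], "fingers": 1}
    - {"travel": [0, 0, 0], "delta_rot": [0, 0, 0], "fingers": 1}

```text
clock: 77.03
tcp_pos: [0.4533, -0.1887, 0.1437]
orientation: [0.0, -0.7, 0.714, 0.001]
wrist_force: [0.7, -0.4, -1.4]
finger_gap: 0.0592
grip_force: 32.6
```

Run:
```python
from h import *
s=st(); z=s['tcp_pos'][2]; sd=cam('side'); print('green',blobs(sd,'green'),'blue',arc(sd,'blue',(.4535,-.19),rz=z+.025,excl=(0,0)),sidecmp(sd,'blue',(.4535,-.19),z+.025))
```

```text
t 77.03 tcp [ 0.4533 -0.1887  0.1437] ydir 178.93 tilt [-0.0007  0.0008] gap 0.0592 grip 32.6 F [ 0.7 -0.4 -1.4]
green [([399, 197, 22, 25, 427], [408.8, 208.5])] blue (array([ 0.4536, -0.1889]), 23, np.float64(0.0008)) (array([ 0.4536, -0.1889]), [402, 166, 24, 27, 492])
```

Emit:
carry_out:
  series:
    - {"travel": [0, 0, -0.9], "delta_rot": [0, 0, 0], "fingers": 1}
    - {"travel": [0, 0, -0.9], "delta_rot": [0, 0, 0], "fingers": 1}
    - {"travel": [0, 0, -0.8], "delta_rot": [0, 0, 0], "fingers": 1}
    - {"travel": [0, 0, -0.6], "delta_rot": [0, 0, 0], "fingers": 1}
    - {"travel": [0, 0, 0], "delta_rot": [0, 0, 0], "fingers": 1}

```text
clock: 77.7
tcp_pos: [0.4529, -0.1882, 0.0629]
orientation: [-0.0, -0.701, 0.713, 0.001]
wrist_force: [-1.1, 0.1, -0.8]
finger_gap: 0.059
grip_force: 32.6
```

Emit:
carry_out:
  series:
    - {"travel": [0, 0, -0.18], "delta_rot": [0, 0, 0], "fingers": 1}
    - {"travel": [0, 0, -0.04], "delta_rot": [0, 0, 0], "fingers": 1}
    - {"travel": [0, 0, 0], "delta_rot": [0, 0, 0], "fingers": 1}

```text
clock: 78.08
tcp_pos: [0.4538, -0.1893, 0.0586]
orientation: [0.0, -0.7, 0.714, -0.0]
wrist_force: [-0.6, -0.1, -0.6]
finger_gap: 0.0593
grip_force: 32.6
```

Emit:
carry_out:
  series:
    - {"travel": [0, 0, -0.05], "delta_rot": [0, 0, 0], "fingers": 1}
    - {"travel": [0, 0, 0], "delta_rot": [0, 0, 0], "fingers": 1}

```text
clock: 78.32
tcp_pos: [0.4538, -0.1894, 0.0573]
orientation: [0.0, -0.7, 0.714, -0.0]
wrist_force: [0.1, -0.0, -0.3]
finger_gap: 0.059
grip_force: 32.8
```

Emit:
carry_out:
  series:
    - {"travel": [0, 0, -0.05], "delta_rot": [0, 0, 0], "fingers": 1}
    - {"travel": [0, 0, 0], "delta_rot": [0, 0, 0], "fingers": 1}
    - {"travel": [0, 0, 0.03], "delta_rot": [0, 0, 0], "fingers": -1}
    - {"travel": [0, 0, 0], "delta_rot": [0, 0, 0], "fingers": -1}
    - {"travel": [0, 0, 0], "delta_rot": [0, 0, 0], "fingers": -1}

```text
clock: 78.95
tcp_pos: [0.4536, -0.1892, 0.0564]
orientation: [-0.0, -0.7, 0.714, 0.0]
wrist_force: [-0.3, -0.2, -1.0]
finger_gap: 0.0854
grip_force: 0.0
```

Emit:
carry_out:
  series:
    - {"travel": [0, 0, 0.5], "delta_rot": [0, 0, 0], "fingers": -1}
    - {"travel": [0, 0, 1], "delta_rot": [0, 0, 0], "fingers": -1}
    - {"travel": [0, 0, 1], "delta_rot": [0, 0, 0], "fingers": -1}
    - {"travel": [0.315, 0.969, 1], "delta_rot": [0, 0, 0], "fingers": -1}
    - {"travel": [0.315, 0.969, 1], "delta_rot": [0, 0, 0], "fingers": -1}

```text
clock: 79.58
tcp_pos: [0.4696, -0.1405, 0.1708]
orientation: [0.0, -0.7, 0.714, -0.0]
wrist_force: [-1.0, 0.7, -0.3]
finger_gap: 0.0856
grip_force: 0.0
```

Emit:
carry_out:
  series:
    - {"travel": [0.315, 0.969, 0.3], "delta_rot": [0, 0, 0], "fingers": -1}
    - {"travel": [0.315, 0.969, 0], "delta_rot": [0, 0, 0], "fingers": -1}
    - {"travel": [0.315, 0.969, 0], "delta_rot": [0, 0, 0], "fingers": -1}
    - {"travel": [0.315, 0.969, 0], "delta_rot": [0, 0, 0], "fingers": -1}
    - {"travel": [0.315, 0.969, 0], "delta_rot": [0, 0, 0], "fingers": -1}

```text
clock: 80.2
tcp_pos: [0.5091, -0.0188, 0.1775]
orientation: [0.0, -0.701, 0.714, -0.0]
wrist_force: [0.2, 0.5, -0.9]
finger_gap: 0.0853
grip_force: 0.0
```

Emit:
carry_out:
  series:
    - {"travel": [0.315, 0.969, 0], "delta_rot": [0, 0, 0], "fingers": -1}
    - {"travel": [0.315, 0.969, 0], "delta_rot": [0, 0, 0], "fingers": -1}
    - {"travel": [0.315, 0.969, 0], "delta_rot": [0, 0, 0], "fingers": -1}
    - {"travel": [0.315, 0.969, 0], "delta_rot": [0, 0, 0], "fingers": -1}
    - {"travel": [0.315, 0.969, 0], "delta_rot": [0, 0, 0], "fingers": -1}

```text
clock: 80.82
tcp_pos: [0.5484, 0.1023, 0.1774]
orientation: [0.0, -0.701, 0.714, -0.0]
wrist_force: [-0.1, -0.0, -0.6]
finger_gap: 0.0856
grip_force: 0.0
```

Emit:
carry_out:
  series:
    - {"travel": [0.315, 0.969, 0], "delta_rot": [0, 0, 0], "fingers": -1}
    - {"travel": [0.315, 0.969, 0], "delta_rot": [0, 0, 0], "fingers": -1}
    - {"travel": [0.315, 0.969, 0], "delta_rot": [0, 0, 0], "fingers": -1}
    - {"travel": [0, 0, 0], "delta_rot": [0, 0, 0], "fingers": -1}
    - {"travel": [0, 0, 0], "delta_rot": [0, 0, 0], "fingers": -1}

```text
clock: 81.45
tcp_pos: [0.5715, 0.1739, 0.1769]
orientation: [-0.0, -0.701, 0.714, -0.0]
wrist_force: [-0.3, 0.7, -0.3]
finger_gap: 0.0851
grip_force: 0.0
```

Run:
```python
from h import *
s=st(); sd=cam('side'); print('yellow',arc(sd,'yellow',(.571,.174),excl=(0,0)),'blue',arc(sd,'blue',(.4535,-.19),rz=.082,excl=(0,0)),sidecmp(sd,'blue',(.4535,-.19),.082),blobs(sd,'green'))
```

```text
t 81.45 tcp [0.5715 0.1739 0.1769] ydir 178.94 tilt [-0.0003 -0.0003] gap 0.0851 grip 0.0 F [-0.3  0.7 -0.3]
yellow (array([0.5726, 0.178 ]), 22, np.float64(0.0007)) blue (array([ 0.453 , -0.1869]), 21, np.float64(0.0012)) (array([ 0.4533, -0.189 ]), [400, 192, 21, 20, 337]) [([399, 207, 22, 16, 177], [408.2, 215.2])]
```

Emit:
carry_out:
  series:
    - {"travel": [0, 0.04, -1], "delta_rot": [0, 0, 0], "fingers": -1}
    - {"travel": [0, 0, -1], "delta_rot": [0, 0, 0], "fingers": -1}
    - {"travel": [0, 0, -1], "delta_rot": [0, 0, 0], "fingers": -1}
    - {"travel": [0, 0, -1], "delta_rot": [0, 0, 0], "fingers": -1}
    - {"travel": [0, 0, -0.4], "delta_rot": [0, 0, 0], "fingers": -1}

```text
clock: 82.12
tcp_pos: [0.5706, 0.1741, 0.0653]
orientation: [-0.001, -0.7, 0.714, 0.001]
wrist_force: [-0.1, -0.2, -0.0]
finger_gap: 0.0857
grip_force: 0.0
```

Emit:
carry_out:
  series:
    - {"travel": [0, 0, 0], "delta_rot": [0, 0, 0], "fingers": -1}
    - {"travel": [0, 0, 0], "delta_rot": [0, 0, 0], "fingers": 1}
    - {"travel": [0, 0, 0], "delta_rot": [0, 0, 0], "fingers": 1}
    - {"travel": [0, 0, 0], "delta_rot": [0, 0, 0], "fingers": 1}
    - {"travel": [0, 0, 0], "delta_rot": [0, 0, 0], "fingers": 1}

```text
clock: 82.75
tcp_pos: [0.5731, 0.1753, 0.0684]
orientation: [0.001, -0.701, 0.714, -0.001]
wrist_force: [-1.1, -0.5, 6.7]
finger_gap: 0.0587
grip_force: 31.5
```

Emit:
carry_out:
  series:
    - {"travel": [0, 0, 0], "delta_rot": [0, 0, 0], "fingers": 1}
    - {"travel": [0, 0, 0.5], "delta_rot": [0, 0, 0], "fingers": 1}
    - {"travel": [0, 0, 1], "delta_rot": [0, 0, 0], "fingers": 1}
    - {"travel": [0, 0, 1], "delta_rot": [0, 0, 0], "fingers": 1}
    - {"travel": [0, 0, 0.6], "delta_rot": [0, 0, 0], "fingers": 1}

```text
clock: 83.38
tcp_pos: [0.5722, 0.1754, 0.1459]
orientation: [0.001, -0.701, 0.714, -0.0]
wrist_force: [-0.3, -0.2, -1.4]
finger_gap: 0.0588
grip_force: 32.6
```

Emit:
carry_out:
  series:
    - {"travel": [-0.315, -0.971, 0], "delta_rot": [0, 0, 0], "fingers": 1}
    - {"travel": [-0.315, -0.971, 0], "delta_rot": [0, 0, 0], "fingers": 1}
    - {"travel": [-0.315, -0.971, 0], "delta_rot": [0, 0, 0], "fingers": 1}
    - {"travel": [-0.315, -0.971, 0], "delta_rot": [0, 0, 0], "fingers": 1}
    - {"travel": [-0.315, -0.971, 0], "delta_rot": [0, 0, 0], "fingers": 1}

```text
clock: 84.0
tcp_pos: [0.5318, 0.0531, 0.1441]
orientation: [-0.0, -0.701, 0.714, 0.0]
wrist_force: [-0.3, -0.6, -1.5]
finger_gap: 0.0587
grip_force: 32.6
```

Emit:
carry_out:
  series:
    - {"travel": [-0.315, -0.971, 0], "delta_rot": [0, 0, 0], "fingers": 1}
    - {"travel": [-0.315, -0.971, 0], "delta_rot": [0, 0, 0], "fingers": 1}
    - {"travel": [-0.315, -0.971, 0], "delta_rot": [0, 0, 0], "fingers": 1}
    - {"travel": [-0.315, -0.971, 0], "delta_rot": [0, 0, 0], "fingers": 1}
    - {"travel": [-0.315, -0.971, 0], "delta_rot": [0, 0, 0], "fingers": 1}

```text
clock: 84.62
tcp_pos: [0.4924, -0.0682, 0.1441]
orientation: [-0.0, -0.701, 0.714, 0.0]
wrist_force: [0.1, -0.5, -0.8]
finger_gap: 0.0589
grip_force: 32.6
```

Emit:
carry_out:
  series:
    - {"travel": [-0.315, -0.971, 0], "delta_rot": [0, 0, 0], "fingers": 1}
    - {"travel": [-0.315, -0.971, 0], "delta_rot": [0, 0, 0], "fingers": 1}
    - {"travel": [-0.315, -0.971, 0], "delta_rot": [0, 0, 0], "fingers": 1}
    - {"travel": [-0.315, -0.971, 0], "delta_rot": [0, 0, 0], "fingers": 1}
    - {"travel": [-0.315, -0.971, 0], "delta_rot": [0, 0, 0], "fingers": 1}

```text
clock: 85.25
tcp_pos: [0.4531, -0.1895, 0.1442]
orientation: [-0.0, -0.701, 0.714, 0.0]
wrist_force: [1.2, 0.9, -0.8]
finger_gap: 0.0587
grip_force: 32.6
```

Emit:
carry_out:
  series:
    - {"travel": [0, 0, 0], "delta_rot": [0, 0, 0], "fingers": 1}
    - {"travel": [0, 0, 0], "delta_rot": [0, 0, 0], "fingers": 1}

```text
clock: 85.5
tcp_pos: [0.4535, -0.1885, 0.144]
orientation: [0.0, -0.7, 0.714, 0.0]
wrist_force: [0.7, -0.8, -0.7]
finger_gap: 0.0588
grip_force: 32.6
```

Run:
```python
from h import *
s=st(); z=s['tcp_pos'][2]; sd=cam('side'); print('yellow',arc(sd,'yellow',(.4535,-.19),rz=z+.026,excl=(0,0)),sidecmp(sd,'yellow',(.4535,-.19),z+.026),sidecmp(sd,'blue',(.4535,-.19),.082))
```

```text
t 85.5 tcp [ 0.4535 -0.1885  0.144 ] ydir 178.92 tilt [-0.0004  0.0007] gap 0.0588 grip 32.6 F [ 0.7 -0.8 -0.7]
yellow (array([ 0.4541, -0.1858]), 22, np.float64(0.0014)) (array([ 0.4547, -0.187 ]), [402, 166, 23, 27, 468]) (array([ 0.4527, -0.1851]), [400, 193, 21, 19, 322])
```

Emit:
carry_out:
  series:
    - {"travel": [0, 0, -0.9], "delta_rot": [0, 0, 0], "fingers": 1}
    - {"travel": [0, 0, -0.9], "delta_rot": [0, 0, 0], "fingers": 1}
    - {"travel": [0, 0, -0.5], "delta_rot": [0, 0, 0], "fingers": 1}
    - {"travel": [0, 0, -0.2], "delta_rot": [0, 0, 0], "fingers": 1}
    - {"travel": [0, 0, 0], "delta_rot": [0, 0, 0], "fingers": 1}

```text
clock: 86.18
tcp_pos: [0.4538, -0.1888, 0.0817]
orientation: [0.0, -0.701, 0.714, 0.0]
wrist_force: [-0.6, 0.3, -0.4]
finger_gap: 0.0587
grip_force: 32.6
```

Emit:
carry_out:
  series:
    - {"travel": [0, 0, -0.12], "delta_rot": [0, 0, 0], "fingers": 1}
    - {"travel": [0, 0, -0.04], "delta_rot": [0, 0, 0], "fingers": 1}
    - {"travel": [0, 0, 0], "delta_rot": [0, 0, 0], "fingers": 1}

```text
clock: 86.55
tcp_pos: [0.4538, -0.1891, 0.0778]
orientation: [-0.0, -0.7, 0.714, -0.0]
wrist_force: [0.1, -0.6, -1.2]
finger_gap: 0.0591
grip_force: 32.6
```

Emit:
carry_out:
  series:
    - {"travel": [0, 0, -0.05], "delta_rot": [0, 0, 0], "fingers": 1}
    - {"travel": [0, 0, 0], "delta_rot": [0, 0, 0], "fingers": 1}

```text
clock: 86.8
tcp_pos: [0.454, -0.1894, 0.0774]
orientation: [-0.0, -0.7, 0.714, -0.001]
wrist_force: [-2.1, -0.2, 6.4]
finger_gap: 0.0591
grip_force: 33.1
```

Emit:
carry_out:
  series:
    - {"travel": [0, 0, 0.03], "delta_rot": [0, 0, 0], "fingers": -1}
    - {"travel": [0, 0, 0], "delta_rot": [0, 0, 0], "fingers": -1}
    - {"travel": [0, 0, 0], "delta_rot": [0, 0, 0], "fingers": -1}
    - {"travel": [0, 0, 0.5], "delta_rot": [0, 0, 0], "fingers": -1}
    - {"travel": [0, 0, 1], "delta_rot": [0, 0, 0], "fingers": -1}

```text
clock: 87.42
tcp_pos: [0.4529, -0.1885, 0.1147]
orientation: [-0.0, -0.7, 0.714, 0.001]
wrist_force: [-0.4, 0.2, 0.5]
finger_gap: 0.0857
grip_force: 0.0
```

Emit:
carry_out:
  series:
    - {"travel": [0, 0, 1], "delta_rot": [0, 0, 0], "fingers": -1}
    - {"travel": [0.059, 0.976, 1], "delta_rot": [0, 0, 0], "fingers": -1}
    - {"travel": [0.059, 0.976, 0.5], "delta_rot": [0, 0, 0], "fingers": -1}
    - {"travel": [0.059, 0.976, 0], "delta_rot": [0, 0, 0], "fingers": -1}
    - {"travel": [0.059, 0.976, 0], "delta_rot": [0, 0, 0], "fingers": -1}

```text
clock: 88.05
tcp_pos: [0.4599, -0.0907, 0.1783]
orientation: [0.0, -0.7, 0.714, -0.001]
wrist_force: [-0.1, -0.5, 0.7]
finger_gap: 0.0854
grip_force: 0.0
```

Emit:
carry_out:
  series:
    - {"travel": [0.059, 0.976, 0], "delta_rot": [0, 0, 0], "fingers": -1}
    - {"travel": [0.059, 0.976, 0], "delta_rot": [0, 0, 0], "fingers": -1}
    - {"travel": [0.059, 0.976, 0], "delta_rot": [0, 0, 0], "fingers": -1}
    - {"travel": [0.059, 0.976, 0], "delta_rot": [0, 0, 0], "fingers": -1}
    - {"travel": [0.059, 0.976, 0], "delta_rot": [0, 0, 0], "fingers": -1}

```text
clock: 88.68
tcp_pos: [0.4671, 0.0315, 0.1779]
orientation: [0.0, -0.701, 0.714, -0.0]
wrist_force: [-0.4, -0.5, 0.3]
finger_gap: 0.0856
grip_force: 0.0
```

Emit:
carry_out:
  series:
    - {"travel": [0.059, 0.976, 0], "delta_rot": [0, 0, 0], "fingers": -1}
    - {"travel": [0.059, 0.976, 0], "delta_rot": [0, 0, 0], "fingers": -1}
    - {"travel": [0.059, 0.976, 0], "delta_rot": [0, 0, 0], "fingers": -1}
    - {"travel": [0.059, 0.976, 0], "delta_rot": [0, 0, 0], "fingers": -1}
    - {"travel": [0.059, 0.976, 0], "delta_rot": [0, 0, 0], "fingers": -1}

```text
clock: 89.3
tcp_pos: [0.4744, 0.1535, 0.178]
orientation: [0.0, -0.701, 0.714, -0.0]
wrist_force: [-0.3, 0.8, 0.5]
finger_gap: 0.0851
grip_force: 0.0
```

Emit:
carry_out:
  series:
    - {"travel": [0.059, 0.976, 0], "delta_rot": [0, 0, 0], "fingers": -1}
    - {"travel": [0, 0, 0], "delta_rot": [0, 0, 0], "fingers": -1}
    - {"travel": [0, 0, 0], "delta_rot": [0, 0, 0], "fingers": -1}

```text
clock: 89.68
tcp_pos: [0.4757, 0.1767, 0.1774]
orientation: [-0.0, -0.701, 0.714, -0.0]
wrist_force: [-0.3, 0.0, -0.7]
finger_gap: 0.0851
grip_force: 0.0
```

Run:
```python
from h import *
s=st(); sd=cam('side'); print('red',arc(sd,'red',(.4755,.177),excl=(0,0)),sidecmp(sd,'red',(.4755,.177),.093),'stack',arc(sd,'yellow',(.4535,-.19),rz=.102,excl=(0,0)),sidecmp(sd,'yellow',(.4535,-.19),.102),blobs(sd,'blue',60),blobs(sd,'green',60))
```

```text
t 89.67 tcp [0.4757 0.1767 0.1774] ydir 178.94 tilt [ 0.     -0.0003] gap 0.0851 grip 0.0 F [-0.3  0.  -0.7]
red (array([0.4741, 0.1773]), 28, np.float64(0.0007)) (array([0.4752, 0.1765]), [361, 292, 28, 32, 660]) stack (array([ 0.4394, -0.1816]), 15, np.float64(0.002)) (array([ 0.4468, -0.1834]), [406, 188, 15, 18, 209]) [] [([404, 207, 17, 16, 117], [410.6, 215.8])]
```

Emit:
carry_out:
  series:
    - {"travel": [0, 0, -1], "delta_rot": [0, 0, 0], "fingers": -1}
    - {"travel": [0, 0, -1], "delta_rot": [0, 0, 0], "fingers": -1}
    - {"travel": [0, 0, -1], "delta_rot": [0, 0, 0], "fingers": -1}
    - {"travel": [0, 0, -1], "delta_rot": [0, 0, 0], "fingers": -1}
    - {"travel": [0, 0, -0.4], "delta_rot": [0, 0, 0], "fingers": -1}

```text
clock: 90.35
tcp_pos: [0.4748, 0.176, 0.0659]
orientation: [-0.001, -0.7, 0.714, 0.001]
wrist_force: [-0.6, 1.0, 0.4]
finger_gap: 0.0855
grip_force: 0.0
```

Emit:
carry_out:
  series:
    - {"travel": [0, 0, 0], "delta_rot": [0, 0, 0], "fingers": -1}
    - {"travel": [0, 0, 0], "delta_rot": [0, 0, 0], "fingers": 1}
    - {"travel": [0, 0, 0], "delta_rot": [0, 0, 0], "fingers": 1}
    - {"travel": [0, 0, 0], "delta_rot": [0, 0, 0], "fingers": 1}
    - {"travel": [0, 0, 0], "delta_rot": [0, 0, 0], "fingers": 1}

```text
clock: 90.98
tcp_pos: [0.4771, 0.1772, 0.0687]
orientation: [0.001, -0.701, 0.714, -0.001]
wrist_force: [-0.4, -0.8, 6.3]
finger_gap: 0.0594
grip_force: 31.4
```

Emit:
carry_out:
  series:
    - {"travel": [0, 0, 0], "delta_rot": [0, 0, 0], "fingers": 1}
    - {"travel": [0, 0, 0.5], "delta_rot": [0, 0, 0], "fingers": 1}
    - {"travel": [0, 0, 1], "delta_rot": [0, 0, 0], "fingers": 1}
    - {"travel": [0, 0, 1], "delta_rot": [0, 0, 0], "fingers": 1}
    - {"travel": [0, 0, 1], "delta_rot": [0, 0, 0], "fingers": 1}

```text
clock: 91.6
tcp_pos: [0.4755, 0.1771, 0.156]
orientation: [0.0, -0.701, 0.714, 0.0]
wrist_force: [0.1, 1.3, -1.0]
finger_gap: 0.0594
grip_force: 32.8
```

Emit:
carry_out:
  series:
    - {"travel": [0, -1, 0], "delta_rot": [0, 0, 0], "fingers": 1}
    - {"travel": [0, -1, 0], "delta_rot": [0, 0, 0], "fingers": 1}
    - {"travel": [0, -1, 0], "delta_rot": [0, 0, 0], "fingers": 1}
    - {"travel": [0, -1, 0], "delta_rot": [0, 0, 0], "fingers": 1}
    - {"travel": [0, -1, 0], "delta_rot": [0, 0, 0], "fingers": 1}

```text
clock: 92.22
tcp_pos: [0.4756, 0.0514, 0.1552]
orientation: [0.0, -0.701, 0.714, -0.0]
wrist_force: [-0.0, 0.4, -1.1]
finger_gap: 0.0594
grip_force: 32.8
```

Emit:
carry_out:
  series:
    - {"travel": [0, -1, 0], "delta_rot": [0, 0, 0], "fingers": 1}
    - {"travel": [0, -1, 0], "delta_rot": [0, 0, 0], "fingers": 1}
    - {"travel": [0, -1, 0], "delta_rot": [0, 0, 0], "fingers": 1}
    - {"travel": [0, 0, 0], "delta_rot": [0, 0, 0], "fingers": 1}
    - {"travel": [0, 0, 0], "delta_rot": [0, 0, 0], "fingers": 1}

```text
clock: 92.85
tcp_pos: [0.4756, -0.0226, 0.1549]
orientation: [0.0, -0.7, 0.714, 0.0]
wrist_force: [-0.0, 0.5, -1.3]
finger_gap: 0.0594
grip_force: 32.8
```

Run:
```python
from h import *
s=st(); sd=cam('side'); w=cam('wrist')
a=cv2.resize(sd['color'][:,:,::-1][165:245,360:440],(400,400),interpolation=cv2.INTER_CUBIC)
b=cv2.resize(w['color'][:,:,::-1],(400,300)); b=np.vstack([b,np.zeros((100,400,3),np.uint8)])
cv2.imwrite('pics/b2.png',np.hstack([a,b])); print('stack wrist',rim(w,'yellow',.102,(.4535,-.19)),board(w))
```

```text
t 92.85 tcp [ 0.4756 -0.0226  0.1549] ydir 178.93 tilt [-0.0001  0.0005] gap 0.0594 grip 32.8 F [-0.   0.5 -1.3]
stack wrist None []
```

View pics/b2.png

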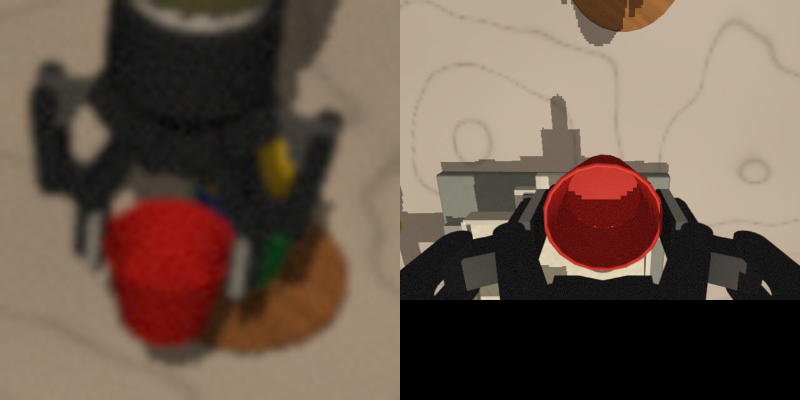

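The crop shows the red cup in hand at (170,270), with the stack behind it still standing: yellow at (278,165) above green at (270,255). I move closer and measure the stack's rim with the wrist camera.

Emit:
carry_out:
  series:
    - {"travel": [0, -0.85, 0], "delta_rot": [0, 0, 0], "fingers": 1}
    - {"travel": [0, -0.85, 0], "delta_rot": [0, 0, 0], "fingers": 1}
    - {"travel": [0, -0.85, 0], "delta_rot": [0, 0, 0], "fingers": 1}
    - {"travel": [0, -0.85, 0], "delta_rot": [0, 0, 0], "fingers": 1}
    - {"travel": [0, 0, 0], "delta_rot": [0, 0, 0], "fingers": 1}

```text
clock: 93.58
tcp_pos: [0.476, -0.1082, 0.1546]
orientation: [0.0, -0.7, 0.714, 0.0]
wrist_force: [0.3, 0.5, -1.2]
finger_gap: 0.0595
grip_force: 32.8
```

Emit:
carry_out:
  series:
    - {"travel": [0, 0, 0], "delta_rot": [0, 0, 0], "fingers": 1}
    - {"travel": [0, 0, 0], "delta_rot": [0, 0, 0], "fingers": 1}

```text
clock: 93.82
tcp_pos: [0.4757, -0.107, 0.1546]
orientation: [0.0, -0.701, 0.713, 0.0]
wrist_force: [0.3, -0.3, -1.8]
finger_gap: 0.0594
grip_force: 32.8
```

Run:
```python
from h import *
s=st(); z=s['tcp_pos'][2]; w=cam('wrist'); print('stack',[(zz,rim(w,'yellow',zz,(.4535,-.19))) for zz in (.09,.102)],'blue',rim(w,'blue',.082,(.45,-.19)),'green',rim(w,'green',.062,(.45,-.19)),'red',rim(w,'red',z+.024,s['tcp_pos'][:2]),board(w)); save(w,'w7.png')
```

```text
t 93.83 tcp [ 0.4757 -0.107   0.1546] ydir 179.01 tilt [-0.0002  0.0003] gap 0.0594 grip 32.8 F [ 0.3 -0.3 -1.8]
stack [(0.09, ((0.4527, -0.1922), 0.0324)), (0.102, ((0.4539, -0.1914), 0.0305))] blue None green None red ((0.4746, -0.1101), 0.0327) [(0.4521, -0.1928, 0.0581)]
```

Emit:
carry_out:
  series:
    - {"travel": [-0.215, -0.823, 0], "delta_rot": [0, 0, 0], "fingers": 1}
    - {"travel": [-0.215, -0.823, 0], "delta_rot": [0, 0, 0], "fingers": 1}
    - {"travel": [-0.215, -0.823, 0], "delta_rot": [0, 0, 0], "fingers": 1}
    - {"travel": [-0.215, -0.823, 0], "delta_rot": [0, 0, 0], "fingers": 1}
    - {"travel": [0, 0, 0], "delta_rot": [0, 0, 0], "fingers": 1}

```text
clock: 94.5
tcp_pos: [0.4542, -0.1908, 0.1546]
orientation: [0.0, -0.7, 0.714, -0.0]
wrist_force: [-0.8, 0.7, -1.4]
finger_gap: 0.0597
grip_force: 32.8
```

Emit:
carry_out:
  series:
    - {"travel": [0, 0, 0], "delta_rot": [0, 0, 0], "fingers": 1}
    - {"travel": [0, 0, -0.8], "delta_rot": [0, 0, 0], "fingers": 1}
    - {"travel": [0, 0, -0.8], "delta_rot": [0, 0, 0], "fingers": 1}
    - {"travel": [0, 0, -0.4], "delta_rot": [0, 0, 0], "fingers": 1}
    - {"travel": [0, 0, 0], "delta_rot": [0, 0, 0], "fingers": 1}

```text
clock: 95.12
tcp_pos: [0.454, -0.1894, 0.1041]
orientation: [-0.0, -0.701, 0.713, 0.001]
wrist_force: [0.0, 0.0, -0.9]
finger_gap: 0.0596
grip_force: 32.8
```

Emit:
carry_out:
  series:
    - {"travel": [0, 0, -0.16], "delta_rot": [0, 0, 0], "fingers": 1}
    - {"travel": [0, 0, -0.06], "delta_rot": [0, 0, 0], "fingers": 1}
    - {"travel": [0, 0, 0], "delta_rot": [0, 0, 0], "fingers": 1}

```text
clock: 95.5
tcp_pos: [0.4544, -0.1903, 0.0993]
orientation: [0.0, -0.7, 0.714, -0.0]
wrist_force: [-0.3, -1.0, -0.9]
finger_gap: 0.0593
grip_force: 32.8
```

Emit:
carry_out:
  series:
    - {"travel": [0, 0, -0.04], "delta_rot": [0, 0, 0], "fingers": 1}
    - {"travel": [0, 0, 0], "delta_rot": [0, 0, 0], "fingers": 1}

```text
clock: 95.75
tcp_pos: [0.4544, -0.1903, 0.0982]
orientation: [0.0, -0.7, 0.714, -0.0]
wrist_force: [0.8, 0.0, -1.0]
finger_gap: 0.059
grip_force: 32.8
```

Emit:
carry_out:
  series:
    - {"travel": [0, 0, -0.05], "delta_rot": [0, 0, 0], "fingers": 1}
    - {"travel": [0, 0, 0], "delta_rot": [0, 0, 0], "fingers": 1}

```text
clock: 96.0
tcp_pos: [0.4546, -0.1906, 0.0978]
orientation: [0.0, -0.7, 0.714, -0.001]
wrist_force: [-1.4, 0.8, 6.0]
finger_gap: 0.0596
grip_force: 33.1
```

Emit:
carry_out:
  series:
    - {"travel": [0, 0, 0], "delta_rot": [0, 0, 0], "fingers": -1}
    - {"travel": [0, 0, 0], "delta_rot": [0, 0, 0], "fingers": -1}
    - {"travel": [0, 0, 0], "delta_rot": [0, 0, 0], "fingers": -1}
    - {"travel": [0, 0, 0.5], "delta_rot": [0, 0, 0], "fingers": -1}
    - {"travel": [0, 0, 1], "delta_rot": [0, 0, 0], "fingers": -1}

```text
clock: 96.62
tcp_pos: [0.4535, -0.1898, 0.1345]
orientation: [-0.0, -0.7, 0.714, 0.001]
wrist_force: [0.2, -0.1, -0.4]
finger_gap: 0.0855
grip_force: 0.0
```

Emit:
carry_out:
  series:
    - {"travel": [0, 0, 1], "delta_rot": [0, 0, 0], "fingers": -1}
    - {"travel": [0, 0, 1], "delta_rot": [0, 0, 0], "fingers": -1}
    - {"travel": [0, 0, 1], "delta_rot": [0, 0, 0], "fingers": -1}
    - {"travel": [0, -1, 0], "delta_rot": [0, 0, 0], "fingers": -1}
    - {"travel": [0, -1, 0], "delta_rot": [0, 0, 0], "fingers": -1}

```text
clock: 97.25
tcp_pos: [0.4547, -0.2409, 0.2109]
orientation: [0.0, -0.701, 0.713, -0.001]
wrist_force: [0.1, 0.4, -0.9]
finger_gap: 0.0853
grip_force: 0.0
```

Emit:
carry_out:
  series:
    - {"travel": [0, -1, 0], "delta_rot": [0, 0, 0], "fingers": -1}
    - {"travel": [0, -1, 0], "delta_rot": [0, 0, 0], "fingers": -1}
    - {"travel": [0, -1, 0], "delta_rot": [0, 0, 0], "fingers": -1}
    - {"travel": [0, -1, 0], "delta_rot": [0, 0, 0], "fingers": -1}
    - {"travel": [0, 0, 0], "delta_rot": [0, 0, 0], "fingers": -1}

```text
clock: 97.88
tcp_pos: [0.4541, -0.3424, 0.2091]
orientation: [-0.0, -0.7, 0.714, -0.0]
wrist_force: [-0.2, 0.0, 0.0]
finger_gap: 0.0853
grip_force: 0.0
```

Run:
```python
from h import *
st(); sd=cam('side'); t=cam('top')
print('stack',arc(sd,'red',(.4535,-.19),rz=.122,excl=(0,0)),'top',rim(t,'red',.122,(.4535,-.19)),board(t))
a=cv2.resize(sd['color'][:,:,::-1][140:400,270:450],(400,578),interpolation=cv2.INTER_CUBIC)
b=cv2.resize(t['color'][:,:,::-1][160:340,170:480],(400,232),interpolation=cv2.INTER_CUBIC); b=np.vstack([b,np.zeros((578-232,400,3),np.uint8)])
cv2.imwrite('pics/fin.png',np.hstack([a,b]))
```

```text
t 97.88 tcp [ 0.4541 -0.3424  0.2091] ydir 178.81 tilt [-0.0001 -0.0002] gap 0.0853 grip 0.0 F [-0.2  0.   0. ]
stack (array([ 0.4544, -0.1899]), 24, np.float64(0.0006)) top ((0.4541, -0.1894), 0.0312) [(0.4529, -0.1894, 0.0589)]
```

View pics/fin.png

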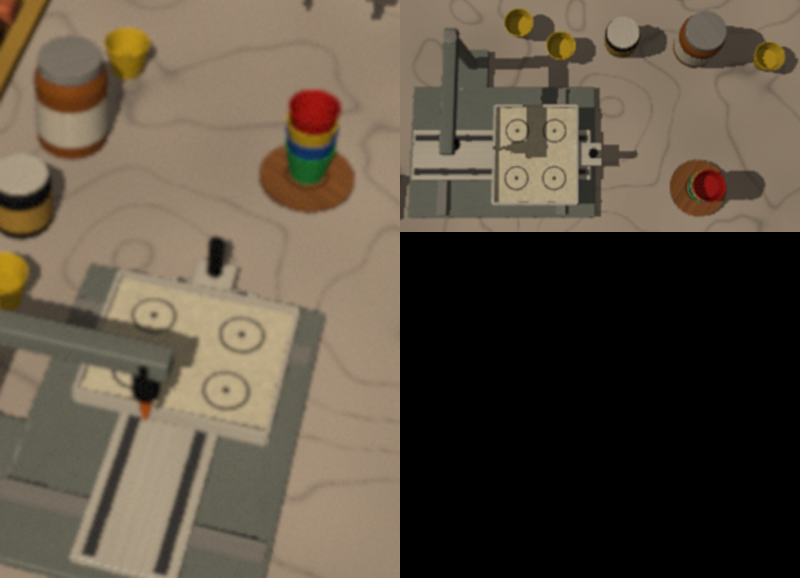

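The final picture shows the four cups nested upright at left-panel (313,140), centred on the board to about 1 mm. The carriage is drawn out, and the tin and jar stand where they were. I hand in.

```bash
python3 -c "
from workcell import env
print(env.hand_in())"
```

```text
the job is handed in; nothing more can be done
None
```

I checked in all four cups in the order red, yellow, green, blue, with over a second under the pen for each, then drew the carriage fully out, nested the cups upright about 1 mm from the board's middle and handed the job in at about 98 s; no verdict was shown.

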